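# Copy a sample's fold angle to the jig with a bevel, then pin the brackets

## Task

Take the bevel gauge from its mat, set it on the bench around the outside of the bent sample's corner so that stock and blade lie flush along the two leaves, and press its lock lever down flat while it sits there. With the locked bevel transfer that angle to the drilling jig: stock flush along the outside of the fence, swivel arm brought flush against the blade; afterwards lay the bevel, still locked, back on the mat. At the end every loose bracket must lie flat on the arm, square across it (flange to either side), its hole over any one of the arm's holes, with a pin from the wooden block pushed fully home through both; leave the other things on the bench where they are.

Things in the scene. Friction and masses are not known exactly. Their poses are not given: they have to be found in the camera images.
- bevel: Loose bevel gauge, 0.45 kg: wooden stock 126 x 24 x 20 mm with a raised grip block, and a steel blade swinging on a vertical pivot near its end. Origin: underside, on the pivot axis; own x along the stock (x = -14 to 112 mm, y = +-12 mm), z up. The blade lies on its -y side, so the stock's inner face is y = -12 mm. Starts on the mat, blade more closed than the sample.
- blade (a joint): Blade angle of the bevel: corner angle between stock (+x) and blade = 1.571 rad + this value; range -1.2 to 0.8; growing opens it, turning the blade clockwise seen from above (-z). A stiff hinge: stays where it is put, yields above about 0.25 N m, locked little later, so push gently.
- blade_mid (a point): Point on the blade's middle line, 60 mm from the pivot, 10 mm above the stock's underside; own x runs from the pivot out along the blade, own +y towards the inner side (the blade's inner face is 10 mm to that side). Blade: 20 mm wide, 8 mm thick (6 to 14 mm above the stock's underside), its end 95 mm from the pivot.
- lock (a joint): Lock lever on the stock, hinged over the pivot 32 mm above the underside: 0 = up (0.8 rad above level, free), 0.8 = flat along the stock (locked; stays). 14 mm wide, 6 mm thick, ends 52 mm from its hinge; flat, its top is 35 mm above the stock's underside. Press it straight down over x = 30 to 45 mm of the stock; takes 2 to 6 N.
- bevel_grip (a point): Centre of the bevel's grip block, at x = 85, y = 0, z = 48 mm of the bevel, same axes. Block x = 62 to 108 mm, z = 20 to 62 mm; its sides, 16 mm apart, are squeezed across the stock.
- sample: Bent aluminium sample, fixed: two leaves 20 mm high, 6 mm thick, folded towards one corner line (notched at the fold). Origin: where the two outer faces meet, at the bench; own x along the first leaf (x = 12 to 100 mm), whose outer face is the plane y = 0 (metal and a thin foot on the -y side). The stock goes on the +y side.
- sample_bend (a joint): Fold of the sample: the angle between its two leaves = 1.571 rad + this value; differs from start to start; cannot be moved. The second leaf leaves the corner towards -y of the sample, turned clockwise (seen from above) from the first leaf by that angle.
- leaf_face (a point): Point on the outer face of the sample's second leaf, 60 mm from the corner, 12 mm up; own x runs from the corner along the leaf (25 to 100 mm from the corner), own +y points into the metal, towards the inside of the fold, so a flush blade's pivot is at y = -10 mm here. Driving the bevel on beyond flush levers the blade open again.
- jig: Drilling jig, fixed: aluminium fence 20 mm high, 12 mm thick, and a swivel arm hinged at the vertex (3 mm base plate on the inner side). Laid out like the sample: origin at the vertex, at the bench, on the arm's hinge axis; own x along the fence (x = 12 to 140 mm), outer face y = 0, stock on the +y side. Its x is parallel to the sample's x.
- swivel (a joint): Swivel arm: angle between fence and arm = 1.571 rad + this value; range -0.5 to 0.9; growing opens it (clockwise seen from above). Light friction hinge (0.09 N m), stays where left. It starts wider open than the sample's angle.
- bar_hole0 (a point): Mouth, at the arm's top face (20 mm above the bench), of the 13 mm through hole 52 mm from the vertex, on the arm's middle line, 23 mm from its outer face. Own x: from the vertex out along the arm; own +y: across to its inner side. Arm: flat bar 46 mm wide, 4 to 20 mm above the bench, ending 176 mm from the vertex (narrower, set-back neck up to 28 mm).
- bar_hole1 (a point): As bar_hole0, 100 mm from the vertex.
- bar_hole2 (a point): As bar_hole0, 148 mm from the vertex.
- mat: Thin green tool mat, 200 x 190 x 2 mm, fixed. Origin: centre of its underside; own x along its 200 mm side.
- bracket0: Loose steel bracket, 150 g (two or three present): base plate 62 x 42 x 8 mm with a 14 mm through hole, and an upright flange 8 mm thick along one end, its top 32 mm above the underside. Origin: underside, on the hole axis; own x points away from the flange: base x = -36 to 26, y = +-21 mm; flange x = -36 to -28 mm, full width.
- bracket1: Loose steel bracket, 150 g (two or three present): base plate 62 x 42 x 8 mm with a 14 mm through hole, and an upright flange 8 mm thick along one end, its top 32 mm above the underside. Origin: underside, on the hole axis; own x points away from the flange: base x = -36 to 26, y = +-21 mm; flange x = -36 to -28 mm, full width.
- bracket2: Loose steel bracket, 150 g (two or three present): base plate 62 x 42 x 8 mm with a 14 mm through hole, and an upright flange 8 mm thick along one end, its top 32 mm above the underside. Origin: underside, on the hole axis; own x points away from the flange: base x = -36 to 26, y = +-21 mm; flange x = -36 to -28 mm, full width.
- pin0: Steel pin 10 mm thick, 26 mm long with tapered foot, under a black cylindrical head 20 mm across and 34 mm high; 60 g. Origin: on the axis, at the underside of the head; z up. The three pins start upright, 50 mm apart, in a fixed wooden block (34 x 150 x 30 mm, 13 mm holes), heads on its top.
- pin1: Steel pin 10 mm thick, 26 mm long with tapered foot, under a black cylindrical head 20 mm across and 34 mm high; 60 g. Origin: on the axis, at the underside of the head; z up. The three pins start upright, 50 mm apart, in a fixed wooden block (34 x 150 x 30 mm, 13 mm holes), heads on its top.
- pin2: Steel pin 10 mm thick, 26 mm long with tapered foot, under a black cylindrical head 20 mm across and 34 mm high; 60 g. Origin: on the axis, at the underside of the head; z up. The three pins start upright, 50 mm apart, in a fixed wooden block (34 x 150 x 30 mm, 13 mm holes), heads on its top.
- meter: Bystander: grey hand-held meter 140 x 72 x 32 mm; origin under its centre.
- solder: Bystander: metal reel 52 mm across, 45 mm high; origin under its centre.
- jar: Bystander: white mug 72 mm across, 90 mm high; origin under its centre.

How it is judged:
On the way, in this order (a step that is already met when the one before it is completed fails the run):
1. the bevel lies on the bench around the sample's corner, stock and blade flush along its two leaves (within 3.5 mm and 3 degrees) (angle between the x axis of bevel and the x axis of sample, either way round below 0.05 rad and y of bevel in the frame of sample between 0.009 and 0.0155 m and angle between the x axis of blade_mid and the x axis of leaf_face, either way round below 0.05 rad and y of bevel in the frame of leaf_face between -0.0135 and -0.007 m and height (world z) of bevel below 0.008 m), for 0.2 s.
2. the lock lever is pressed down flat while the bevel is still flush on the sample (all of step 1 and value of joint lock above 0.7 rad), for 0.2 s.
3. the locked bevel lies with its stock flush along the jig's fence and the swivel arm flush along its blade (within 3.5 mm and 3 degrees) (angle between the x axis of bevel and the x axis of jig, either way round below 0.05 rad and y of bevel in the frame of jig between 0.009 and 0.0155 m and angle between the x axis of blade_mid and the x axis of bar_hole1, either way round below 0.05 rad and y of bevel in the frame of bar_hole1 between -0.0365 and -0.03 m and height (world z) of bevel below 0.01 m and value of joint lock above 0.7 rad), for 0.2 s.
At the end, for the whole second after the job is handed in: Arm at the sample's fold angle within 4 degrees; bevel locked, flat on the mat, pivot and grip over it; each bracket flat on the arm (3 mm), hole within 5 mm of an arm hole, square across within 10 degrees, an upright pin through both, head down (4 mm); all at rest (angle between the x axis of leaf_face and the x axis of bar_hole1, either way round below 0.07 rad and value of joint lock above 0.7 rad and x of bevel in the frame of mat between -0.1 and 0.1 m and y of bevel in the frame of mat between -0.095 and 0.095 m and x of bevel_grip in the frame of mat between -0.1 and 0.1 m and y of bevel_grip in the frame of mat between -0.095 and 0.095 m and height (world z) of bevel below 0.008 m and angle between bevel's own z axis and vertical below 0.1 rad and linear speed of each of bevel, bracket0, bracket1, bracket2 below 0.02 m/s and ((horizontal distance between bracket0 and bar_hole0 below 0.005 m and z of bracket0 in the frame of bar_hole0 between -0.003 and 0.003 m and angle between the x axis of bracket0 and the y axis of bar_hole0, either way round below 0.17 rad and ((horizontal distance between pin0 and bar_hole0 below 0.004 m and z of pin0 in the frame of bar_hole0 between 0.004 and 0.012 m and angle between pin0's own z axis and vertical below 0.15 rad) or (horizontal distance between pin1 and bar_hole0 below 0.004 m and z of pin1 in the frame of bar_hole0 between 0.004 and 0.012 m and angle between pin1's own z axis and vertical below 0.15 rad) or (horizontal distance between pin2 and bar_hole0 below 0.004 m and z of pin2 in the frame of bar_hole0 between 0.004 and 0.012 m and angle between pin2's own z axis and vertical below 0.15 rad))) or (horizontal distance between bracket0 and bar_hole1 below 0.005 m and z of bracket0 in the frame of bar_hole1 between -0.003 and 0.003 m and angle between the x axis of bracket0 and the y axis of bar_hole1, either way round below 0.17 rad and ((horizontal distance between pin0 and bar_hole1 below 0.004 m and z of pin0 in the frame of bar_hole1 between 0.004 and 0.012 m and angle between pin0's own z axis and vertical below 0.15 rad) or (horizontal distance between pin1 and bar_hole1 below 0.004 m and z of pin1 in the frame of bar_hole1 between 0.004 and 0.012 m and angle between pin1's own z axis and vertical below 0.15 rad) or (horizontal distance between pin2 and bar_hole1 below 0.004 m and z of pin2 in the frame of bar_hole1 between 0.004 and 0.012 m and angle between pin2's own z axis and vertical below 0.15 rad))) or (horizontal distance between bracket0 and bar_hole2 below 0.005 m and z of bracket0 in the frame of bar_hole2 between -0.003 and 0.003 m and angle between the x axis of bracket0 and the y axis of bar_hole2, either way round below 0.17 rad and ((horizontal distance between pin0 and bar_hole2 below 0.004 m and z of pin0 in the frame of bar_hole2 between 0.004 and 0.012 m and angle between pin0's own z axis and vertical below 0.15 rad) or (horizontal distance between pin1 and bar_hole2 below 0.004 m and z of pin1 in the frame of bar_hole2 between 0.004 and 0.012 m and angle between pin1's own z axis and vertical below 0.15 rad) or (horizontal distance between pin2 and bar_hole2 below 0.004 m and z of pin2 in the frame of bar_hole2 between 0.004 and 0.012 m and angle between pin2's own z axis and vertical below 0.15 rad)))) and ((horizontal distance between bracket1 and bar_hole0 below 0.005 m and z of bracket1 in the frame of bar_hole0 between -0.003 and 0.003 m and angle between the x axis of bracket1 and the y axis of bar_hole0, either way round below 0.17 rad and ((horizontal distance between pin0 and bar_hole0 below 0.004 m and z of pin0 in the frame of bar_hole0 between 0.004 and 0.012 m and angle between pin0's own z axis and vertical below 0.15 rad) or (horizontal distance between pin1 and bar_hole0 below 0.004 m and z of pin1 in the frame of bar_hole0 between 0.004 and 0.012 m and angle between pin1's own z axis and vertical below 0.15 rad) or (horizontal distance between pin2 and bar_hole0 below 0.004 m and z of pin2 in the frame of bar_hole0 between 0.004 and 0.012 m and angle between pin2's own z axis and vertical below 0.15 rad))) or (horizontal distance between bracket1 and bar_hole1 below 0.005 m and z of bracket1 in the frame of bar_hole1 between -0.003 and 0.003 m and angle between the x axis of bracket1 and the y axis of bar_hole1, either way round below 0.17 rad and ((horizontal distance between pin0 and bar_hole1 below 0.004 m and z of pin0 in the frame of bar_hole1 between 0.004 and 0.012 m and angle between pin0's own z axis and vertical below 0.15 rad) or (horizontal distance between pin1 and bar_hole1 below 0.004 m and z of pin1 in the frame of bar_hole1 between 0.004 and 0.012 m and angle between pin1's own z axis and vertical below 0.15 rad) or (horizontal distance between pin2 and bar_hole1 below 0.004 m and z of pin2 in the frame of bar_hole1 between 0.004 and 0.012 m and angle between pin2's own z axis and vertical below 0.15 rad))) or (horizontal distance between bracket1 and bar_hole2 below 0.005 m and z of bracket1 in the frame of bar_hole2 between -0.003 and 0.003 m and angle between the x axis of bracket1 and the y axis of bar_hole2, either way round below 0.17 rad and ((horizontal distance between pin0 and bar_hole2 below 0.004 m and z of pin0 in the frame of bar_hole2 between 0.004 and 0.012 m and angle between pin0's own z axis and vertical below 0.15 rad) or (horizontal distance between pin1 and bar_hole2 below 0.004 m and z of pin1 in the frame of bar_hole2 between 0.004 and 0.012 m and angle between pin1's own z axis and vertical below 0.15 rad) or (horizontal distance between pin2 and bar_hole2 below 0.004 m and z of pin2 in the frame of bar_hole2 between 0.004 and 0.012 m and angle between pin2's own z axis and vertical below 0.15 rad)))) and ((horizontal distance between bracket2 and bar_hole0 below 0.005 m and z of bracket2 in the frame of bar_hole0 between -0.003 and 0.003 m and angle between the x axis of bracket2 and the y axis of bar_hole0, either way round below 0.17 rad and ((horizontal distance between pin0 and bar_hole0 below 0.004 m and z of pin0 in the frame of bar_hole0 between 0.004 and 0.012 m and angle between pin0's own z axis and vertical below 0.15 rad) or (horizontal distance between pin1 and bar_hole0 below 0.004 m and z of pin1 in the frame of bar_hole0 between 0.004 and 0.012 m and angle between pin1's own z axis and vertical below 0.15 rad) or (horizontal distance between pin2 and bar_hole0 below 0.004 m and z of pin2 in the frame of bar_hole0 between 0.004 and 0.012 m and angle between pin2's own z axis and vertical below 0.15 rad))) or (horizontal distance between bracket2 and bar_hole1 below 0.005 m and z of bracket2 in the frame of bar_hole1 between -0.003 and 0.003 m and angle between the x axis of bracket2 and the y axis of bar_hole1, either way round below 0.17 rad and ((horizontal distance between pin0 and bar_hole1 below 0.004 m and z of pin0 in the frame of bar_hole1 between 0.004 and 0.012 m and angle between pin0's own z axis and vertical below 0.15 rad) or (horizontal distance between pin1 and bar_hole1 below 0.004 m and z of pin1 in the frame of bar_hole1 between 0.004 and 0.012 m and angle between pin1's own z axis and vertical below 0.15 rad) or (horizontal distance between pin2 and bar_hole1 below 0.004 m and z of pin2 in the frame of bar_hole1 between 0.004 and 0.012 m and angle between pin2's own z axis and vertical below 0.15 rad))) or (horizontal distance between bracket2 and bar_hole2 below 0.005 m and z of bracket2 in the frame of bar_hole2 between -0.003 and 0.003 m and angle between the x axis of bracket2 and the y axis of bar_hole2, either way round below 0.17 rad and ((horizontal distance between pin0 and bar_hole2 below 0.004 m and z of pin0 in the frame of bar_hole2 between 0.004 and 0.012 m and angle between pin0's own z axis and vertical below 0.15 rad) or (horizontal distance between pin1 and bar_hole2 below 0.004 m and z of pin1 in the frame of bar_hole2 between 0.004 and 0.012 m and angle between pin1's own z axis and vertical below 0.15 rad) or (horizontal distance between pin2 and bar_hole2 below 0.004 m and z of pin2 in the frame of bar_hole2 between 0.004 and 0.012 m and angle between pin2's own z axis and vertical below 0.15 rad))))); the robot touches nothing.
It fails at once if a bystander is knocked more than 3 cm from its place (distance of any of meter, solder, jar from where it was at the start of the episode above 0.03 m).
Of bracket0, bracket1, bracket2 only 2 to 3 are there at a start; the rules pass over those that are not, and their reading is None.
At some moment in a run one of bevel may be knocked a few centimetres aside while the robot is not near it.
It also fails if it takes over 210 s, if anything falls off the work surface, if the arm or the gripper's body presses on something with over 40 N, if the wrist force passes 120 N, or if a joint passes its speed limit or range.

## Robot

A 6-joint arm with a two-finger parallel gripper is mounted at the origin on the work surface. World frame = base frame: x ahead of the robot, y to its left, z up, the work surface at z = 0. Lengths are in m, angles in rad, forces in N, time in s.
With the tool pointing down it reaches from about 0.375 to 0.975 m from the base axis. Payload 3.8 kg.
Tool frame: the origin (TCP) lies midway between the tips of the shut fingers; the grasp point (between the pads) lies 19 mm behind it; z points along the fingers, y is the line along which they close (so a half turn about z gives the same grasp; the last joint's range is limited). The gripper opens to 85 mm and grips with 20 to 120 N. Pads are 22 mm wide; open, the fingers measure 114 mm over their backs; the gripper's body (76 mm by 85 mm) begins 54 mm behind the grasp point. The pads swing forward as they close: fully open they stand 13 mm farther back than shut.
Start: joints at [1.218, 0.264, 1.604, -0, 1.274, -0.037], TCP at [0.21, 0.642, 0.231] pointing down, gripper open.
Joint ranges: [-2.63, 2.63], [-0.94, 2.18], [0.31, 2.57], [-1.31, 4.45], [0, 2.66], [-2.55, 2.55]. Speed limits (rad/s): [2.57, 2.57, 3.14, 3.14, 3.14, 3.14].

## Interface

Orientations are given as a rotation vector (axis times angle).
In Python, from workcell import status, read_camera, workorder, masks_of gives the robot as it stands.
- The arm moves only by the tool drive_tool, never from a script. Its argument "rows" is a list of rows, each a list of 7 numbers: the turn, a rotation vector about the tool's x, y, z in degrees, then the shift along the tool's x, y, z in m, then the opening, from 0 (shut) to 1 (fully open). In form: [[ax, ay, az, tx, ty, tz, claw], ...]. A call has 1 to 8 rows; each row shifts and turns the commanded pose from where the row before left it, along the tool's axes as they then stand; what a row does not reach is not made up. A row lasts 1/12 s, in which the tool goes at most 41.7 mm and 7.16 degrees, less where a joint would pass 70% of its speed; a pose out of reach is approached as far as the arm can. A call is refused whole if a number of a shift passes 0.0417 or a number of a turn 7.16, either way. A call with a gripper value outside its range is refused whole. The fingers move at their own pace and stop on an object; "force" is the grip in N (left out, the last holds). Time passes only in rows, so rows that do not move let the fingers close. It gives the time, the measured TCP pose, the force, the opening and the grip force at its end, in the units of the state.
- status.read_state(): the state, without advancing time (a new reading comes with each control period).
- read_camera(name): name is "scene" or "side" or "wrist"; returns a dict with "color" (480x640x3 uint8, red, green, blue), "intrinsics" (3x3 intrinsics, pixels), "D" ([k1, k2, p1, p2, k3] as OpenCV has them; the pictures are not rectified), "world_from_camera" (4x4, takes a point from camera to world coordinates); the wrist camera has in their place "mount" (4x4, takes a point from camera to tool coordinates, whose origin is the TCP and whose axes are the flange's). Camera axes: x right, y up, looking along -z (the intrinsics and any distortion apply to the point x, -y, -z); pixel columns grow to the right and rows downward; lengths in m; the calibration is good to about 2 mm. A picture is of the moment at which its call begins: read the wrist's pose just before it. There is no depth.
- workorder.finish_job(): hands the job in; it is judged then, once.
Trained networks look in a picture, given as the dict that the camera call returned (one of the last four; its "shot" number tells which), for a name from the list of things; names that differ only in an ending like _2 or _b are one class to them, and where a whole thing is asked for, a point or a joint stands for the part that bears it (a point fixed in the world has none). Each returns a list of dicts, best first, with "score" (0 to 1); they miss things now and then, are a little off and sometimes report something else, mostly with a low value. They report only what shows in the picture. A call takes as long as a camera call.
- masks_of(picture, name): "mask" (480x640 bool, what is visible of it) and "bbox" ([left, top, right, bottom] in pixels, round what is visible of it).
The state is a dict: "time": time; "q": joint angles; "joint_vel": joint speeds; "joint_torque": joint torques, N m; "tool_pos": TCP position; "tcp_rot": TCP orientation; "wrist_force": force on the tool from outside, world axes, zero at the start; "torque": the same for the moment, N m; "width": opening from 0.0 (shut) to 1.0 (fully open); "grip_force": force on a finger pad.
Only numpy, scipy, OpenCV 4.12 (cv2) and the standard library are available. Lean on these libraries where they do the work, as an engineer would, in place of code of your own. Each camera call takes 0.05 s, during which the arm holds its last target. There are 200 camera calls.

## Working session

There is one attempt and no reset: what is moved stays moved. The work goes in short steps, Python scripts to look and compute and a tool call to move; the robot and the scene stay as the last step left them, time stands still between calls to the robot, and variables do not carry over. Pictures are saved under pics/ and viewed, at most 14 in all, crops included, and the job is handed in when it is done.

Besides the shell and the picture viewer there is one more tool, called after ">>>" in YAML: its name, and indented under it one key for each argument. drive_tool: Moves the arm, as the interface text tells. Its arguments: {"type":"object","properties":{"rows":{"type":"array"},"force":{"type":"number"}},"required":["rows"]}

```bash
ls; mkdir -p pics; cat > h.py <<'E'
import numpy as np, cv2
from scipy.spatial.transform import Rotation as R
from workcell import status, read_camera, workorder, masks_of
def cam(name):
    s=status.read_state(); p=read_camera(name)
    if name=='wrist':
        T=np.eye(4);T[:3,:3]=R.from_rotvec(s['tcp_rot']).as_matrix();T[:3,3]=s['tool_pos']
        p['W']=T@np.array(p['mount'])
    else: p['W']=np.array(p['world_from_camera'])
    return p
def save(p,f): cv2.imwrite('pics/'+f,p['color'][:,:,::-1])
def proj(p,X):
    X=np.atleast_2d(X).astype(float); C=(X-p['W'][:3,3])@p['W'][:3,:3]; C=C*[1,-1,-1]
    return cv2.projectPoints(C,np.zeros(3),np.zeros(3),np.array(p['intrinsics'],float),np.array(p['D'],float))[0][:,0]
def ray(p,uv):
    n=cv2.undistortPoints(np.array(uv,float).reshape(-1,1,2),np.array(p['intrinsics'],float),np.array(p['D'],float))[:,0]
    d=np.c_[n[:,0],-n[:,1],-np.ones(len(n))]@p['W'][:3,:3].T
    return p['W'][:3,3],d
def atz(p,uv,z):
    o,d=ray(p,uv); return o+d*((z-o[2])/d[:,2])[:,None]
def tri(obs):
    A=np.zeros((3,3));b=np.zeros(3)
    for p,uv in obs:
        o,d=ray(p,uv);d=d[0]/np.linalg.norm(d);M=np.eye(3)-np.outer(d,d);A+=M;b+=M@o
    return np.linalg.solve(A,b)
E
python3 - <<'E'
from h import *
s=status.read_state();print({k:np.round(v,3) for k,v in s.items()})
for n in ['scene','side','wrist']:
    p=cam(n);save(p,n+'0.png');print(n,np.round(p['W'],3).tolist(),np.round(p['intrinsics'],1).tolist(),np.round(p['D'],3))
    for t in ['bevel','sample','jig','swivel','mat','bracket0','pin0','meter','solder','jar','blade','lock']:
        print(t,[(round(float(m['score']),2),list(map(int,m['bbox']))) for m in masks_of(p,t)][:4])
E
```

```text
pics
{'time': np.float64(0.0), 'q': array([ 1.218,  0.265,  1.605,  0.   ,  1.274, -0.037]), 'joint_vel': array([-0.   , -0.002,  0.   , -0.001, -0.   ,  0.   ]), 'joint_torque': array([ 1.0000e-03, -5.1510e+01, -3.6732e+01, -0.0000e+00,  1.3000e-02,
       -0.0000e+00]), 'tool_pos': array([0.209, 0.641, 0.23 ]), 'tcp_rot': array([-4.940e-01, -3.102e+00,  3.000e-03]), 'wrist_force': array([ 0.318, -0.423,  0.997]), 'torque': array([ 0.011,  0.045, -0.025]), 'grip_force': np.float64(0.0), 'width': np.float64(1.001)}
scene [[0.561, -0.444, 0.699, 1.236], [0.828, 0.311, -0.467, -0.475], [-0.01, 0.841, 0.541, 0.585], [0.0, 0.0, 0.0, 1.0]] [[453.2, 0.0, 326.3], [0.0, 453.2, 239.4], [0.0, 0.0, 1.0]] [-0.112  0.     0.     0.     0.   ]
bevel [(0.68, [103, 251, 165, 303])]
sample [(0.72, [244, 254, 290, 293])]
jig [(0.84, [352, 205, 410, 273])]
swivel [(0.93, [358, 223, 391, 272])]
mat [(0.56, [89, 247, 202, 328])]
bracket0 [(0.89, [400, 174, 423, 196]), (0.77, [435, 203, 461, 224]), (0.65, [425, 182, 448, 204]), (0.51, [109, 286, 150, 298])]
pin0 [(0.63, [335, 276, 342, 301]), (0.62, [355,
[... 955 characters left out ...]
85, 189])]
pin0 [(0.66, [256, 216, 262, 237]), (0.39, [254, 199, 265, 209]), (0.36, [354, 156, 383, 188])]
meter [(0.69, [247, 161, 305, 192])]
solder [(0.71, [210, 283, 240, 297])]
jar [(0.89, [201, 299, 243, 357])]
blade [(0.62, [354, 167, 374, 176]), (0.16, [353, 155, 386, 186])]
lock [(0.48, [377, 153, 384, 161]), (0.18, [258, 200, 264, 210])]
wrist [[0.31, -0.902, -0.3, 0.132], [0.951, 0.294, 0.098, 0.667], [-0.001, -0.316, 0.949, 0.374], [0.0, 0.0, 0.0, 1.0]] [[339.3, 0.0, 321.7], [0.0, 339.3, 240.6], [0.0, 0.0, 1.0]] [-0.028  0.     0.     0.     0.   ]
bevel []
sample []
jig [(0.61, [107, 454, 147, 479])]
swivel []
mat []
bracket0 []
pin0 []
meter []
solder []
jar []
blade []
lock []
```

```bash
python3 - <<'E'
import cv2
a=cv2.imread('pics/scene0.png')[150:400,80:530];b=cv2.imread('pics/side0.png')[130:420,180:440]
cv2.imwrite('pics/s0.png',cv2.resize(a,(800,444),interpolation=cv2.INTER_CUBIC))
cv2.imwrite('pics/d0.png',cv2.resize(b,(538,600),interpolation=cv2.INTER_CUBIC))
E
```

```text
(no output)
```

View pics/s0.png

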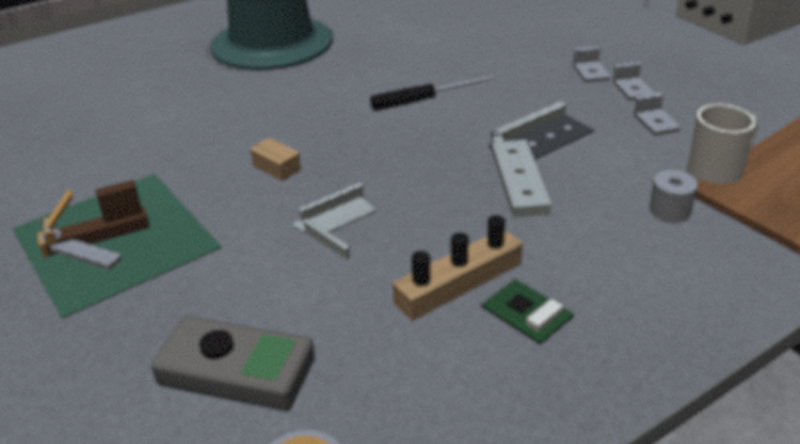

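View pics/d0.png

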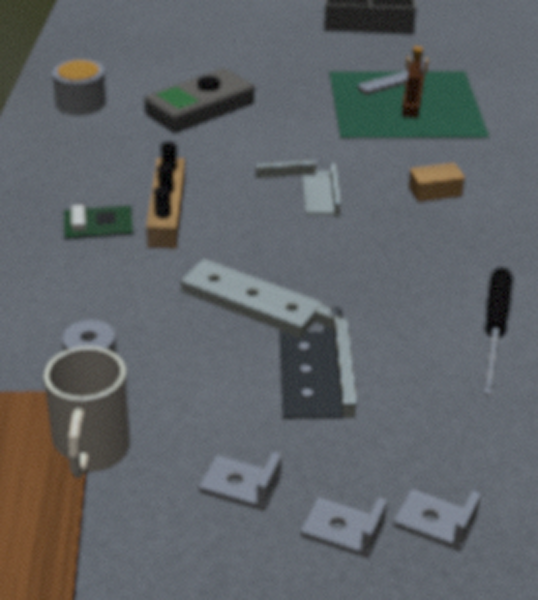

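The scene picture shows the bevel on the mat at crop pixels (95,230), the sample at (335,215), the jig vertex at (495,135) and three brackets at upper right. The pins at (420,265), (460,248) and (496,230) stand in the block. The side view agrees.

```bash
python3 - <<'E'
from h import *
S=cam('scene');D=cam('side')
sc=lambda u,v:(80+u/1.778,150+v/1.778); sd=lambda u,v:(180+u/2.069,130+v/2.069)
L={'b1':((591,71),(235,478),.008),'b2':((635,88),(338,522),.008),'b3':((657,121),(431,514),.008),
'pinA':((421,253),(168,148),.064),'pinC':((496,218),(162,190),.064),
'hole0':((512,151),(291,307),.02),'hole1':((518,171),(252,292),.02),'hole2':((526,192),(213,278),.02),
'fence_end':((565,106),(349,405),.02),'mat1':((15,230),(485,134),.002),'mat2':((155,177),(341,136),.002),'mat3':((218,243),(333,73),.002),'mat4':((66,312),(464,71),.002),
'grip':((118,188),(412,87),.062),'jar':((725,118),(86,372),.09),'reel':((676,180),(88,335),.045),
'samp_far':((362,187),(338,213),.02),'samp_corner':((298,225),(335,165),.02),'samp_end2':((348,250),(257,166),.02),'meter':((235,355),(200,95),.03)}
for k,(a,b,z) in L.items():
    a=sc(*a);b=sd(*b)
    print(k,np.round(tri([(S,a),(D,b)]),3),np.round(atz(S,a,z)[0],3),np.round(atz(D,b,z)[0],3))
E
```

```text
b1 [0.537 0.319 0.038] [0.417 0.368 0.008] [0.582 0.34  0.008]
b2 [0.492 0.387 0.006] [0.498 0.384 0.008] [0.49  0.386 0.008]
b3 [ 0.465  0.396 -0.022] [0.588 0.336 0.008] [0.408 0.372 0.008]
pinA [ 0.698 -0.137  0.062] [ 0.699 -0.138  0.064] [ 0.698 -0.133  0.064]
pinC [ 0.694 -0.04   0.064] [ 0.696 -0.04   0.064] [ 0.694 -0.04   0.064]
hole0 [0.543 0.105 0.019] [0.547 0.103 0.02 ] [0.541 0.105 0.02 ]
hole1 [0.585 0.081 0.018] [0.588 0.08  0.02 ] [0.584 0.082 0.02 ]
hole2 [0.628 0.06  0.019] [0.63  0.059 0.02 ] [0.627 0.061 0.02 ]
fence_end [0.484 0.249 0.015] [0.495 0.242 0.02 ] [0.481 0.25  0.02 ]
mat1 [ 0.259 -0.476 -0.067] [ 0.32  -0.485  0.002] [ 0.298 -0.308  0.002]
mat2 [ 0.462 -0.304  0.043] [ 0.306 -0.302  0.002] [ 0.49  -0.285  0.002]
mat3 [ 0.521 -0.306  0.061] [ 0.486 -0.283  0.002] [ 0.502 -0.465  0.002]
mat4 [ 0.347 -0.481 -0.049] [ 0.506 -0.464  0.002] [ 0.311 -0.49   0.002]
grip [ 0.392 -0.359  0.048] [ 0.399 -0.363  0.062] [ 0.4   -0.318  0.062]
jar [0.72  0.3   0.088] [0.724 0.297 0.09 ] [0.717 0.3   0.09 ]
reel [0.739 0.197 0.045] [0.741 0.198 0.045] [0.737 0.196 0.045]
samp_far [ 0.493 -0.093  0.009] [ 0.506 -0.1    0.02 ] [ 0.494 -0.075  0.02 ]
samp_corner [ 0.503 -0.193  0.007] [ 0.531 -0.199  0.02 ] [ 0.498 -0.182  0.02 ]
samp_end2 [ 0.596 -0.172  0.017] [ 0.604 -0.173  0.02 ] [ 0.594 -0.172  0.02 ]
meter [ 0.683 -0.34   0.023] [ 0.691 -0.342  0.03 ] [ 0.681 -0.33   0.03 ]
```

```bash
cat >> h.py <<'E'
import json
def Ryaw(a): # tool down, tool y at world angle a (deg)
    a=np.radians(a);y=np.array([np.cos(a),np.sin(a),0]);z=np.array([0,0,-1.]);return np.c_[np.cross(y,z),y,z]
def plan(wps,start=None,vmax=.038,wmax=7):
    """wps: (x,y,z,yaw,claw[,step]); start: commanded (pos,R); prints rounded rows in groups of 8; claw-only waypoint: ('g',claw,n)"""
    if start is None:
        s=status.read_state();P,Q=np.array(s['tool_pos']),R.from_rotvec(s['tcp_rot']).as_matrix()
    else: P,Q=np.array(start[:3],float),Ryaw(start[3])
    rows=[]
    for w in wps:
        if w[0]=='g': rows+=[[0,0,0,0,0,0,w[1]]]*w[2];continue
        tp=np.array(w[:3],float);tq=Ryaw(w[3]);v=w[5] if len(w)>5 else vmax
        rv=R.from_matrix(Q.T@tq).as_rotvec();n=int(max(1,np.ceil(np.linalg.norm(tp-P)/v-1e-6),np.ceil(np.degrees(np.linalg.norm(rv))/wmax)))
        P0,Q0=P,Q
        for i in range(1,n+1):
            pi=P0+(tp-P0)*i/n;qi=Q0@R.from_rotvec(rv*i/n).as_matrix()
            t=np.round(Q.T@(pi-P),4);a=np.round(np.degrees(R.from_matrix(Q.T@qi).as_rotvec()),1)
            rows.append([*(a+0.).tolist(),*(t+0.).tolist(),w[4]]);P=P+Q@t;Q=Q@R.from_rotvec(np.radians(a)).as_matrix()
    for i in range(0,len(rows),8): print(json.dumps(rows[i:i+8]).replace('0.0,','0,').replace(' ',''))
    y=Q[:,1];print('end',np.round(P,4),round(np.degrees(np.arctan2(y[1],y[0])),2),len(rows))
E
python3 - <<'E'
from h import *
plan([(.5,.22,.24,0,1)])
E
```

```text
[[0,0,5.1,-0.0291,-0.0222,-0.0006,1],[0,0,5.2,-0.0309,-0.0195,-0.0006,1],[0,0,5.1,-0.0326,-0.0166,-0.0007,1],[0,0,5.1,-0.0339,-0.0137,-0.0006,1],[0,0,5.2,-0.035,-0.0106,-0.0006,1],[0,0,5.1,-0.0358,-0.0074,-0.0006,1],[0,0,5.2,-0.0363,-0.0042,-0.0007,1],[0,0,5.1,-0.0366,-0.0008,-0.0006,1]]
[[0,0,5.1,-0.0365,0.0024,-0.0006,1],[0,0,5.2,-0.0361,0.0056,-0.0006,1],[0,0,5.1,-0.0355,0.0089,-0.0007,1],[0,0,5.1,-0.0345,0.012,-0.0006,1],[0,0,5.2,-0.0334,0.015,-0.0006,1],[0,0,5.1,-0.0318,0.018,-0.0006,1]]
end [0.5  0.22 0.24] 0.01 14
```

>>> drive_tool:
  rows:
    - [0, 0, 5.1, -0.029, -0.022, 0, 1]
    - [0, 0, 5.2, -0.031, -0.0195, 0, 1]
    - [0, 0, 5.1, -0.0325, -0.0165, 0, 1]
    - [0, 0, 5.1, -0.034, -0.0135, 0, 1]
    - [0, 0, 5.2, -0.035, -0.0105, 0, 1]
    - [0, 0, 5.1, -0.036, -0.0075, 0, 1]
    - [0, 0, 5.2, -0.036, -0.004, 0, 1]
    - [0, 0, 5.1, -0.0365, -0.001, 0, 1]

```text
time: 2.72
tool_pos: [0.3764, 0.3998, 0.2315]
tcp_rot: [1.557, 2.728, 0.001]
wrist_force: [0.1, 0.2, -0.0]
width: 1.0
grip_force: 0.0
```

>>> drive_tool:
  rows:
    - [0, 0, 5.1, -0.0365, 0.0025, 0, 1]
    - [0, 0, 5.2, -0.036, 0.0055, 0, 1]
    - [0, 0, 5.1, -0.0355, 0.009, 0, 1]
    - [0, 0, 5.1, -0.0345, 0.012, 0, 1]
    - [0, 0, 5.2, -0.0335, 0.015, 0, 1]
    - [0, 0, 5.1, -0.032, 0.018, 0, 1]
    - [0, 0, 0, 0, 0, 0, 1]
    - [0, 0, 0, 0, 0, 0, 1]

```text
time: 3.38
tool_pos: [0.5012, 0.2188, 0.2314]
tcp_rot: [-2.225, -2.218, -0.0]
wrist_force: [-0.0, 0.9, 0.6]
width: 1.002
grip_force: 0.0
```

```bash
python3 - <<'E'
from h import *
p=cam('wrist');save(p,'w1.png');import pickle;pickle.dump(p,open('w1.pkl','wb'))
s=status.read_state();print(s['time'],s['tool_pos'],s['tcp_rot'],s['q'])
E
```

```text
3.4333 [0.50045527 0.21995314 0.23132726] [-2.22240361e+00 -2.21970170e+00 -2.41860319e-04] [3.68168228e-01 2.12241756e-02 1.87931032e+00 5.96743258e-04
 1.24113967e+00 3.69191525e-01]
```

View pics/w1.png

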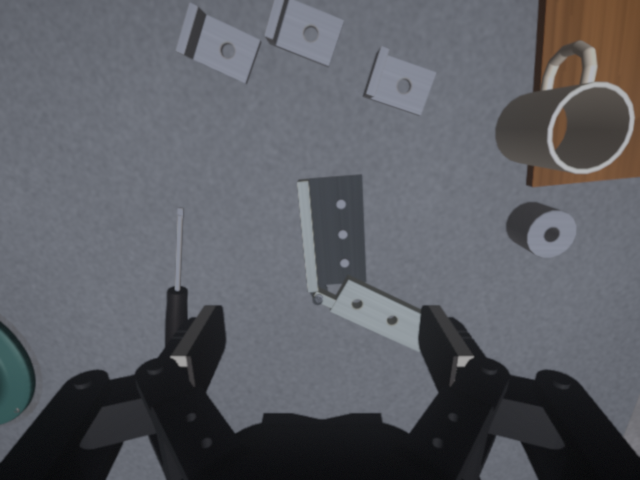

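The wrist picture shows bracket holes at (228,50), (311,33) and (404,86), all with flanges on the left. The jig vertex is at (318,299), the fence top edge runs (299,182)–(316,291), and arm holes are at (357,304) and (392,320).

>>> drive_tool:
  rows:
    - [0, 0, 0, -0.034, 0.003, 0, 1]
    - [0, 0, 0, -0.034, 0.003, 0, 1]
    - [0, 0, 0, -0.034, 0.003, 0, 1]
    - [0, 0, 0, -0.034, 0.003, 0, 1]
    - [0, 0, 0, -0.034, 0.003, 0, 1]
    - [0, 0, 0, 0, 0, 0, 1]
    - [0, 0, 0, 0, 0, 0, 1]

```text
time: 4.02
tool_pos: [0.515, 0.0505, 0.2314]
tcp_rot: [-2.222, -2.22, -0.001]
wrist_force: [0.3, 0.4, -0.7]
width: 0.998
grip_force: 0.0
```

```bash
python3 - <<'E'
from h import *
p=cam('wrist');save(p,'w2.png');import pickle;pickle.dump(p,open('w2.pkl','wb'))
s=status.read_state();print(s['time'],s['tool_pos'],s['tcp_rot'])
E
```

```text
4.0667 [0.51495879 0.05148105 0.23133589] [-2.22035979e+00 -2.22150080e+00 -1.03493145e-03]
```

>>> drive_tool:
  rows:
    - [0, 0, 0, -0.041, -0.012, 0, 1]
    - [0, 0, 0, -0.041, -0.012, 0, 1]
    - [0, 0, 0, -0.041, -0.012, 0, 1]
    - [0, 0, 0, -0.041, -0.012, 0, 1]
    - [0, 0, 0, -0.041, -0.012, 0, 1]
    - [0, 0, 0, -0.041, -0.012, 0, 1]
    - [0, 0, 0, -0.041, -0.012, 0, 1]
    - [0, 0, 0, -0.041, -0.012, 0, 1]

```text
time: 4.73
tool_pos: [0.4221, -0.2691, 0.2315]
tcp_rot: [2.217, 2.225, 0.002]
wrist_force: [1.4, 0.1, -0.7]
width: 0.999
grip_force: 0.0
```

>>> drive_tool:
  rows:
    - [0, 0, 0, -0.041, 0, 0, 1]
    - [0, 0, 0, -0.041, 0, 0, 1]
    - [0, 0, 0, 0, 0, 0, 1]
    - [0, 0, 0, 0, 0, 0, 1]

```text
time: 5.07
tool_pos: [0.4226, -0.3515, 0.2309]
tcp_rot: [-2.221, -2.22, -0.001]
wrist_force: [0.6, 0.9, -0.2]
width: 0.997
grip_force: 0.0
```

```bash
python3 - <<'E'
from h import *
p=cam('wrist');save(p,'w3.png');import pickle;pickle.dump(p,open('w3.pkl','wb'))
s=status.read_state();print(s['time'],s['tool_pos'],s['tcp_rot'])
E
```

```text
5.1167 [ 0.42254181 -0.35017135  0.23081416] [-2.21923422e+00 -2.22153663e+00 -1.49527349e-03]
```

View pics/w3.png

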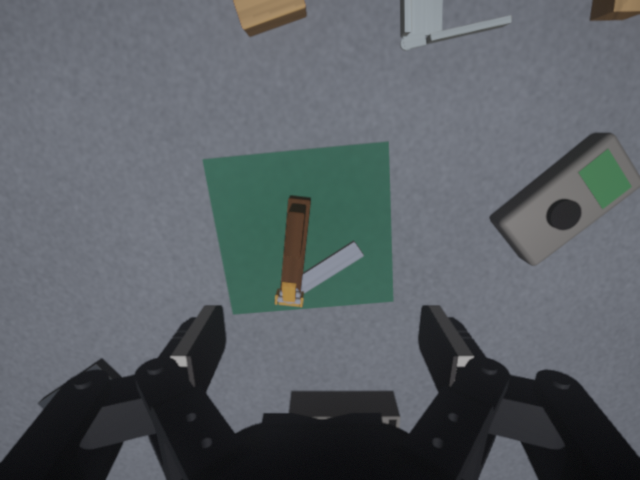

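View pics/w2.png

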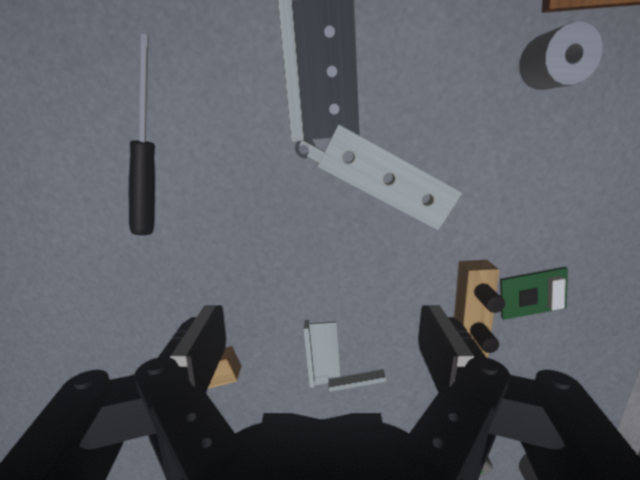

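w3 shows the mat at (205..393, 142..313), with the stock running (288,300)–(300,197) and the blade tip at (358,248). w2 shows the jig arm with holes (348,157), (389,179), (428,200), the vertex (302,148) and the sample corner near (312,385).

>>> drive_tool:
  rows:
    - [0, 0, 0, 0.02, 0.021, 0.012, 1]
    - [0, 0, 0, 0.02, 0.021, 0.012, 1]
    - [0, 0, 0, 0.02, 0.021, 0.012, 1]
    - [0, 0, 0, 0.02, 0.021, 0.012, 1]
    - [0, 0, 0, 0.02, 0.021, 0.012, 1]
    - [0, 0, 0, 0, 0, 0, 1]
    - [0, 0, 0, 0, 0, 0, 1]

```text
time: 5.7
tool_pos: [0.5271, -0.2471, 0.1702]
tcp_rot: [-2.212, -2.227, 0.001]
wrist_force: [-0.6, -0.2, -0.5]
width: 1.004
grip_force: 0.0
```

```bash
python3 - <<'E'
from h import *
p=cam('wrist');save(p,'w4.png');import pickle;pickle.dump(p,open('w4.pkl','wb'))
s=status.read_state();print(s['time'],s['tool_pos'],s['tcp_rot'])
c=p['color'][:,:,::-1];print(proj(p,[[.5,-.19,.02],[.49,-.09,.02],[.6,-.17,.02]]))
cv2.imwrite('pics/w4c.png',cv2.resize(c[60:300,200:480],(700,600),interpolation=cv2.INTER_CUBIC))
E
```

```text
5.75 [ 0.52688867 -0.24858974  0.17102313] [-2.21532940e+00 -2.22575459e+00  6.24235097e-04]
[[291.06958731 158.04333928]
 [275.40497266  23.75723082]
 [411.36235512 134.39345898]]
```

View pics/w4c.png

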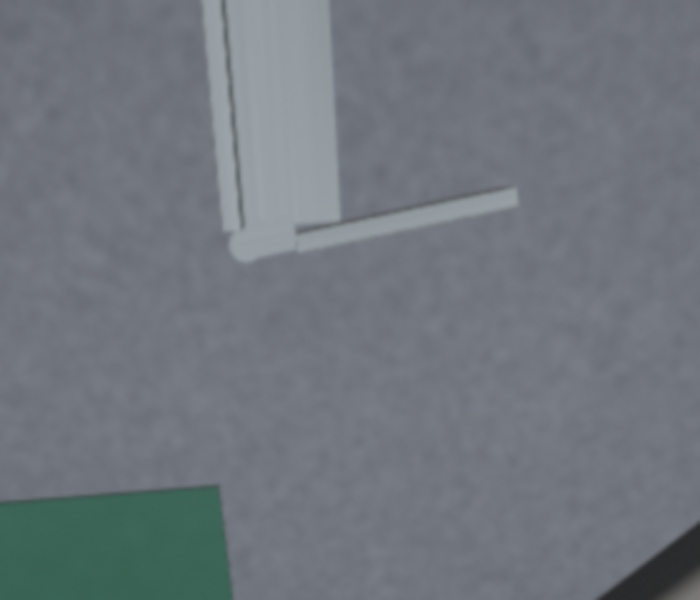

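w4 crop shows leaf 1's outer top edge (205,0)–(224,232), leaf 2's outer top edge (297,250)–(518,205), and the rounded corner at (245,245).

```bash
cat >> h.py <<'E'
import pickle
from scipy.optimize import minimize
from scipy.ndimage import map_coordinates, gaussian_filter
def edge(p,a,b,z,r=4,n=60):
    """subpixel refine of straight edge a-b (pixels) -> two world points at height z"""
    g=gaussian_filter(p['color'].astype(float).mean(2),.8);a,b=np.array(a,float),np.array(b,float)
    t=(b-a)/np.linalg.norm(b-a);nn=np.array([-t[1],t[0]]);o=np.arange(-r,r+.01,.1);pts=[]
    for k in np.linspace(.06,.94,n):
        q=a+(b-a)*k+o[:,None]*nn;v=map_coordinates(g,[q[:,1],q[:,0]],order=1);d=np.abs(np.gradient(v))
        pts.append(q[np.argmax(d)])
    W=atz(p,np.array(pts),z)
    for _ in range(5):
        m=W.mean(0);d=np.linalg.svd(W-m)[2][0];res=(W-m)-((W-m)@d)[:,None]*d;e=np.linalg.norm(res,axis=1)
        W=W[e<=max(.0012,1.5*np.median(e))]
    if d@(atz(p,[b],z)[0]-atz(p,[a],z)[0])<0:d=-d
    return m,d,np.median(e),len(W)
def cross(l1,l2):
    s=np.linalg.solve(np.c_[l1[1][:2],-l2[1][:2]],(l2[0]-l1[0])[:2]);return l1[0]+s[0]*l1[1]
def ang(d): return np.degrees(np.arctan2(d[1],d[0]))
def box(x0,x1,y0,y1,z0,z1): return np.array([[x,y,z] for x in(x0,x1) for y in(y0,y1) for z in(z0,z1)])
def sil(p,hulls):
    M=np.zeros((480,640),np.uint8)
    for H in hulls:
        q=proj(p,H);cv2.fillConvexPoly(M,cv2.convexHull((q*16).astype(np.int32)),1,shift=4)
    return M
def place(H,x,y,z,yaw):
    c,s=np.cos(yaw),np.sin(yaw);return H@np.array([[c,s,0],[-s,c,0],[0,0,1]])+[x,y,z]
def Hbevel(v,z0,lock=0.):
    x,y,yaw,th=v;st=[box(-14,112,-12,12,0,20)/1e3,box(62,108,-8,8,20,62)/1e3]
    L=box(0,52,-7,7,-3,3)/1e3;c,s=np.cos(.8-lock),np.sin(.8-lock);L=L@np.array([[c,0,s],[0,1,0],[-s,0,c]])+[0,0,.032]
    bl=box(0,95,-10,10,6,14)/1e3;c,s=np.cos(-th),np.sin(-th);bl=bl@np.array([[c,s,0],[-s,c,0],[0,0,1]])
    return [place(h,x,y,z0,yaw) for h in st+[L,bl]]
def Hbr(v,z0): return [place(h,v[0],v[1],z0,v[2]) for h in(box(-36,26,-21,21,0,8)/1e3,box(-36,-28,-21,21,8,32)/1e3)]
def fit(p,M,Hf,v0,sc):
    M=M.astype(np.uint8)
    f=lambda u:-(lambda S:(S&M).sum()/max(1,(S|M).sum()))(sil(p,Hf(np.array(v0)+u*sc)))
    best=None;u=np.zeros(len(v0))
    for k in(1,.4,.15):
        S=np.vstack([u]+[u+k*e for e in np.eye(len(u))]);r=minimize(f,u,method='Nelder-Mead',options=dict(initial_simplex=S,xatol=1e-3,fatol=1e-5,maxfev=600));u=r.x
    return np.array(v0)+u*sc,-r.fun
E
cat > m1.py <<'E'
from h import *
w1,w2,w3,w4=[pickle.load(open(f'w{i}.pkl','rb')) for i in(1,2,3,4)]
f=lambda u,v:(200+u/2.5,60+v/2.5)
l1=edge(w4,f(224,225),f(205,0),.02);l2=edge(w4,f(300,249),f(515,206),.02)
print('leaf1',ang(l1[1]),l1[2:],'leaf2',ang(l2[1]),l2[2:],'corner',cross(l1,l2),'angle',ang(l1[1])-ang(l2[1]))
for p,a,b,c,d,e,g in((w1,(311,287),(299,185),(335,311),(415,347),0,0),(w2,(293,136),(280,5),(320,167),(438,229),0,0)):
    F=edge(p,a,b,.02);A=edge(p,c,d,.02)
    print('fence',ang(F[1]),F[2:],'arm',ang(A[1]),A[2:],'vertex',cross(F,A))
M=w3['color'].astype(int);m=np.zeros((480,640),np.uint8)
cv2.fillConvexPoly(m,np.array([[210,163],[384,147],[388,297],[239,307]]),1)
green=(M[:,:,1]>M[:,:,0]*1.35)&(M[:,:,1]>M[:,:,2]*1.08);ob=(m==1)&~green
ob=cv2.morphologyEx(ob.astype(np.uint8),cv2.MORPH_OPEN,np.ones((3,3)))
print('ob',ob.sum())
P=atz(w3,[(290,296)],.034)[0];print(P,atz(w3,[(300,200)],.064))
v,s=fit(w3,ob,lambda v:Hbevel(v,.002),[P[0],P[1],1.55,1.0],[.01,.01,.1,.2]);print('bevel',v,np.degrees(v[2:]),s)
I=w3['color'].copy();S=sil(w3,Hbevel(v,.002));cs=cv2.findContours(S,0,2)[0];cv2.drawContours(I,cs,-1,(255,0,0),1)
cs=cv2.findContours(ob,0,2)[0];cv2.drawContours(I,cs,-1,(255,255,0),1)
cv2.imwrite('pics/bf.png',cv2.resize(I[130:330,190:420,::-1],(690,600),interpolation=0))
mm=atz(w3,[(205,159),(388,142),(393,301),(233,313)],.002);print('mat',mm.round(3).tolist())
for u,v0 in((228,50),(311,33),(404,86)):
    P=atz(w1,[(u,v0)],.008)[0]
    B=[m for m in masks_of(cam('scene'),'bracket0')] if 0 else None
    print('br',P.round(4))
pickle.dump(dict(l1=l1,l2=l2,C=cross(l1,l2)),open('sample.pkl','wb'))
E
python3 m1.py
```

```text
leaf1 94.35250924471947 (np.float64(0.00010120536693436507), 60) leaf2 12.159287655579794 (np.float64(9.853665973315491e-05), 60) corner [ 0.49910036 -0.19712917  0.02      ] angle 82.19322158913968
fence 94.21929909822867 (np.float64(0.00014059634235984788), 60) arm -27.403189981276874 (np.float64(0.00016450088830999461), 60) vertex [0.4849936  0.10684965 0.02      ]
fence 93.82059846003858 (np.float64(0.0001900726673237028), 60) arm -27.39305403837096 (np.float64(0.00013679696153017244), 60) vertex [0.48445826 0.10749806 0.02      ]
ob 3834
[ 0.38668287 -0.44832742  0.034     ] [[ 0.40196599 -0.33355864  0.064     ]]
bevel [ 0.38539075 -0.45316178  1.45477103  0.85539782] [83.35224001 49.01068488] 0.9474619289340102
mat [[0.297, -0.301, 0.002], [0.492, -0.284, 0.002], [0.51, -0.472, 0.002], [0.311, -0.489, 0.002]]
br [0.4104 0.3729 0.008 ]
br [0.491 0.387 0.008]
br [0.5829 0.3401 0.008 ]
```

View pics/bf.png

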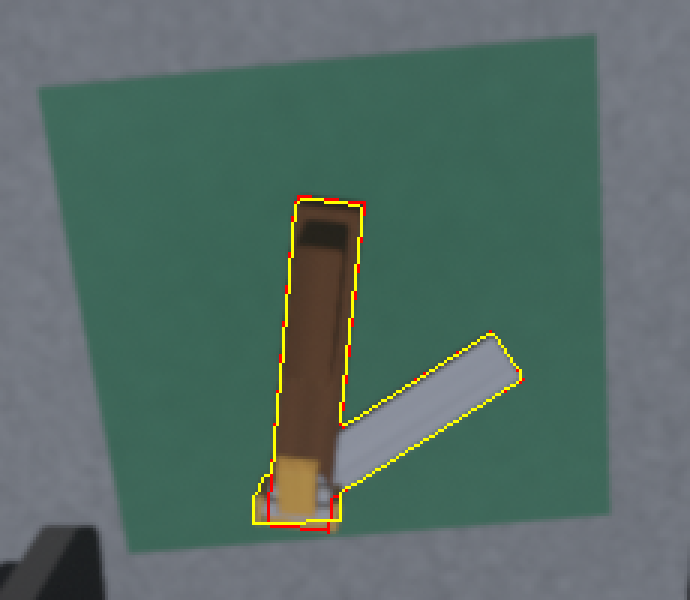

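The red model outline lies on the yellow mask, so the bevel pose is good; only the lever end, around (255,480), differs.

```bash
python3 - <<'E'
from h import *
Q=Ryaw(np.degrees(1.255));P=np.array([.21,.642,.231])
A=[[5.1,-.029,-.022,0],[5.2,-.031,-.0195,0],[5.1,-.0325,-.0165,0],[5.1,-.034,-.0135,0],[5.2,-.035,-.0105,0],[5.1,-.036,-.0075,0],[5.2,-.036,-.004,0],[5.1,-.0365,-.001,0],[5.1,-.0365,.0025,0],[5.2,-.036,.0055,0],[5.1,-.0355,.009,0],[5.1,-.0345,.012,0],[5.2,-.0335,.015,0],[5.1,-.032,.018,0],0]+[[0,-.034,.003,0]]*5+[0]+[[0,-.041,-.012,0]]*8+[[0,-.041,0,0]]*2+[0]+[[0,.02,.021,.012]]*5+[0]
for r in A:
    if r==0: print(P,np.degrees(np.arctan2(Q[1,1],Q[0,1])));continue
    P=P+Q@np.array(r[1:]);Q=Q@R.from_rotvec([0,0,np.radians(r[0])]).as_matrix()
s=status.read_state();y=R.from_rotvec(s['tcp_rot']).as_matrix();print(s['tool_pos'],ang(y[:,1]),y[:,2])
plan([(.395,-.369,.08,-6.6,.8),(.395,-.369,.032,-6.6,.8,.016),('g',.0,6)],start=(*P,0))
E
```

```text
[0.50058669 0.22084555 0.231     ] 0.006203288918315779
[0.5156051  0.05084717 0.231     ] 0.006203288918315779
[ 0.41964949 -0.35916322  0.231     ] 0.006203288918315779
[ 0.52463866 -0.25915185  0.171     ] 0.006203288918315779
[ 0.52688867 -0.24858974  0.17102313] 0.26901719371110017 [-1.17586333e-03  6.09435990e-04 -9.99999123e-01]
[[0,0,1.1,-0.0183,-0.0216,0.0152,0.8],[0,0,1.1,-0.0187,-0.0213,0.0151,0.8],[0,0,1.1,-0.0192,-0.0208,0.0152,0.8],[0,0,1.1,-0.0195,-0.0206,0.0152,0.8],[0,0,1.1,-0.0199,-0.0201,0.0151,0.8],[0,0,1.1,-0.0203,-0.0198,0.0152,0.8],[0,0,0,0,0,0.012,0.8],[0,0,0,0,0,0.012,0.8]]
[[0,0,0,0,0,0.012,0.8],[0,0,0,0,0,0.012,0.8],[0,0,0,0,0,0,0.0],[0,0,0,0,0,0,0.0],[0,0,0,0,0,0,0.0],[0,0,0,0,0,0,0.0],[0,0,0,0,0,0,0.0],[0,0,0,0,0,0,0.0]]
end [ 0.395 -0.369  0.032] -6.6 16
```

```bash
cat >> h.py <<'E'
def avgpose(n=5):
    S=[]
    for i in range(n):
        S.append(status.read_state())
        if i<n-1: pic=read_camera('wrist')
    P=np.mean([s['tool_pos'] for s in S],0);Q=R.from_rotvec([s['tcp_rot'] for s in S]).mean().as_matrix()
    T=np.eye(4);T[:3,:3]=Q;T[:3,3]=P;return T,S
def wcam(n=5):
    T,S=avgpose(n);p=read_camera('wrist');p['W']=T@np.array(p['mount']);p['T']=T
    print('pose',T[:3,3].round(4),'yaw',round(ang(T[:3,1]),2),'tilt',T[:2,2].round(4),'std',np.std([s['tool_pos'] for s in S],0).round(4),'t',S[-1]['time'])
    return p
E
python3 - <<'E'
from h import *
p=wcam(6);pickle.dump(p,open('w4.pkl','wb'))
y=ang(p['T'][:3,1])
plan([(.395,-.369,.08,-6.6,.8),(.395,-.369,.032,-6.6,.8,.016)],start=(*p['T'][:3,3],y))
E
sed -n 1,5p m1.py > m0.py; sed -i '/^for p,a/d' m0.py; python3 m0.py
```

```text
pose [ 0.5267 -0.2506  0.1718] yaw 0.09 tilt [ 0.0004 -0.0003] std [0.0001 0.0012 0.0004] t 6.0
[[0,0,1.1,-0.0197,-0.022,0.0153,0.8],[0,0,1.1,-0.0201,-0.0216,0.0153,0.8],[0,0,1.1,-0.0205,-0.0212,0.0153,0.8],[0,0,1.2,-0.021,-0.0208,0.0153,0.8],[0,0,1.1,-0.0213,-0.0203,0.0153,0.8],[0,0,1.1,-0.0218,-0.02,0.0153,0.8],[0,0,0,0,0,0.012,0.8],[0,0,0,0,0,0.012,0.8]]
[[0,0,0,0,0,0.012,0.8],[0,0,0,0,0,0.012,0.8]]
end [ 0.395 -0.369  0.032] -6.61 10
leaf1 94.61963876180809 (np.float64(0.00011270205213647166), 60) leaf2 4.551404096167218 (np.float64(0.00046608770464617654), 33) corner [ 0.49888687 -0.19242534  0.02      ] angle 90.06823466564087
```

```bash
cat > m0.py <<'E'
from h import *
w4=pickle.load(open('w4.pkl','rb'))
C=np.array([.4991,-.1971,.02]);u1=np.array([np.cos(np.radians(94.35)),np.sin(np.radians(94.35)),0]);u2=np.array([np.cos(np.radians(12.16)),np.sin(np.radians(12.16)),0])
q=lambda X:proj(w4,X)[0]
l1=edge(w4,q(C+.014*u1),q(C+.098*u1),.02);l2=edge(w4,q(C+.027*u2),q(C+.098*u2),.02)
print('leaf1',ang(l1[1]),l1[2:],'leaf2',ang(l2[1]),l2[2:],'corner',cross(l1,l2),'angle',ang(l1[1])-ang(l2[1]))
pickle.dump(dict(l1=l1,l2=l2,C=cross(l1,l2)),open('sample.pkl','wb'))
E
python3 m0.py
```

```text
leaf1 94.17033562115324 (np.float64(0.0001695128670696759), 60) leaf2 12.148922410997745 (np.float64(0.00018814947043323323), 60) corner [ 0.4987954  -0.19547354  0.02      ] angle 82.0214132101555
```

>>> drive_tool:
  rows:
    - [0, 0, 1.1, -0.0195, -0.022, 0.0155, 0.8]
    - [0, 0, 1.1, -0.02, -0.0215, 0.0155, 0.8]
    - [0, 0, 1.1, -0.0205, -0.021, 0.015, 0.8]
    - [0, 0, 1.2, -0.021, -0.021, 0.015, 0.8]
    - [0, 0, 1.1, -0.0215, -0.0205, 0.015, 0.8]
    - [0, 0, 1.1, -0.022, -0.02, 0.016, 0.8]
    - [0, 0, 0, 0, 0, 0, 0.8]
    - [0, 0, 0, 0, 0, 0, 0.8]
  force: 40

```text
time: 6.72
tool_pos: [0.3925, -0.3704, 0.0784]
tcp_rot: [-2.35, -2.081, -0.0]
wrist_force: [0.4, 0.1, 0.4]
width: 0.801
grip_force: 0.0
```

>>> drive_tool:
  rows:
    - [0, 0, 0, 0, 0, 0, 0.8]
    - [0, 0, 0, 0, 0, 0, 0.8]

```text
time: 6.88
tool_pos: [0.3957, -0.3701, 0.0803]
tcp_rot: [2.346, 2.087, 0.001]
wrist_force: [-1.1, -0.2, -0.7]
width: 0.801
grip_force: 0.0
```

```bash
python3 - <<'E'
from h import *
p=wcam(4);save(p,'w5.png');pickle.dump(p,open('w5.pkl','wb'))
E
```

```text
pose [ 0.3958 -0.3699  0.0803] yaw -6.64 tilt [ 0.0015 -0.0013] std [0.0001 0.0002 0.0001] t 7.0333
```

>>> drive_tool:
  rows:
    - [0, 0, 0, 0, 0, 0.012, 0.8]
    - [0, 0, 0, 0, 0, 0.012, 0.8]
    - [0, 0, 0, 0, 0, 0.012, 0.8]
    - [0, 0, 0, 0, 0, 0.012, 0.8]
    - [0, 0, 0, 0, 0, 0, 0.8]
    - [0, 0, 0, 0, 0, 0, 0]
    - [0, 0, 0, 0, 0, 0, 0]
    - [0, 0, 0, 0, 0, 0, 0]

```text
time: 7.75
tool_pos: [0.395, -0.3702, 0.0316]
tcp_rot: [2.347, 2.087, 0.0]
wrist_force: [-0.3, 0.2, -0.0]
width: 0.378
grip_force: 0.0
```

>>> drive_tool:
  rows:
    - [0, 0, 0, 0, 0, 0, 0]
    - [0, 0, 0, 0, 0, 0, 0]
    - [0, 0, 0, 0, 0, 0, 0]
    - [0, 0, 0, 0, 0, 0, 0]
    - [0, 0, 0, 0, 0, 0, 0]
    - [0, 0, 0, 0, 0, -0.02, 0]
    - [0, 0, 0, 0, 0, -0.03, 0]
    - [0, 0, 0, 0, 0, -0.03, 0]

```text
time: 8.42
tool_pos: [0.3924, -0.3675, 0.1094]
tcp_rot: [-2.342, -2.083, 0.001]
wrist_force: [1.5, 0.1, -3.5]
width: 0.181
grip_force: 39.9
```

>>> drive_tool:
  rows:
    - [0, 0, 0, 0, 0, -0.01, 0]
    - [0, 0, 0, 0, 0, 0, 0]
    - [0, 0, 0, 0, 0, 0, 0]

```text
time: 8.67
tool_pos: [0.3942, -0.3693, 0.1205]
tcp_rot: [-2.347, -2.087, 0.0]
wrist_force: [-0.1, 1.0, -4.4]
width: 0.18
grip_force: 39.9
```

```bash
python3 - <<'E'
from h import *
p=wcam(4);save(p,'w6.png');pickle.dump(p,open('w6.pkl','wb'))
a=pickle.load(open('w5.pkl','rb'))
c=np.hstack([a['color'],p['color']])[:,:,::-1];cv2.imwrite('pics/c56.png',cv2.resize(c,(800,300)))
E
```

```text
pose [ 0.3935 -0.3686  0.1192] yaw -6.7 tilt [-0.0024  0.0025] std [0.0005 0.0005 0.0008] t 8.8167
```

View pics/c56.png

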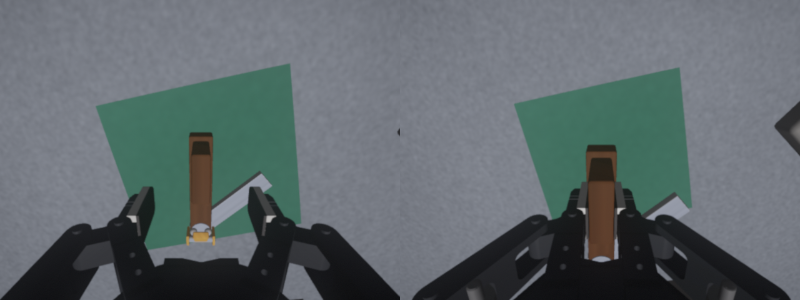

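Both halves show it: before grasping, the block is centred between the fingers (stock end at (202,135)). After lifting, the bevel is held with the block at (601,155).

```bash
python3 - <<'E'
from h import *
p=pickle.load(open('w5.pkl','rb'))
M=p['color'].astype(int);green=(M[:,:,1]>M[:,:,0]*1.35)&(M[:,:,1]>M[:,:,2]*1.08)
reg=np.zeros((480,640),np.uint8);reg[180:345,272:388]=1
ob=(~green).astype(np.uint8)&reg
f=lambda v:[h for h in Hbevel(v,.002)]
import h as H
o=H.sil;H.sil=lambda p,hu:o(p,hu)&reg
v,s=fit(p,ob,f,[.3854,-.4532,1.4548,.855],[.006,.006,.05,.05]);print(v,np.degrees(v[2:]),s)
T=p['T'];u=np.array([np.cos(v[2]),np.sin(v[2])]);d=T[:2,3]-[.0001,.0001]-v[:2];print('along',d@u,'lat',d@[-u[1],u[0]],'dyaw',np.degrees(v[2])-ang(T[:3,1]))
E
```

```text
[ 0.38536216 -0.45382047  1.45689847  0.85218186] [83.47413372 48.82642381] 0.9881919950927772
along 0.08444512686894079 lat -0.0007889822170792848 dyaw 90.11691650193225
```

```bash
cat >> h.py <<'E'
def bev2tcp(C,yaw,s,y,along=.0844):
    """TCP xy for bevel pivot at (s,y) of frame at C with x axis at yaw deg, stock parallel"""
    a=np.radians(yaw);u=np.array([np.cos(a),np.sin(a)]);n=np.array([-u[1],u[0]]);return tuple(np.array(C[:2])+(s+along)*u+y*n)
E
python3 - <<'E'
from h import *
C=pickle.load(open('sample.pkl','rb'))['C'];Y=94.1
T,_=avgpose(3)
t=lambda s,y:bev2tcp(C,Y,s,y)
print(t(-.0118,.0122))
plan([(*t(-.095,.020),.115,4.1,0),(*t(-.095,.020),.037,4.1,0,.02),('g',0,2),(*t(-.095,.0135),.037,4.1,0,.008),(*t(-.055,.0135),.036,4.1,0,.01),(*t(-.05,.0135),.031,4.1,0,.006),(*t(-.022,.0135),.031,4.1,0,.005),('g',0,3)],start=(*T[:3,3],ang(T[:3,1])))
E
```

```text
(np.float64(0.4814359030220259), np.float64(-0.12393161064878465))
[[0,0,-2.2,0.034,0.0134,0.0008,0],[0,0,-2.1,0.0335,0.0146,0.0008,0],[0,0,-2.2,0.0329,0.0159,0.0008,0],[0,0,-2.1,0.0322,0.0171,0.0008,0],[0,0,-2.2,0.0317,0.0183,0.0008,0],[0,0,0,0,0,0.0195,0],[0,0,0,0,0,0.0195,0],[0,0,0,0,0,0.0195,0]]
[[0,0,0,0,0,0.0195,0],[0,0,0,0,0,0,0],[0,0,0,0,0,0,0],[0,0,0,0,0.0065,0,0],[0,0,0,0.01,0,0.0002,0],[0,0,0,0.01,0,0.0003,0],[0,0,0,0.01,0,0.0002,0],[0,0,0,0.01,0,0.0003,0]]
[[0,0,0,0.0025,0,0.0025,0],[0,0,0,0.0025,0,0.0025,0],[0,0,0,0.0047,0,0,0],[0,0,0,0.0046,0,0,0],[0,0,0,0.0047,0,0,0],[0,0,0,0.0046,0,0,0],[0,0,0,0.0047,0,0,0],[0,0,0,0.0047,0,0,0]]
[[0,0,0,0,0,0,0],[0,0,0,0,0,0,0],[0,0,0,0,0,0,0]]
end [ 0.4809 -0.1341  0.031 ] 4.1 27
```

>>> drive_tool:
  rows:
    - [0, 0, -2.2, 0.034, 0.0135, 0, 0]
    - [0, 0, -2.1, 0.0335, 0.0145, 0, 0]
    - [0, 0, -2.2, 0.033, 0.016, 0, 0]
    - [0, 0, -2.1, 0.032, 0.017, 0.002, 0]
    - [0, 0, -2.2, 0.0315, 0.0185, 0.002, 0]
    - [0, 0, 0, 0, 0, 0.0195, 0]
    - [0, 0, 0, 0, 0, 0.0195, 0]
    - [0, 0, 0, 0, 0, 0.0195, 0]

```text
time: 9.63
tool_pos: [0.4816, -0.2079, 0.0579]
tcp_rot: [2.137, 2.302, 0.0]
wrist_force: [-0.8, 0.3, -4.6]
width: 0.182
grip_force: 40.2
```

>>> drive_tool:
  rows:
    - [0, 0, 0, 0, 0, 0.0195, 0]
    - [0, 0, 0, 0, 0, 0, 0]
    - [0, 0, 0, 0, 0, 0, 0]
    - [0, 0, 0, 0, 0, 0, 0]
    - [0, 0, 0, 0, 0, 0, 0]

```text
time: 10.05
tool_pos: [0.4823, -0.2097, 0.0407]
tcp_rot: [2.139, 2.298, 0.001]
wrist_force: [0.3, -0.8, -3.6]
width: 0.181
grip_force: 40.2
```

```bash
python3 - <<'E'
from h import *
p=wcam(4);T=p['T']
C=pickle.load(open('sample.pkl','rb'))['C'];Y=94.1
t=lambda s,y:bev2tcp(C,Y,s,y)
plan([(*t(-.095,.0135),.037,4.1,0,.008),(*t(-.055,.0135),.036,4.1,0,.01),(*t(-.05,.0135),.031,4.1,0,.006),(*t(-.022,.0135),.031,4.1,0,.005),('g',0,3)],start=(*T[:3,3],ang(T[:3,1])))
E
```

```text
pose [ 0.4822 -0.2097  0.0408] yaw 4.09 tilt [ 0.0025 -0.0012] std [0.0001 0.0001 0.0001] t 10.2
[[0,0,0,0.0024,0.004,0.0038,0],[0,0,0,0.008,0,0.0002,0],[0,0,0,0.008,0,0.0002,0],[0,0,0,0.008,0,0.0002,0],[0,0,0,0.008,0,0.0002,0],[0,0,0,0.008,0,0.0002,0],[0,0,0,0.0025,0,0.0025,0],[0,0,0,0.0025,0,0.0025,0]]
[[0,0,0,0.0047,0,0,0],[0,0,0,0.0046,0,0,0],[0,0,0,0.0047,0,0,0],[0,0,0,0.0047,0,0,0],[0,0,0,0.0046,0,0,0],[0,0,0,0.0047,0,0,0],[0,0,0,0,0,0,0],[0,0,0,0,0,0,0]]
[[0,0,0,0,0,0,0]]
end [ 0.4808 -0.1342  0.031 ] 4.09 17
```

>>> drive_tool:
  rows:
    - [0, 0, 0, 0.0025, 0.004, 0.004, 0]
    - [0, 0, 0, 0.008, 0, 0, 0]
    - [0, 0, 0, 0.008, 0, 0, 0]
    - [0, 0, 0, 0.008, 0, 0, 0]
    - [0, 0, 0, 0.008, 0, 0, 0]
    - [0, 0, 0, 0.008, 0, 0, 0]
    - [0, 0, 0, 0.0025, 0, 0.003, 0]
    - [0, 0, 0, 0.0025, 0, 0.003, 0]

```text
time: 10.92
tool_pos: [0.4824, -0.1616, 0.03]
tcp_rot: [2.137, 2.299, -0.0]
wrist_force: [-7.3, -12.8, 44.0]
width: 0.183
grip_force: 47.9
```

>>> drive_tool:
  rows:
    - [0, 0, 0, 0.0045, 0, 0, 0]
    - [0, 0, 0, 0.0045, 0, 0, 0]
    - [0, 0, 0, 0.0045, 0, 0, 0]
    - [0, 0, 0, 0.005, 0, 0, 0]
    - [0, 0, 0, 0.0045, 0, 0, 0]
    - [0, 0, 0, 0.005, 0, 0, 0]
    - [0, 0, 0, 0, 0, 0, 0]
    - [0, 0, 0, 0, 0, 0, 0]

```text
time: 11.58
tool_pos: [0.4806, -0.1335, 0.0301]
tcp_rot: [2.139, 2.298, 0.001]
wrist_force: [-0.2, -2.5, 2.9]
width: 0.177
grip_force: 41.2
```

```bash
python3 - <<'E'
from h import *
p=wcam(4);T=p['T'];save(p,'w7.png');pickle.dump(p,open('w7.pkl','wb'))
s=status.read_state();print(s['wrist_force'],s['torque'])
C=pickle.load(open('sample.pkl','rb'))['C'];Y=94.1
t=lambda s,y:bev2tcp(C,Y,s,y)
plan([(*t(-.014,.0122),.031,4.1,0,.002)],start=(*T[:3,3],ang(T[:3,1])))
print(t(-.0118,.0122))
d=cam('side');c=cam('scene');save(d,'d7.png');save(c,'s7.png')
I=np.hstack([cv2.resize(d['color'][170:260,270:370],(400,360)),cv2.resize(p['color'][200:380,220:420],(400,360))]);cv2.imwrite('pics/c7.png',I[:,:,::-1])
E
```

```text
pose [ 0.4806 -0.1335  0.0301] yaw 4.1 tilt [ 0.0018 -0.0003] std [0. 0. 0.] t 11.7333
[ 0.08759646 -0.61638531  5.13477245] [-0.27820159  0.12309746 -0.2746325 ]
[[0,0,0,0.0018,0.0004,-0.0002,0],[0,0,0,0.0018,0.0003,-0.0003,0],[0,0,0,0.0019,0.0004,-0.0002,0],[0,0,0,0.0018,0.0004,-0.0002,0]]
end [ 0.4816 -0.1261  0.031 ] 4.1 4
(np.float64(0.4814359030220259), np.float64(-0.12393161064878465))
```

View pics/c7.png

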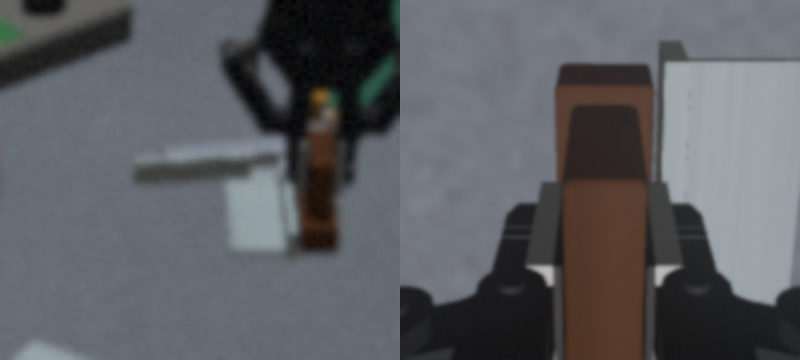

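The side view on the left shows the blade touching leaf 2 at (200,155) and swinging open. The wrist view on the right shows the stock edge (653) about 0.8 mm from leaf 1 (660).

>>> drive_tool:
  rows:
    - [0, 0, 0, 0.002, 0.0003, 0, 0]
    - [0, 0, 0, 0.002, 0.0003, 0, 0]
    - [0, 0, 0, 0.002, 0, 0, 0]
    - [0, 0, 0, 0.002, 0, 0, 0]
    - [0, 0, 0, 0.0012, 0, 0, 0]
    - [0, 0, 0, 0, 0, 0, 0]
    - [0, 0, 0, 0, 0, 0, 0]
    - [0, 0, 0, 0, 0, 0, 0]

```text
time: 12.55
tool_pos: [0.4808, -0.1265, 0.0302]
tcp_rot: [2.137, 2.297, -0.002]
wrist_force: [-2.1, -11.1, 2.7]
width: 0.181
grip_force: 41.5
```

```bash
python3 - <<'E'
from h import *
p=wcam(4);T=p['T'];save(p,'w8.png');pickle.dump(p,open('w8.pkl','wb'))
s=status.read_state();print(s['wrist_force'],s['torque'])
d=cam('side');c=cam('scene')
C=pickle.load(open('sample.pkl','rb'))['C'];Y=94.1
t=lambda s,y:bev2tcp(C,Y,s,y)
print(np.array(t(-.0118,.0122))-T[:2,3])
I=np.hstack([cv2.resize(d['color'][180:250,290:360],(400,400),interpolation=2),cv2.resize(c['color'][230:310,230:310],(400,400),interpolation=2)]);cv2.imwrite('pics/c8.png',I[:,:,::-1])
E
```

```text
pose [ 0.4808 -0.1265  0.0301] yaw 4.13 tilt [ 0.0025 -0.0037] std [0. 0. 0.] t 12.7
[ -0.24316184 -10.27322796   2.70072466] [-1.70122696  0.25280183 -0.44009202]
[0.00064345 0.00253881]
```

View pics/c8.png

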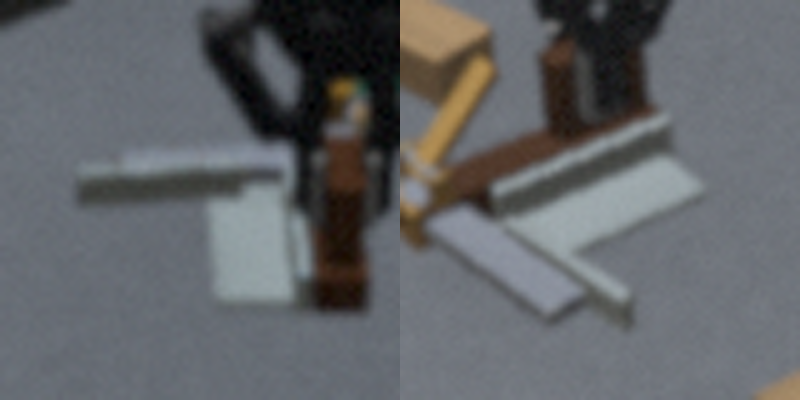

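In the side view (left) the blade lies nearly along leaf 2. The scene view (right) shows a thin wedge gap near the corner at (510,230), so it's almost flush.

```bash
python3 - <<'E'
from h import *
d=cam('side');c=cam('scene')
f=lambda u,v:(230+(u-400)/5,230+v/5)
a=edge(c,f(430,225),f(546,318),.014,r=2);print('blade outer',ang(a[1]),a[2:],a[0])
g=lambda u,v:(290+u/5.714,180+v/5.714)
a=edge(d,g(275,155),g(122,158),.014,r=2);print('blade outer? side',ang(a[1]),a[2:],a[0])
b=edge(d,g(238,178),g(80,185),.02,r=2);print('leaf2 side',ang(b[1]),b[2:])
s=status.read_state();print(s['wrist_force'],s['torque'],s['tool_pos'])
E
```

```text
blade outer 11.067160689614276 (np.float64(0.000268261616536691), 59) [ 0.5453414  -0.20684093  0.014     ]
blade outer? side 9.21594239696783 (np.float64(0.0002757687903858134), 40) [ 0.54969734 -0.18959775  0.014     ]
leaf2 side 12.60740464378053 (np.float64(0.0003398290061687716), 40)
[ -0.1695353  -10.68240201   3.32006226] [-1.68657347  0.26024447 -0.53297658] [ 0.48077848 -0.12645264  0.03014776]
```

The force points to blade contact near the corner, slightly past flush. I'll relieve it, release, and look from above.

>>> drive_tool:
  rows:
    - [0, 0, 0, -0.0015, 0, 0, 0]
    - [0, 0, 0, -0.001, 0, 0, 0]
    - [0, 0, 0, 0, 0, 0, 0]
    - [0, 0, 0, 0, 0, 0, 0.45]
    - [0, 0, 0, 0, 0, 0, 0.45]
    - [0, 0, 0, 0, 0, 0, 0.45]
    - [0, 0, 0, 0, 0, 0, 0.45]
    - [0, 0, 0, 0, 0, -0.01, 0.45]

```text
time: 13.62
tool_pos: [0.4775, -0.1258, 0.0374]
tcp_rot: [-2.137, -2.297, 0.003]
wrist_force: [-0.3, -0.2, -0.3]
width: 0.454
grip_force: 0.0
```

>>> drive_tool:
  rows:
    - [0, 0, 0, 0, 0, -0.025, 0.45]
    - [0, 0, 0, -0.01, 0, -0.035, 0.45]
    - [0, 0, 0, -0.03, 0.01, -0.025, 0.45]
    - [0, 0, 0, -0.035, 0.012, -0.025, 0.45]
    - [0, 0, 0, -0.035, 0.012, -0.02, 0.45]
    - [0, 0, 0, 0, 0, 0, 0.45]
    - [0, 0, 0, 0, 0, 0, 0.45]
    - [0, 0, 0, 0, 0, 0, 0.45]

```text
time: 14.28
tool_pos: [0.5198, -0.231, 0.1673]
tcp_rot: [-2.14, -2.298, -0.0]
wrist_force: [-0.4, -0.1, 0.5]
width: 0.456
grip_force: 0.0
```

```bash
python3 - <<'E'
from h import *
p=wcam(5);save(p,'w9.png');pickle.dump(p,open('w9.pkl','wb'))
q=proj(p,[.4988,-.1955,.02])[0];print(q,status.read_state()['wrist_force'])
u,v=q.astype(int);I=p['color'][v-120:v+60,u-60:u+150,::-1];print(u-60,v-120)
cv2.imwrite('pics/w9c.png',cv2.resize(I,None,fx=3.3,fy=3.3,interpolation=cv2.INTER_CUBIC))
E
```

```text
pose [ 0.5192 -0.2302  0.1664] yaw 4.13 tilt [-0.0023  0.0014] std [0.0003 0.0004 0.0005] t 14.4833
[301.74749007 183.9438682 ] [-0.20244873 -0.13065956 -0.92725202]
241 63
```

View pics/w9c.png

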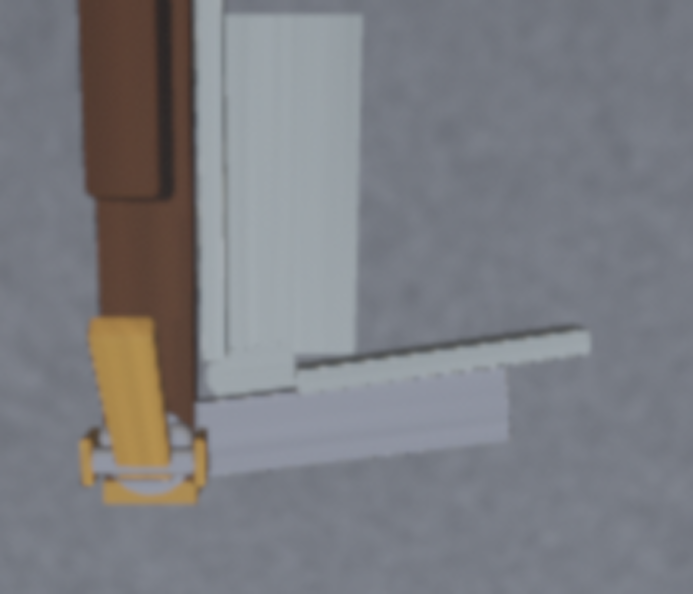

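The crop shows the stock edge along leaf 1 (x≈195) and the blade along leaf 2, with its outer edge (207,475)–(508,440) and a slight gap towards the tip.

```bash
cat > m9.py <<'E'
from h import *
p=pickle.load(open('w9.pkl','rb'));f=lambda u,v:(241+u/3.3,63+v/3.3)
bo=edge(p,f(225,472),f(505,440),.014,r=3);l2=edge(p,f(300,392),f(585,355),.02,r=2);l1=edge(p,f(208,350),f(200,5),.02,r=3)
st=edge(p,f(193,300),f(192,10),.02,r=3);C=cross(l1,l2)
print('blade',ang(bo[1]),bo[2:],'leaf2',ang(l2[1]),l2[2:],'leaf1',ang(l1[1]),l1[2:],'C',C,'stock',ang(st[1]),st[2:])
n2=np.array([-l2[1][1],l2[1][0]]);n1=np.array([-l1[1][1],l1[1][0]])
print('blade outer mid dist to leaf2',(bo[0]-l2[0])[:2]@n2,'stock inner dist',(st[0]-l1[0])[:2]@n1,'blade seg',bo[0])
E
python3 m9.py
```

```text
blade 11.339039184734 (np.float64(0.00014901282394179987), 60) leaf2 12.057040223371958 (np.float64(0.00018631828240050062), 60) leaf1 94.07402211566202 (np.float64(0.00021047336956400524), 60) C [ 0.49862354 -0.19687562  0.02      ] stock 93.8992710088655 (np.float64(0.00022811500304551375), 60)
blade outer mid dist to leaf2 -0.02063463869551819 stock inner dist 7.166197320259495e-06 blade seg [ 0.5432393  -0.20844592  0.014     ]
```

```bash
python3 - <<'E'
from h import *
T=pickle.load(open('w9.pkl','rb'))['T']
plan([(.485,-.173,.10,4.1,0),('g',0,2),(.485,-.173,.05,4.1,0,.01),(.485,-.173,.036,4.1,0,.0035),('g',0,2)],start=(*T[:3,3],4.1))
E
```

```text
[[0,0,0,0.0198,-0.01,0.0221,0],[0,0,0,0.0199,-0.01,0.0221,0],[0,0,0,0.0198,-0.01,0.0222,0],[0,0,0,0,0,0,0],[0,0,0,0,0,0,0],[0,0,0,0,0,0.01,0],[0,0,0,0,0,0.01,0],[0,0,0,0,0,0.01,0]]
[[0,0,0,0,0,0.01,0],[0,0,0,0,0,0.01,0],[0,0,0,0,0,0.0035,0],[0,0,0,0,0,0.0035,0],[0,0,0,0,0,0.0035,0],[0,0,0,0,0,0.0035,0],[0,0,0,0,0,0,0],[0,0,0,0,0,0,0]]
end [ 0.485 -0.173  0.036] 4.1 16
```

>>> drive_tool:
  rows:
    - [0, 0, 0, 0.02, -0.01, 0.022, 0]
    - [0, 0, 0, 0.02, -0.01, 0.022, 0]
    - [0, 0, 0, 0.0195, -0.01, 0.0225, 0]
    - [0, 0, 0, 0, 0, 0, 0]
    - [0, 0, 0, 0, 0, 0, 0]
    - [0, 0, 0, 0, 0, 0, 0]
    - [0, 0, 0, 0, 0, 0.01, 0]
    - [0, 0, 0, 0, 0, 0.01, 0]

```text
time: 15.2
tool_pos: [0.4887, -0.1754, 0.0824]
tcp_rot: [2.137, 2.296, 0.003]
wrist_force: [0.5, -0.0, 0.2]
width: 0.002
grip_force: 0.0
```

>>> drive_tool:
  rows:
    - [0, 0, 0, 0, 0, 0.01, 0]
    - [0, 0, 0, 0, 0, 0.01, 0]
    - [0, 0, 0, 0, 0, 0.01, 0]
    - [0, 0, 0, 0, 0, 0.0035, 0]
    - [0, 0, 0, 0, 0, 0.0035, 0]
    - [0, 0, 0, 0, 0, 0.0035, 0]
    - [0, 0, 0, 0, 0, 0.002, 0]
    - [0, 0, 0, 0, 0, 0, 0]

```text
time: 15.87
tool_pos: [0.486, -0.1741, 0.038]
tcp_rot: [-2.14, -2.3, 0.0]
wrist_force: [1.2, 0.7, -0.1]
width: 0.001
grip_force: 0.0
```

>>> drive_tool:
  rows:
    - [0, 0, 0, 0, 0, 0, 0]
    - [0, 0, 0, 0, 0, 0.001, 0]
    - [0, 0, 0, 0, 0, 0, 0]

```text
time: 16.12
tool_pos: [0.4865, -0.1744, 0.0377]
tcp_rot: [2.14, 2.299, 0.0]
wrist_force: [0.8, -0.1, 0.1]
width: -0.0
grip_force: 0.1
```

>>> drive_tool:
  rows:
    - [0, 0, 0, 0, 0, 0.001, 0]
    - [0, 0, 0, 0, 0, 0.001, 0]
    - [0, 0, 0, 0, 0, 0, 0]
    - [0, 0, 0, 0, 0, 0, 0]

```text
time: 16.45
tool_pos: [0.4864, -0.1742, 0.0355]
tcp_rot: [2.14, 2.299, 0.0]
wrist_force: [0.2, 0.1, 0.9]
width: -0.002
grip_force: 0.3
```

>>> drive_tool:
  rows:
    - [0, 0, 0, 0, 0, 0.0007, 0]
    - [0, 0, 0, 0, 0, 0, 0]
    - [0, 0, 0, 0, 0, 0, 0]

```text
time: 16.7
tool_pos: [0.4864, -0.1741, 0.035]
tcp_rot: [2.14, 2.299, 0.0]
wrist_force: [-0.2, 0.2, 2.9]
width: 0.004
grip_force: 1.8
```

```bash
python3 - <<'E'
from h import *
p=wcam(3);save(p,'w10.png');d=cam('side');c=cam('scene');print(status.read_state()['wrist_force'])
I=np.hstack([cv2.resize(d['color'][170:250,300:380],(400,400),interpolation=2),cv2.resize(c['color'][220:300,220:300],(400,400),interpolation=2)]);cv2.imwrite('pics/c10.png',I[:,:,::-1])
E
```

```text
pose [ 0.4864 -0.1741  0.035 ] yaw 4.11 tilt [ 0.0003 -0.0001] std [0. 0. 0.] t 16.8
[0.19005345 0.95102667 5.234549  ]
```

View pics/c10.png

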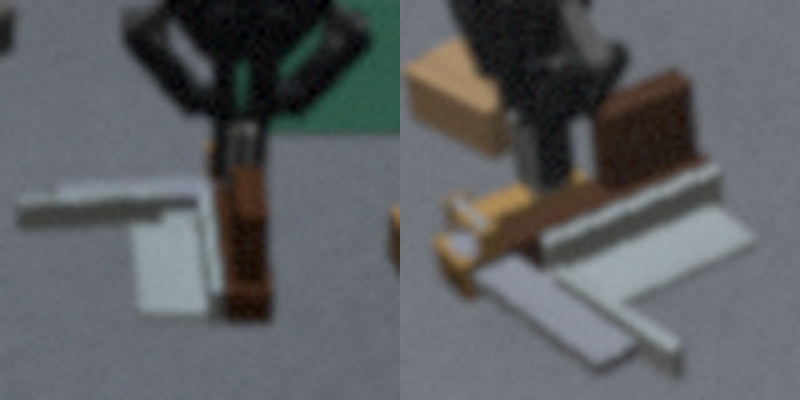

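The lever lies flat beneath the fingertip in the scene half at (545,190), and the bevel is still flush. One more gentle press, then I'll regrip.

>>> drive_tool:
  rows:
    - [0, 0, 0, 0, 0, 0.0008, 0]
    - [0, 0, 0, 0, 0, 0, 0]
    - [0, 0, 0, 0, 0, 0, 0]
    - [0, 0, 0, 0, 0, -0.02, 0]
    - [0, 0, 0, 0, 0, -0.04, 0.45]
    - [0, 0, 0, 0.02, -0.001, 0, 0.45]
    - [0, 0, 0, 0.029, -0.0005, 0, 0.45]
    - [0, 0, 0, 0, 0, 0, 0.45]

```text
time: 17.62
tool_pos: [0.4803, -0.1225, 0.0939]
tcp_rot: [-2.138, -2.299, -0.001]
wrist_force: [-0.9, 0.1, -0.7]
width: 0.45
grip_force: 0.0
```

>>> drive_tool:
  rows:
    - [0, 0, 0, 0, 0, 0, 0.45]
    - [0, 0, 0, 0, 0, 0, 0.45]
    - [0, 0, 0, 0, 0, 0, 0.45]

```text
time: 17.87
tool_pos: [0.481, -0.1258, 0.0934]
tcp_rot: [-2.14, -2.299, 0.001]
wrist_force: [-0.4, -0.3, 1.3]
width: 0.448
grip_force: 0.0
```

```bash
python3 - <<'E'
from h import *
p=wcam(4);T=p['T'];pickle.dump(p,open('w11.pkl','wb'))
plan([(.4815,-.1255,.0305,4.1,.45,.016)],start=(*T[:3,3],ang(T[:3,1])))
c=cam('scene');save(p,'w11.png')
I=np.hstack([cv2.resize(p['color'],(533,400)),cv2.resize(c['color'][230:310,230:283],(265,400),interpolation=2)]);cv2.imwrite('pics/c11.png',I[:,:,::-1])
# jig from w1,w2 re-evaluate
for n,a,b in(('w1',(311,287),(299,185)),('w2',(293,136),(280,5))):
    q=pickle.load(open(n+'.pkl','rb'));F=edge(q,a,b,.02);print(ang(F[1]),F[0]);print(tri([(q,(0,0)),(q,(0,0))]) if 0 else '')
E
```

```text
pose [ 0.4811 -0.1259  0.0935] yaw 4.07 tilt [-0.0006 -0.0001] std [0.     0.0001 0.0001] t 18.0167
[[0,0,0,0.0001,0.0001,0.0158,0.45],[0,0,0,0.0001,0.0001,0.0157,0.45],[0,0,0,0.0001,0.0001,0.0158,0.45],[0,0,0,0.0001,0.0001,0.0157,0.45]]
end [ 0.4815 -0.1255  0.0305] 4.07 4
94.21929909822867 [0.47912708 0.18636963 0.02      ]

93.82059846003858 [0.47939507 0.18331584 0.02      ]
```

View pics/c11.png

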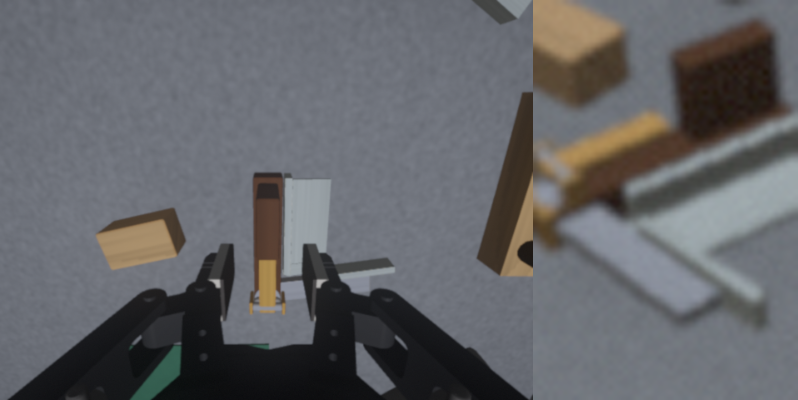

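The lever is flat along the stock in both views, at (268,275) in the wrist view, and the fingers straddle the block.

>>> drive_tool:
  rows:
    - [0, 0, 0, 0, 0.0002, 0.0155, 0.45]
    - [0, 0, 0, 0, 0, 0.0155, 0.45]
    - [0, 0, 0, 0, 0, 0.016, 0.45]
    - [0, 0, 0, 0, 0, 0.0155, 0.45]
    - [0, 0, 0, 0, 0, 0, 0.45]
    - [0, 0, 0, 0, 0, 0, 0]
    - [0, 0, 0, 0, 0, 0, 0]
    - [0, 0, 0, 0, 0, 0, 0]
  force: 60

```text
time: 18.78
tool_pos: [0.482, -0.1256, 0.0322]
tcp_rot: [2.14, 2.299, 0.001]
wrist_force: [0.8, -0.5, -3.5]
width: 0.176
grip_force: 62.1
```

>>> drive_tool:
  rows:
    - [0, 0, 0, 0, 0, 0, 0]
    - [0, 0, 0, 0, 0, 0, 0]
    - [0, 0, 0, 0, 0, -0.02, 0]
    - [0, 0, 0, 0, 0, -0.04, 0]
    - [0, 0, 0, 0.005, 0, -0.04, 0]
    - [0, 0, 0, 0.03, 0.004, -0.04, 0]
    - [0, 0, 0, 0.036, 0.004, -0.03, 0]
    - [0, 0, 0, 0.036, 0.004, -0.02, 0]

```text
time: 19.45
tool_pos: [0.4863, -0.0269, 0.2148]
tcp_rot: [2.141, 2.294, 0.004]
wrist_force: [1.5, 0.2, -3.4]
width: 0.178
grip_force: 62.2
```

>>> drive_tool:
  rows:
    - [0, 0, 0, 0.036, 0.004, -0.01, 0]
    - [0, 0, 0, 0.03, 0.004, 0, 0]
    - [0, 0, 0, 0, 0, 0, 0]
    - [0, 0, 0, 0, 0, 0, 0]
    - [0, 0, 0, 0, 0, 0, 0]
    - [0, 0, 0, 0, 0, 0, 0]

```text
time: 19.95
tool_pos: [0.4879, 0.0386, 0.2205]
tcp_rot: [-2.141, -2.298, 0.002]
wrist_force: [-0.4, -0.9, -3.5]
width: 0.174
grip_force: 62.1
```

```bash
cat > mj.py <<'E'
from h import *
def jig(p,V=np.array([.4848,.1072,.02]),fy=94.0,ay=-27.4,r=4):
    u=lambda a:np.array([np.cos(np.radians(a)),np.sin(np.radians(a)),0]);q=lambda X:proj(p,X)[0]
    F=edge(p,q(V+.016*u(fy)),q(V+.11*u(fy)),.02,r=r);A=edge(p,q(V+.034*u(ay)),q(V+.17*u(ay)),.02,r=r)
    inn=u(ay+90)*.046
    B=edge(p,q(V+inn+.034*u(ay)),q(V+inn+.17*u(ay)),.02,r=r)
    n=np.array([-A[1][1],A[1][0]])
    print('fence',round(ang(F[1]),2),F[2:],'arm out',round(ang(A[1]),2),A[2:],'in',round(ang(B[1]),2),B[2:],'w',round((B[0]-A[0])[:2]@n,4),'V',cross(F,A).round(4));return F,A,B
if __name__=='__main__':
    p=wcam(4);save(p,'w12.png');pickle.dump(p,open('w12.pkl','wb'));s=status.read_state();print(s['width'],s['grip_force'],s['wrist_force'])
    F,A,B=jig(p)
E
python3 mj.py
```

```text
pose [0.4881 0.0384 0.2206] yaw 4.03 tilt [-0.0012 -0.0003] std [0.0001 0.0001 0.0001] t 20.1
0.172379443423815 62.09729075431824 [ 0.383429   -0.40621388 -3.82021382]
fence 94.72 (np.float64(0.00037328197902446116), 60) arm out -27.36 (np.float64(0.00017140271545765284), 60) in -27.36 (np.float64(0.00010462870018301799), 60) w 0.0463 V [0.4856 0.1066 0.02  ]
```

```bash
cat > mp.py <<'E'
from h import *
V=(.485,.107);Y=94.1;al=.0839
t=lambda s,y:bev2tcp(V,Y,s,y,al)
if __name__=='__main__':
    T=pickle.load(open('w12.pkl','rb'))['T'];print(t(-.0116,.012))
    plan([(*t(-.104,.018),.09,4.1,0),(*t(-.104,.018),.037,4.1,0,.018),('g',0,3)],start=(*T[:3,3],ang(T[:3,1])))
E
python3 mp.py
```

```text
(np.float64(0.46786144537957547), np.float64(0.17825699927391503))
[[0,0,0,0.0121,-0.0041,0.0327,0],[0,0,0,0.0121,-0.004,0.0326,0],[0,0,-0.1,0.0122,-0.0041,0.0327,0],[0,0,0,0.0121,-0.004,0.0326,0],[0,0,0,0,0,0.0177,0],[0,0,0,0,0,0.0177,0],[0,0,0,0,0,0.0176,0],[0,0,0,0,0,0,0]]
[[0,0,0,0,0,0,0],[0,0,0,0,0,0,0]]
end [0.4685 0.0857 0.037 ] 4.13 10
```

>>> drive_tool:
  rows:
    - [0, 0, 0, 0.012, -0.004, 0.0325, 0]
    - [0, 0, 0, 0.012, -0.004, 0.0325, 0]
    - [0, 0, 0, 0.0125, -0.004, 0.0325, 0]
    - [0, 0, 0, 0.012, -0.004, 0.033, 0]
    - [0, 0, 0, 0, 0, 0.0175, 0]
    - [0, 0, 0, 0, 0, 0.0175, 0]
    - [0, 0, 0, 0, 0, 0.0175, 0]
    - [0, 0, 0, 0, 0, 0, 0]

```text
time: 20.82
tool_pos: [0.4658, 0.0857, 0.0347]
tcp_rot: [-2.138, -2.295, 0.009]
wrist_force: [-1.0, -0.8, -3.8]
width: 0.176
grip_force: 62.1
```

>>> drive_tool:
  rows:
    - [0, 0, 0, 0, 0, 0, 0]
    - [0, 0, 0, 0, 0, 0, 0]
    - [0, 0, 0, 0, 0, 0, 0]

```text
time: 21.07
tool_pos: [0.4707, 0.0866, 0.0398]
tcp_rot: [2.14, 2.298, 0.003]
wrist_force: [0.4, -0.0, -3.9]
width: 0.174
grip_force: 62.1
```

```bash
python3 - <<'E'
from mp import *
p=wcam(4);T=p['T'];print(status.read_state()['wrist_force'])
plan([(*t(-.104,.014),.0335,4.1,0,.003),(*t(-.034,.014),.0335,4.1,0,.007),(*t(-.022,.014),.0335,4.1,0,.003),('g',0,4)],start=(*T[:3,3],ang(T[:3,1])))
E
```

```text
pose [0.4705 0.0866 0.0397] yaw 4.08 tilt [0.0029 0.0004] std [0.0002 0.0001 0.0001] t 21.2167
[-0.06043956 -0.37454845 -3.82056304]
[[0,0,0,-0.0003,0.0006,0.0021,0],[0,0,0,-0.0002,0.0007,0.0021,0],[0,0,0,-0.0003,0.0006,0.002,0],[0,0,0,0.007,0,0,0],[0,0,0,0.007,0,0,0],[0,0,0,0.007,0,0,0],[0,0,0,0.007,0,0,0],[0,0,0,0.007,0,0,0]]
[[0,0,0,0.007,0,0,0],[0,0,0,0.007,0,0,0],[0,0,0,0.007,0,0,0],[0,0,0,0.007,0,0,0],[0,0,0,0.007,0,0,0],[0,0,0,0.003,0,0,0],[0,0,0,0.003,0,0,0],[0,0,0,0.003,0,0,0]]
[[0,0,0,0.003,0,0,0],[0,0,0,0,0,0,0],[0,0,0,0,0,0,0],[0,0,0,0,0,0,0],[0,0,0,0,0,0,0]]
end [0.4666 0.1678 0.0335] 4.08 21
```

>>> drive_tool:
  rows:
    - [0, 0, 0, 0, 0.0005, 0.002, 0]
    - [0, 0, 0, 0, 0.0005, 0.002, 0]
    - [0, 0, 0, 0, 0.0005, 0.002, 0]
    - [0, 0, 0, 0.007, 0, 0, 0]
    - [0, 0, 0, 0.007, 0, 0, 0]
    - [0, 0, 0, 0.007, 0, 0, 0]
    - [0, 0, 0, 0.007, 0, 0, 0]
    - [0, 0, 0, 0.007, 0, 0, 0]

```text
time: 21.93
tool_pos: [0.468, 0.1226, 0.0323]
tcp_rot: [2.14, 2.3, 0.0]
wrist_force: [-0.1, -0.4, -3.2]
width: 0.175
grip_force: 62.3
```

>>> drive_tool:
  rows:
    - [0, 0, 0, 0.007, 0, 0, 0]
    - [0, 0, 0, 0.007, 0, 0, 0]
    - [0, 0, 0, 0.007, 0, 0, 0]
    - [0, 0, 0, 0.007, 0, 0, 0]
    - [0, 0, 0, 0.007, 0, 0, 0]
    - [0, 0, 0, 0, 0, 0, 0]
    - [0, 0, 0, 0, 0, 0, 0]
    - [0, 0, 0, 0, 0, 0, 0]

```text
time: 22.6
tool_pos: [0.4657, 0.1571, 0.0324]
tcp_rot: [-2.14, -2.3, -0.001]
wrist_force: [0.2, 1.6, -1.6]
width: 0.179
grip_force: 62.5
```

```bash
python3 - <<'E'
from mp import *
p=wcam(4);T=p['T'];s=status.read_state();print(s['wrist_force'],s['torque'],s['width']);pickle.dump(p,open('w13.pkl','wb'));save(p,'w13.png')
print(np.array(t(-.0122,.0122))-T[:2,3])
# gap stock/fence in wrist: profile along row near stock far end
g=p['color'].mean(2)
u=np.radians(94.1)
for al_ in(.02,.026):
    X0=np.append(T[:2,3]+al_*np.array([np.cos(u),np.sin(u)]),.02)
    a,b=proj(p,[X0+[0,0,0],X0+[.03,0.0022,0]]);k=np.linspace(0,1,46)[:,None];q=a+(b-a)*k
    print(np.round(map_coordinates(g,[q[:,1],q[:,0]],order=1)).astype(int).tolist())
E
```

```text
pose [0.4657 0.1569 0.0324] yaw 4.11 tilt [0.0004 0.0006] std [0.     0.0002 0.    ] t 22.75
[ 0.31922527  2.2948451  -1.14106101] [0.25339059 0.05896677 0.05375911] 0.1743718503681071
[0.00197304 0.02078079]
[40, 40, 40, 41, 41, 41, 40, 41, 41, 41, 42, 53, 68, 73, 73, 71, 82, 119, 133, 135, 127, 88, 72, 109, 157, 169, 171, 171, 170, 168, 168, 168, 169, 170, 172, 171, 170, 168, 167, 165, 153, 113, 82, 79, 79, 79]
[72, 73, 73, 74, 74, 75, 74, 74, 73, 74, 73, 73, 74, 74, 74, 71, 81, 114, 130, 132, 117, 83, 73, 121, 162, 170, 172, 172, 171, 169, 168, 169, 170, 171, 172, 172, 170, 168, 166, 165, 156, 108, 81, 80, 80, 81]
```

>>> drive_tool:
  rows:
    - [0, 0, 0, 0.004, 0.001, 0, 0]
    - [0, 0, 0, 0.004, 0.001, 0, 0]
    - [0, 0, 0, 0.003, 0.001, 0, 0]
    - [0, 0, 0, 0.002, 0.0007, 0, 0]
    - [0, 0, 0, 0, 0, 0, 0]
    - [0, 0, 0, 0, 0, 0, 0]
    - [0, 0, 0, 0, 0, 0, 0]

```text
time: 23.38
tool_pos: [0.4681, 0.17, 0.0322]
tcp_rot: [-2.14, -2.299, 0.0]
wrist_force: [-1.2, 0.1, -1.6]
width: 0.174
grip_force: 62.6
```

```bash
cat > mg.py <<'E'
from mp import *
def gap(n=4,name=None):
    p=wcam(n);T=p['T'];s=status.read_state();print('F',s['wrist_force'],s['torque'],s['width'])
    if name: pickle.dump(p,open(name+'.pkl','wb'));save(p,name+'.png')
    print('to go',np.array(t(-.0122,.0122))-T[:2,3])
    g=p['color'].mean(2);u=np.radians(94.1)
    for al_ in(.02,.026):
        X0=np.append(T[:2,3]+al_*np.array([np.cos(u),np.sin(u)]),.02)
        a,b=proj(p,[X0+np.array([.008,0.0006,0]),X0+np.array([.03,0.0022,0])]);k=np.linspace(0,1,45)[:,None];q=a+(b-a)*k
        print(np.round(map_coordinates(g,[q[:,1],q[:,0]],order=1)).astype(int).tolist())
if __name__=='__main__': gap(4,'w14')
E
python3 mg.py
```

```text
pose [0.4682 0.17   0.0322] yaw 4.1 tilt [-0.0003  0.0004] std [0. 0. 0.] t 23.5333
F [-1.42611805 -0.08797449 -0.2751299 ] [-0.05229944  0.34784487 -0.14392493] 0.17663157820262654
to go [-0.00045579  0.00762803]
[69, 73, 74, 73, 70, 67, 66, 80, 121, 157, 168, 170, 171, 171, 170, 169, 168, 168, 168, 169, 169, 170, 171, 171, 171, 170, 168, 167, 166, 164, 162, 147, 114, 87, 80, 79, 79, 79, 80, 80, 81, 81, 81, 81, 80]
[74, 74, 74, 73, 71, 69, 66, 84, 128, 158, 169, 171, 172, 172, 171, 170, 169, 168, 169, 169, 170, 171, 172, 172, 171, 170, 168, 167, 166, 165, 160, 138, 101, 82, 79, 80, 80, 80, 80, 81, 81, 81, 81, 81, 80]
```

>>> drive_tool:
  rows:
    - [0, 0, 0, 0.0015, 0.0003, 0, 0]
    - [0, 0, 0, 0.0015, 0, 0, 0]
    - [0, 0, 0, 0.0015, 0, 0, 0]
    - [0, 0, 0, 0.0015, 0, 0, 0]
    - [0, 0, 0, 0.001, 0, 0, 0]
    - [0, 0, 0, 0, 0, 0, 0]
    - [0, 0, 0, 0, 0, 0, 0]
    - [0, 0, 0, 0, 0, 0, 0]

```text
time: 24.25
tool_pos: [0.4681, 0.177, 0.0323]
tcp_rot: [-2.14, -2.3, -0.001]
wrist_force: [0.2, -0.9, -2.3]
width: 0.176
grip_force: 62.4
```

```bash
python3 mg.py; python3 - <<'E'
from mj import *
# arm angle from side/scene: refine with candidate angle
V=np.array([.485,.107,.02]);u=lambda a:np.array([np.cos(np.radians(a)),np.sin(np.radians(a)),0])
for n in('side','scene'):
    p=cam(n)
    for a0 in(7,11.5):
        q=lambda X:proj(p,X)[0];i=u(a0+90)*.046
        A=edge(p,q(V+.04*u(a0)),q(V+.17*u(a0)),.02,r=3);B=edge(p,q(V+i+.034*u(a0)),q(V+i+.17*u(a0)),.02,r=3)
        print(n,a0,'out',round(ang(A[1]),2),A[2:],'in',round(ang(B[1]),2),B[2:],'w',round((B[0]-A[0])[:2]@[-A[1][1],A[1][0]],4))
E
```

```text
pose [0.4682 0.177  0.0323] yaw 4.1 tilt [0.0001 0.0004] std [0. 0. 0.] t 24.4
F [-0.86057572 -0.18810625 -2.46647637] [-0.04056749  0.19676051 -0.09214669] 0.17322388978094383
to go [-0.00046298  0.0006006 ]
[69, 73, 73, 73, 71, 68, 78, 118, 157, 169, 171, 171, 171, 171, 169, 168, 167, 168, 169, 169, 170, 171, 171, 170, 169, 168, 166, 165, 164, 160, 144, 112, 86, 80, 79, 79, 80, 80, 79, 80, 80, 80, 80, 80, 78]
[73, 74, 74, 73, 72, 69, 85, 127, 158, 168, 171, 172, 172, 171, 169, 168, 167, 168, 169, 170, 170, 171, 171, 171, 169, 168, 166, 165, 164, 161, 141, 103, 82, 79, 79, 80, 80, 80, 81, 81, 81, 81, 81, 80, 79]
side 7 out 13.8 (np.float64(0.0005253493917624975), 19) in 7.75 (np.float64(0.000516728729337855), 28) w 0.0506
side 11.5 out 8.86 (np.float64(0.0003605306389564179), 24) in 8.36 (np.float64(0.0005462221465345051), 37) w 0.0471
scene 7 out 6.67 (np.float64(0.00035620431916512374), 49) in 7.09 (np.float64(0.00042696007305248837), 46) w 0.0468
scene 11.5 out 6.77 (np.float64(0.0003928065159822814), 47) in 6.89 (np.float64(0.0003490960555864834), 46) w 0.0466
```

>>> drive_tool:
  rows:
    - [0, 0, 0, 0, 0, 0, 0.45]
    - [0, 0, 0, 0, 0, 0, 0.45]
    - [0, 0, 0, 0, 0, 0, 0.45]
    - [0, 0, 0, 0, 0, 0, 0.45]
    - [0, 0, 0, 0, 0, -0.02, 0.45]
    - [0, 0, 0, 0, 0, -0.035, 0.45]
    - [0, 0, 0, -0.02, 0.008, -0.03, 0.45]
    - [0, 0, 0, -0.03, 0.01, -0.03, 0.45]

```text
time: 25.22
tool_pos: [0.489, 0.1306, 0.1476]
tcp_rot: [-2.137, -2.303, -0.002]
wrist_force: [2.0, -0.2, -0.2]
width: 0.449
grip_force: 0.0
```

>>> drive_tool:
  rows:
    - [0, 0, 0, -0.03, 0.012, -0.02, 0.45]
    - [0, 0, 0, -0.02, 0.01, 0, 0.45]
    - [0, 0, 0, 0, 0, 0, 0.45]
    - [0, 0, 0, 0, 0, 0, 0.45]
    - [0, 0, 0, 0, 0, 0, 0.45]
    - [0, 0, 0, 0, 0, 0, 0.45]

```text
time: 25.72
tool_pos: [0.5135, 0.0818, 0.1649]
tcp_rot: [-2.139, -2.299, 0.002]
wrist_force: [-0.4, -0.2, -0.5]
width: 0.451
grip_force: 0.0
```

```bash
python3 - <<'E'
from mj import *
p=wcam(4);pickle.dump(p,open('w15.pkl','wb'));save(p,'w15.png')
q=proj(p,[.485,.107,.02])[0];print(q)
u,v=q.astype(int);x0,y0=u-50,max(0,v-120);print(x0,y0);I=p['color'][y0:v+60,x0:u+190,::-1]
cv2.imwrite('pics/w15c.png',cv2.resize(I,None,fx=3.3,fy=3.3,interpolation=cv2.INTER_CUBIC))
E
```

```text
pose [0.5136 0.0819 0.165 ] yaw 4.17 tilt [-0.0018  0.    ] std [0.0001 0.0001 0.0001] t 25.8667
[291.42872654 194.44984168]
241 74
```

View pics/w15c.png

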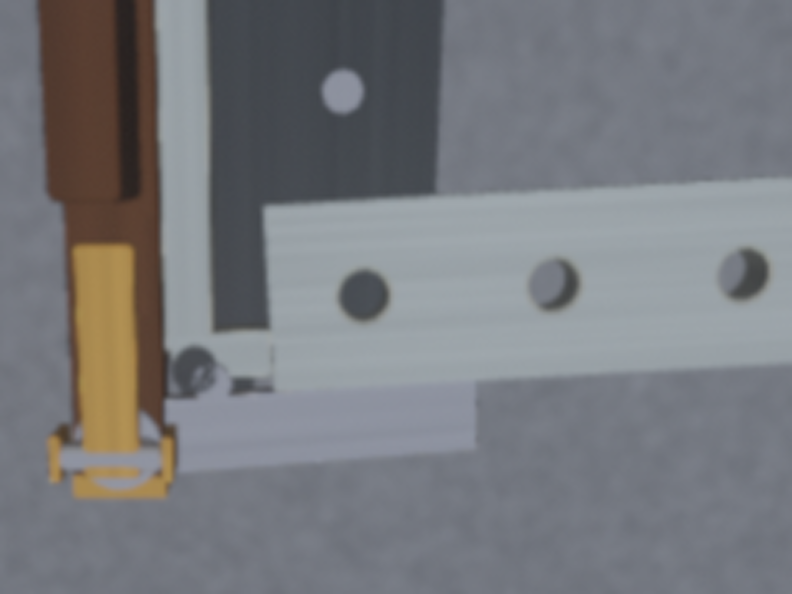

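The crop shows the stock against the fence, blade outer edge (180,470)–(475,449), arm outer edge (275,390)–(790,363) and holes (364,295), (553,284), (744,273).

```bash
cat > m15.py <<'E'
from h import *
import sys
p=pickle.load(open('w15.pkl','rb'));f=lambda u,v:(241+u/3.3,74+v/3.3)
bo=edge(p,f(185,470),f(470,450),.014,r=2.5);ao=edge(p,f(480,379),f(785,362),.02,r=2.5);ai=edge(p,f(270,205),f(785,178),.02,r=2.5)
F=edge(p,f(165,330),f(158,5),.02,r=2.5)
print('blade',ang(bo[1]),bo[2:],'arm out',ang(ao[1]),ao[2:],'arm in',ang(ai[1]),ai[2:],'fence/stock',ang(F[1]),F[2:],'V',cross(F,ao))
n=np.array([-ao[1][1],ao[1][0]]);print('arm width',(ai[0]-ao[0])[:2]@n,'blade outer to arm out',(bo[0]-ao[0])[:2]@n)
for u,v in((364,295),(553,284),(744,273)): print(atz(p,[f(u,v)],.02)[0].round(4))
E
python3 m15.py
```

```text
blade 8.902283952494045 (np.float64(0.00012874899086480655), 60) arm out 7.425849307937476 (np.float64(0.0001912053212851523), 60) arm in 7.223113516361789 (np.float64(0.00020406640103327292), 60) fence/stock 94.2675844173957 (np.float64(0.00010052744221838861), 60) V [0.48463868 0.10739783 0.02      ]
arm width 0.04604451279633493 blade outer to arm out -0.020741979938411596
[0.5335 0.1368 0.02  ]
[0.5808 0.1431 0.02  ]
[0.6286 0.1495 0.02  ]
```

```bash
python3 - <<'E'
from h import *
T=pickle.load(open('w15.pkl','rb'))['T']
plan([(.634,.088,.09,4.1,0),('g',0,2),(.634,.088,.013,4.1,0,.02),('g',0,2)],start=(*T[:3,3],4.13))
E
```

```text
[[0,0,0,-0.0007,0.0301,0.0188,0],[0,0,0,-0.0006,0.0301,0.0187,0],[0,0,0,-0.0007,0.0302,0.0188,0],[0,0,0,-0.0006,0.0301,0.0187,0],[0,0,0,0,0,0,0],[0,0,0,0,0,0,0],[0,0,0,0,0,0.0193,0],[0,0,0,0,0,0.0192,0]]
[[0,0,0,0,0,0.0193,0],[0,0,0,0,0,0.0192,0],[0,0,0,0,0,0,0],[0,0,0,0,0,0,0]]
end [0.634 0.088 0.013] 4.13 12
```

>>> drive_tool:
  rows:
    - [0, 0, 0, -0.0005, 0.03, 0.019, 0]
    - [0, 0, 0, -0.0005, 0.03, 0.0185, 0]
    - [0, 0, 0, -0.0005, 0.03, 0.019, 0]
    - [0, 0, 0, -0.001, 0.03, 0.0185, 0]
    - [0, 0, 0, 0, 0, 0, 0]
    - [0, 0, 0, 0, 0, 0, 0]
    - [0, 0, 0, 0, 0, 0.019, 0]
    - [0, 0, 0, 0, 0, 0.019, 0]

```text
time: 26.58
tool_pos: [0.6357, 0.0879, 0.0551]
tcp_rot: [2.138, 2.298, 0.005]
wrist_force: [-0.3, 0.0, 0.3]
width: -0.004
grip_force: 0.0
```

>>> drive_tool:
  rows:
    - [0, 0, 0, 0, 0, 0.019, 0]
    - [0, 0, 0, 0, 0, 0.016, 0]
    - [0, 0, 0, 0, 0, 0.002, 0]
    - [0, 0, 0, 0, 0, 0, 0]
    - [0, 0, 0, 0, 0, 0, 0]
    - [0, 0, 0, 0.008, 0, 0, 0]
    - [0, 0, 0, 0.008, 0, 0, 0]
    - [0, 0, 0, 0, 0, 0, 0]

```text
time: 27.25
tool_pos: [0.6342, 0.1051, 0.0174]
tcp_rot: [2.139, 2.3, 0.004]
wrist_force: [-0.3, 0.3, 1.1]
width: 0.002
grip_force: 0.0
```

```bash
python3 - <<'E'
from h import *
p=wcam(4);s=status.read_state();print(s['wrist_force'])
E
```

```text
pose [0.6339 0.1044 0.0169] yaw 4.17 tilt [0.0016 0.0004] std [0.0002 0.0005 0.0004] t 27.4
[0.53834011 0.02639221 0.20365065]
```

>>> drive_tool:
  rows:
    - [0, 0, 0, 0, 0, 0.004, 0]
    - [0, 0, 0, 0.003, 0, 0, 0]
    - [0, 0, 0, 0.003, 0, 0, 0]
    - [0, 0, 0, 0.003, 0, 0, 0]
    - [0, 0, 0, 0.003, 0, 0, 0]
    - [0, 0, 0, 0.003, 0, 0, 0]
    - [0, 0, 0, 0.002, 0, 0, 0]
    - [0, 0, 0, 0, 0, 0, 0]

```text
time: 28.12
tool_pos: [0.6321, 0.1208, 0.0119]
tcp_rot: [-2.14, -2.3, -0.0]
wrist_force: [0.3, -0.3, -0.7]
width: 0.002
grip_force: 0.0
```

>>> drive_tool:
  rows:
    - [0, 0, 0, 0, 0, 0, 0]
    - [0, 0, 0, 0, 0, 0, 0]
    - [0, 0, 0, 0, 0, 0, 0]

```text
time: 28.37
tool_pos: [0.6323, 0.1202, 0.012]
tcp_rot: [2.14, 2.299, 0.0]
wrist_force: [0.0, -0.3, 0.1]
width: -0.001
grip_force: 0.0
```

```bash
cat > ms.py <<'E'
from h import *
V=np.array([.4848,.1073,.02]);u=lambda a:np.array([np.cos(np.radians(a)),np.sin(np.radians(a)),0])
def scene_arm(a0=9):
    p=cam('scene')
    for k in range(2):
        q=lambda X:proj(p,X)[0];i=u(a0+90)*.046
        A=edge(p,q(V+.03*u(a0)),q(V+.17*u(a0)),.02,r=2.5);B=edge(p,q(V+i+.034*u(a0)),q(V+i+.17*u(a0)),.02,r=2.5);a0=ang(B[1])
    print('scene arm out',round(ang(A[1]),2),A[2:],'in',round(ang(B[1]),2),B[2:])
if __name__=='__main__':
    p=wcam(3);print(status.read_state()['wrist_force']);scene_arm()
E
python3 ms.py
```

```text
pose [0.6322 0.1202 0.012 ] yaw 4.1 tilt [0.0002 0.    ] std [0. 0. 0.] t 28.4667
[-0.60434463  0.28769062 -0.12110184]
scene arm out 19.9 (np.float64(0.0010264127462317905), 16) in 19.41 (np.float64(0.000750538119689036), 14)
```

>>> drive_tool:
  rows:
    - [0, 0, 0, 0.002, 0, 0, 0]
    - [0, 0, 0, 0.002, 0, 0, 0]
    - [0, 0, 0, 0, 0, 0, 0]
    - [0, 0, 0, 0, 0, 0, 0]
    - [0, 0, 0, 0, 0, 0, 0]
    - [0, 0, 0, -0.02, 0, 0, 0]
    - [0, 0, 0, -0.035, 0, -0.035, 0]
    - [0, 0, 0, 0, -0.035, -0.038, 0]

```text
time: 29.23
tool_pos: [0.6097, 0.0694, 0.0711]
tcp_rot: [2.141, 2.297, -0.002]
wrist_force: [2.0, 0.5, 2.3]
width: -0.0
grip_force: 0.0
```

>>> drive_tool:
  rows:
    - [0, 0, 0, 0.01, -0.035, -0.038, 0]
    - [0, 0, 0, 0, -0.03, -0.035, 0]
    - [0, 0, 0, 0, 0, 0, 0]
    - [0, 0, 0, 0, 0, 0, 0]
    - [0, 0, 0, 0, 0, 0, 0]
    - [0, 0, 0, 0, 0, 0, 0]

```text
time: 29.73
tool_pos: [0.5517, 0.0768, 0.1326]
tcp_rot: [-2.14, -2.299, 0.002]
wrist_force: [-1.0, -0.1, 0.5]
width: -0.002
grip_force: 0.0
```

```bash
cat > ma.py <<'E'
from h import *
V=np.array([.4848,.1073,.02]);u=lambda a:np.array([np.cos(np.radians(a)),np.sin(np.radians(a)),0])
def arm(p,a0s=(8,9.5,11,12.5),r=2.5,V=V):
    best=None
    for a0 in a0s:
        q=lambda X:proj(p,X)[0];i=u(a0+90)*.046
        A=edge(p,q(V+.10*u(a0)),q(V+.17*u(a0)),.02,r=r);B=edge(p,q(V+i+.034*u(a0)),q(V+i+.17*u(a0)),.02,r=r)
        w=(B[0]-A[0])[:2]@[-B[1][1],B[1][0]]
        k=abs(w-.046)*1e3+abs(ang(A[1])-ang(B[1]))*.3-(A[3]+B[3])*.02
        if best is None or k<best[0]:best=(k,A,B,w)
    _,A,B,w=best;print('arm out',round(ang(A[1]),2),A[2:],'in',round(ang(B[1]),2),B[2:],'w',round(w,4));return A,B
def blade(p,a0s=(8,9,10)):
    for a0 in a0s:
        P=V+np.array([.012*-.9975-.0117*-.07,.012*-.07-.0117*.9975,-.006])
        o=P-u(a0+90)*.01;q=lambda X:proj(p,X)[0];E=edge(p,q(o+.02*u(a0)),q(o+.09*u(a0)),.014,r=3);print('blade',a0,round(ang(E[1]),2),E[2:])
if __name__=='__main__':
    p=wcam(4);pickle.dump(p,open('w16.pkl','wb'));save(p,'w16.png');A,B=arm(p);blade(p)
E
python3 ma.py
```

```text
pose [0.5516 0.0768 0.1322] yaw 4.11 tilt [-0.0024 -0.0003] std [0.0001 0.     0.0002] t 29.8833
arm out 12.51 (np.float64(5.8535222878135735e-06), 59) in 11.95 (np.float64(0.0002122485457391288), 60) w 0.046
blade 8 9.03 (np.float64(0.00013060727210164095), 60)
blade 9 8.97 (np.float64(0.00013710847277269284), 60)
blade 10 9.16 (np.float64(0.00012006282735976177), 60)
```

```bash
python3 - <<'E'
from h import *
T=pickle.load(open('w16.pkl','rb'))['T']
plan([(.4682,.177,.11,4.1,.45),('g',.45,3)],start=(*T[:3,3],4.1))
E
```

```text
[[0,0,0,0.0265,-0.019,0.0055,0.45],[0,0,0,0.0265,-0.019,0.0056,0.45],[0,0,0,0.0265,-0.019,0.0055,0.45],[0,0,0,0.0264,-0.019,0.0056,0.45],[0,0,0,0,0,0,0.45],[0,0,0,0,0,0,0.45],[0,0,0,0,0,0,0.45]]
end [0.4682 0.177  0.11  ] 4.1 7
```

>>> drive_tool:
  rows:
    - [0, 0, 0, 0.0265, -0.019, 0.0055, 0.45]
    - [0, 0, 0, 0.0265, -0.019, 0.0055, 0.45]
    - [0, 0, 0, 0.0265, -0.019, 0.0055, 0.45]
    - [0, 0, 0, 0.0265, -0.019, 0.0055, 0.45]
    - [0, 0, 0, 0, 0, 0, 0.45]
    - [0, 0, 0, 0, 0, 0, 0.45]
    - [0, 0, 0, 0, 0, 0, 0.45]
    - [0, 0, 0, 0, 0, 0, 0.45]

```text
time: 30.6
tool_pos: [0.4697, 0.1767, 0.1119]
tcp_rot: [2.141, 2.299, 0.001]
wrist_force: [0.8, -0.6, -0.5]
width: 0.448
grip_force: 0.0
```

```bash
python3 - <<'E'
from h import *
p=wcam(4);T=p['T'];save(p,'w17.png')
plan([(.4682,.177,.0325,4.1,.45,.016)],start=(*T[:3,3],ang(T[:3,1])))
# check bevel still there: stock end edge & mask
for m in masks_of(p,'bevel')[:2]: print(m['score'],m['bbox'])
print(proj(p,[[.4682,.177,.062],[.4682-.0016,.177+.027,.02],[.4747,.0935,.035]]).round())
E
```

```text
pose [0.4697 0.1765 0.112 ] yaw 4.04 tilt [ 0.0007 -0.    ] std [0.0001 0.0001 0.    ] t 30.75
[[0,0,0,0.0001,-0.0003,0.0159,0.45],[0,0,0,0.0001,-0.0003,0.0159,0.45],[0,0,0,0.0001,-0.0003,0.0159,0.45],[0,0,0,0.0002,-0.0002,0.0159,0.45],[0,0,-0.1,0.0001,-0.0003,0.0159,0.45]]
end [0.4682 0.177  0.0325] 4.14 5
0.61 [298.0, 200.1, 430.7, 361.4]
[[320. 266.]
 [321. 208.]
 [321. 353.]]
```

>>> drive_tool:
  rows:
    - [0, 0, 0, 0, -0.0003, 0.016, 0.45]
    - [0, 0, 0, 0, -0.0003, 0.016, 0.45]
    - [0, 0, 0, 0, -0.0003, 0.016, 0.45]
    - [0, 0, 0, 0, -0.0003, 0.016, 0.45]
    - [0, 0, 0, 0, -0.0003, 0.0155, 0.45]
    - [0, 0, 0, 0, 0, 0, 0.45]
    - [0, 0, 0, 0, 0, 0, 0]
    - [0, 0, 0, 0, 0, 0, 0]
  force: 60

```text
time: 31.52
tool_pos: [0.4679, 0.177, 0.033]
tcp_rot: [2.141, 2.299, 0.001]
wrist_force: [0.1, 0.5, 8.1]
width: 0.182
grip_force: 34.3
```

>>> drive_tool:
  rows:
    - [0, 0, 0, 0, 0, 0, 0]
    - [0, 0, 0, 0, 0, 0, 0]
    - [0, 0, 0, 0, 0, 0, 0]
    - [0, 0, 0, 0, 0, -0.02, 0]
    - [0, 0, 0, 0, 0, -0.035, 0]
    - [0, 0, 0, 0, 0, -0.035, 0]
    - [0, 0, 0, -0.03, 0, -0.015, 0]
    - [0, 0, 0, -0.038, 0, 0, 0]

```text
time: 32.18
tool_pos: [0.4759, 0.1112, 0.1429]
tcp_rot: [2.132, 2.3, 0.014]
wrist_force: [1.6, -0.4, -3.7]
width: 0.174
grip_force: 60.0
```

>>> drive_tool:
  rows:
    - [0, 0, 0, -0.038, -0.002, 0, 0]
    - [0, 0, 0, -0.038, -0.003, 0, 0]
    - [0, 0, 0, -0.038, -0.003, 0, 0]
    - [0, 0, 0, -0.038, -0.003, 0, 0]
    - [0, 0, 0, -0.038, -0.003, 0, 0]
    - [0, 0, 0, -0.038, -0.003, 0, 0]
    - [0, 0, 0, -0.038, -0.003, 0, 0]
    - [0, 0, 0, -0.038, -0.003, 0, 0]

```text
time: 32.85
tool_pos: [0.4698, -0.1972, 0.1371]
tcp_rot: [-2.14, -2.299, -0.0]
wrist_force: [1.2, 0.6, -4.3]
width: 0.173
grip_force: 60.0
```

```bash
python3 - <<'E'
from h import *
T,S=avgpose(3);print(T[:3,3],S[-1]['width'],S[-1]['wrist_force'],S[-1]['time'])
plan([(.389,-.346,.12,4.1,0),(.389,-.346,.06,4.1,0,.03),('g',0,3)],start=(*T[:3,3],ang(T[:3,1])))
E
```

```text
[ 0.47030285 -0.20078773  0.13748721] 0.17213750807109415 [ 0.68500529  0.42841527 -4.32061254] 32.95
[[0,0,0,-0.0278,-0.0182,0.0035,0],[0,0,-0.1,-0.0279,-0.0183,0.0035,0],[0,0,0,-0.0278,-0.0182,0.0035,0],[0,0,0,-0.0278,-0.0183,0.0035,0],[0,0,0,-0.0278,-0.0183,0.0035,0],[0,0,0,0,0,0.03,0],[0,0,0,0,0,0.03,0],[0,0,0,0,0,0,0]]
[[0,0,0,0,0,0,0],[0,0,0,0,0,0,0]]
end [ 0.389 -0.346  0.06 ] 4.07 10
```

>>> drive_tool:
  rows:
    - [0, 0, 0, -0.028, -0.018, 0.0035, 0]
    - [0, 0, 0, -0.028, -0.018, 0.0035, 0]
    - [0, 0, 0, -0.028, -0.018, 0.0035, 0]
    - [0, 0, 0, -0.028, -0.018, 0.0035, 0]
    - [0, 0, 0, -0.028, -0.018, 0.0035, 0]
    - [0, 0, 0, 0, 0, 0.03, 0]
    - [0, 0, 0, 0, 0, 0.03, 0]
    - [0, 0, 0, 0, 0, 0, 0]

```text
time: 33.62
tool_pos: [0.3864, -0.3378, 0.0539]
tcp_rot: [-2.134, -2.289, -0.001]
wrist_force: [-1.4, 2.2, -4.8]
width: 0.175
grip_force: 60.1
```

>>> drive_tool:
  rows:
    - [0, 0, 0, 0, 0, 0, 0]
    - [0, 0, 0, 0, 0, 0, 0]
    - [0, 0, 0, 0, 0, 0, 0]

```text
time: 33.87
tool_pos: [0.3926, -0.3424, 0.0617]
tcp_rot: [2.137, 2.298, 0.0]
wrist_force: [0.4, -0.5, -3.7]
width: 0.172
grip_force: 60.2
```

>>> drive_tool:
  rows:
    - [0, 0, 0, 0, 0, 0.008, 0]
    - [0, 0, 0, 0, 0, 0.008, 0]
    - [0, 0, 0, 0, 0, 0.006, 0]
    - [0, 0, 0, 0, 0, 0.003, 0]
    - [0, 0, 0, 0, 0, 0, 0]
    - [0, 0, 0, 0, 0, 0, 0]
    - [0, 0, 0, 0, 0, 0, 0]
    - [0, 0, 0, 0, 0, 0, 0]

```text
time: 34.53
tool_pos: [0.391, -0.3414, 0.0351]
tcp_rot: [-2.14, -2.299, -0.001]
wrist_force: [-2.0, 4.8, 5.1]
width: 0.177
grip_force: 61.5
```

>>> drive_tool:
  rows:
    - [0, 0, 0, 0, 0, 0.001, 0]
    - [0, 0, 0, 0, 0, 0.001, 0]
    - [0, 0, 0, 0, 0, 0, 0]
    - [0, 0, 0, 0, 0, 0, 0]
    - [0, 0, 0, 0, 0, 0, 0]

```text
time: 34.95
tool_pos: [0.391, -0.3413, 0.035]
tcp_rot: [-2.139, -2.299, -0.001]
wrist_force: [-6.2, 9.1, 19.9]
width: 0.173
grip_force: 63.7
```

>>> drive_tool:
  rows:
    - [0, 0, 0, 0, 0, -0.002, 0]
    - [0, 0, 0, 0, 0, 0, 0.45]
    - [0, 0, 0, 0, 0, 0, 0.45]
    - [0, 0, 0, 0, 0, 0, 0.45]
    - [0, 0, 0, 0, 0, -0.01, 0.45]
    - [0, 0, 0, 0, 0, -0.035, 0.45]
    - [0, 0, 0, -0.01, 0, -0.04, 0.45]
    - [0, 0, 0, -0.02, 0, -0.04, 0.45]

```text
time: 35.62
tool_pos: [0.3924, -0.3687, 0.1581]
tcp_rot: [-2.137, -2.299, -0.001]
wrist_force: [0.9, -1.5, -0.3]
width: 0.451
grip_force: 0.0
```

>>> drive_tool:
  rows:
    - [0, 0, 0, -0.01, 0, -0.03, 0.45]
    - [0, 0, 0, 0, 0, 0, 0.45]
    - [0, 0, 0, 0, 0, 0, 0.45]
    - [0, 0, 0, 0, 0, 0, 0.45]

```text
time: 35.95
tool_pos: [0.3935, -0.38, 0.1868]
tcp_rot: [-2.14, -2.299, -0.0]
wrist_force: [-0.7, -0.0, -0.6]
width: 0.45
grip_force: 0.0
```

```bash
cat > mb.py <<'E'
from h import *
p=wcam(3);save(p,'w18.png');pickle.dump(p,open('w18.pkl','wb'))
M=p['color'].astype(int);green=(M[:,:,1]>M[:,:,0]*1.35)&(M[:,:,1]>M[:,:,2]*1.08)
gm=cv2.morphologyEx(green.astype(np.uint8),cv2.MORPH_OPEN,np.ones((3,3)));cs=max(cv2.findContours(gm,0,2)[0],key=cv2.contourArea)
hull=cv2.convexHull(cs);m=np.zeros((480,640),np.uint8);cv2.fillConvexPoly(m,hull,1);m=cv2.erode(m,np.ones((3,3)));m[330:]=0
ob=cv2.morphologyEx(m&~gm&1,cv2.MORPH_OPEN,np.ones((3,3)))
import h as H
o=H.sil;H.sil=lambda p,hu:o(p,hu)&m
v,s=fit(p,ob,lambda v:Hbevel(v,.002,.8),[.397,-.426,np.radians(94.1),np.radians(85)],[.008,.008,.06,.06])
print('bevel',v[:2].round(4),np.degrees(v[2:]).round(1),s)
g=v[:2]+.085*np.array([np.cos(v[2]),np.sin(v[2])])
ap=cv2.approxPolyDP(hull,6,True)[:,0];print('mat hull px',ap.tolist(),'grip',g.round(4))
c=np.array([.4025,-.3865]);a=np.radians(5);E=np.array([[np.cos(a),np.sin(a)],[-np.sin(a),np.cos(a)]])
print('mat frame',E@(v[:2]-c),E@(g-c))
E
python3 mb.py
```

```text
pose [ 0.3931 -0.3794  0.1858] yaw 4.11 tilt [-0.0016  0.0018] std [0.0003 0.0005 0.0008] t 36.05
bevel [ 0.3975 -0.4267] [94.2 85.5] 0.8735075830913198
mat hull px [[438, 122], [423, 305], [241, 308], [222, 126]] grip [ 0.3913 -0.342 ]
mat frame [-0.00849793 -0.03965094] [-0.00725831  0.04534002]
```

>>> drive_tool:
  rows:
    - [0, 0, 0, 0.0375, 0.009, 0, 0.8]
    - [0, 0, 0, 0.0375, 0.009, 0, 0.8]
    - [0, 0, 0, 0.0375, 0.009, 0, 0.8]
    - [0, 0, 0, 0.0375, 0.009, 0, 0.8]
    - [0, 0, 0, 0.0375, 0.009, 0, 0.8]
    - [0, 0, 0, 0.0375, 0.009, 0, 0.8]
    - [0, 0, 0, 0.0375, 0.009, 0, 0.8]
    - [0, 0, 0, 0.0375, 0.009, 0, 0.8]

```text
time: 36.77
tool_pos: [0.4428, -0.0737, 0.1855]
tcp_rot: [-2.139, -2.298, 0.002]
wrist_force: [1.0, -0.0, 0.6]
width: 0.806
grip_force: 0.0
```

>>> drive_tool:
  rows:
    - [0, 0, 0, 0.0375, 0.009, 0, 0.8]
    - [0, 0, 0, 0.0375, 0.009, 0, 0.8]
    - [0, 0, 0, 0.0375, 0.009, 0, 0.8]
    - [0, 0, 0, 0.0375, 0.009, 0, 0.8]
    - [0, 0, 0, 0.0375, 0.009, 0, 0.8]
    - [0, 0, 0, 0.0375, 0.009, 0, 0.8]
    - [0, 0, 0, 0.0375, 0.009, 0, 0.8]
    - [0, 0, 0, 0.0375, 0.009, 0, 0.8]

```text
time: 37.43
tool_pos: [0.493, 0.2303, 0.1852]
tcp_rot: [-2.139, -2.3, 0.004]
wrist_force: [0.9, -0.5, -0.2]
width: 0.799
grip_force: 0.0
```

>>> drive_tool:
  rows:
    - [0, 0, 0, 0.0375, 0.009, 0, 0.8]
    - [0, 0, 0, 0, 0, 0, 0.8]
    - [0, 0, 0, 0, 0, 0, 0.8]
    - [0, 0, 0, 0, 0, 0, 0.8]
    - [0, 0, 0, 0, 0, 0, 0.8]

```text
time: 37.85
tool_pos: [0.4999, 0.2652, 0.1859]
tcp_rot: [-2.141, -2.299, 0.004]
wrist_force: [-0.0, 0.6, 0.4]
width: 0.801
grip_force: 0.0
```

```bash
cat > mk.py <<'E'
from h import *
p=wcam(4);save(p,'w19.png');pickle.dump(p,open('w19.pkl','wb'))
ms=masks_of(p,'bracket0');print([(round(float(m['score']),2),np.round(m['bbox']).tolist()) for m in ms])
for P in([.4104,.3729],[.491,.387],[.5829,.3401]):
    q=proj(p,[*P,.008])[0]
    m=[m for m in ms if m['bbox'][0]-3<q[0]<m['bbox'][2]+3 and m['bbox'][1]-3<q[1]<m['bbox'][3]+3]
    if not m: print(P,q,'none');continue
    M=m[0]['mask'].astype(np.uint8);M=cv2.morphologyEx(M,cv2.MORPH_CLOSE,np.ones((15,15)))
    best=max((fit(p,M,lambda v:Hbr(v,0.),[*P,np.radians(a)],[.008,.008,.15]) for a in(-5,-25)),key=lambda r:r[1])
    v,s=best
    # hole centre: dark blob/bright blob refine near predicted by Hough
    h=proj(p,[v[0],v[1],.008])[0];g=cv2.resize(p['color'][int(h[1])-16:int(h[1])+16,int(h[0])-16:int(h[0])+16].mean(2).astype(np.uint8),None,fx=6,fy=6,interpolation=2)
    g=cv2.GaussianBlur(g,(0,0),3)
    c=cv2.HoughCircles(g,cv2.HOUGH_GRADIENT,1.5,200,param1=60,param2=12,minRadius=25,maxRadius=70)
    hc=None if c is None else atz(p,[(int(h[0])-16+c[0,0,0]/6-.42,int(h[1])-16+c[0,0,1]/6-.42)],.008)[0].round(4)
    fl=v[:2]-.032*np.array([np.cos(v[2]),np.sin(v[2])])
    print('bracket',v[:2].round(4),'yaw',np.degrees(v[2]).round(1),'iou',round(s,3),'hole',hc,c if c is None else c[0,0].round(0),'flange',fl.round(4))
E
python3 mk.py
```

```text
pose [0.5002 0.2651 0.1864] yaw 4.03 tilt [-0.0012 -0.0009] std [0.0003 0.0001 0.0004] t 38.0
[(0.76, [269.0, 31.0, 358.0, 114.0]), (0.73, [298.0, 299.0, 461.0, 357.0]), (0.72, [168.0, 36.0, 264.0, 129.0]), (0.7, [373.0, 101.0, 450.0, 175.0])]
bracket [0.4097 0.3727] yaw -23.9 iou 0.983 hole None None flange [0.3804 0.3857]
bracket [0.4903 0.3862] yaw -20.7 iou 0.974 hole None None flange [0.4603 0.3976]
bracket [0.5818 0.34  ] yaw -17.3 iou 0.94 hole None None flange [0.5513 0.3495]
```

```bash
python3 - <<'E'
from ma import *
p=pickle.load(open('w19.pkl','rb'));q=pickle.load(open('w16.pkl','rb'))
for P in(q,p):
    A,B=arm(P,(11,12,13))
    n=np.array([-B[1][1],B[1][0],0])
    print('V from inner edge: dist of V to inner',(V-B[0])@n)
T=p['T']
plan([(.3804,.3857,.075,-23.9,.4),('g',.4,4)],start=(*T[:3,3],ang(T[:3,1])))
E
```

```text
arm out 11.63 (np.float64(0.0001508031611518311), 60) in 11.19 (np.float64(0.00010513145998201323), 60) w 0.0461
V from inner edge: dist of V to inner -0.04634930205131551
arm out 12.17 (np.float64(0.0005316254727692272), 27) in 12.19 (np.float64(0.00025243400588153425), 51) w 0.0457
V from inner edge: dist of V to inner -0.0450021679443815
[[0,0,4.7,0.0214,-0.0185,0.0186,0.4],[0,0,4.6,0.0199,-0.0202,0.0185,0.4],[0,0,4.7,0.0182,-0.0218,0.0186,0.4],[0,0,4.6,0.0163,-0.0231,0.0186,0.4],[0,0,4.7,0.0144,-0.0244,0.0185,0.4],[0,0,4.6,0.0124,-0.0255,0.0186,0.4],[0,0,0,0,0,0,0.4],[0,0,0,0,0,0,0.4]]
[[0,0,0,0,0,0,0.4],[0,0,0,0,0,0,0.4]]
end [0.3804 0.3857 0.075 ] -23.87 10
```

>>> drive_tool:
  rows:
    - [0, 0, 4.7, 0.0215, -0.0185, 0.0185, 0.4]
    - [0, 0, 4.6, 0.02, -0.02, 0.0185, 0.4]
    - [0, 0, 4.7, 0.018, -0.022, 0.0185, 0.4]
    - [0, 0, 4.6, 0.0165, -0.023, 0.0185, 0.4]
    - [0, 0, 4.7, 0.0145, -0.0245, 0.0185, 0.4]
    - [0, 0, 4.6, 0.0125, -0.0255, 0.0185, 0.4]
    - [0, 0, 0, 0, 0, 0, 0.4]
    - [0, 0, 0, 0, 0, 0, 0.4]
  force: 60

```text
time: 38.77
tool_pos: [0.3791, 0.3868, 0.0747]
tcp_rot: [2.629, 1.719, -0.005]
wrist_force: [0.6, 0.1, 0.3]
width: 0.401
grip_force: 0.0
```

>>> drive_tool:
  rows:
    - [0, 0, 0, 0, 0, 0, 0.4]
    - [0, 0, 0, 0, 0, 0, 0.4]
    - [0, 0, 0, 0, 0, 0, 0.4]

```text
time: 39.02
tool_pos: [0.3824, 0.3873, 0.0773]
tcp_rot: [-2.632, -1.714, -0.004]
wrist_force: [0.9, 0.2, -0.8]
width: 0.398
grip_force: 0.0
```

```bash
python3 - <<'E'
from h import *
T,S=avgpose(4);print(T[:3,3],ang(T[:3,1]),T[:2,2],S[-1]['time'])
plan([(.3804,.3857,.0105,-23.9,.4,.013)],start=(*T[:3,3],ang(T[:3,1])))
E
```

```text
[0.3822084  0.38719693 0.07707394] -23.86501988744035 [0.00155851 0.00126515] 39.1667
[[0,0,0,-0.0004,-0.0002,0.0111,0.4],[0,0,0,-0.0003,-0.0001,0.0111,0.4],[0,0,0,-0.0004,-0.0002,0.0111,0.4],[0,0,0,-0.0003,-0.0002,0.0111,0.4],[0,0,0,-0.0004,-0.0002,0.0111,0.4],[0,0,0,-0.0003,-0.0001,0.0111,0.4]]
end [0.3804 0.3857 0.0105] -23.87 6
```

>>> drive_tool:
  rows:
    - [0, 0, 0, -0.0005, -0.0002, 0.011, 0.4]
    - [0, 0, 0, -0.0005, -0.0002, 0.011, 0.4]
    - [0, 0, 0, -0.0005, -0.0002, 0.011, 0.4]
    - [0, 0, 0, -0.0005, -0.0002, 0.011, 0.4]
    - [0, 0, 0, 0, 0, 0.011, 0.4]
    - [0, 0, 0, 0, 0, 0.01, 0.4]
    - [0, 0, 0, 0, 0, 0, 0.4]
    - [0, 0, 0, 0, 0, 0, 0.4]

```text
time: 39.83
tool_pos: [0.3786, 0.3853, 0.0098]
tcp_rot: [2.631, 1.716, -0.004]
wrist_force: [-0.5, -0.1, 1.0]
width: 0.401
grip_force: 0.0
```

>>> drive_tool:
  rows:
    - [0, 0, 0, 0, 0, 0, 0.4]
    - [0, 0, 0, 0, 0, 0, 0.4]

```text
time: 40.0
tool_pos: [0.3798, 0.3863, 0.0116]
tcp_rot: [-2.631, -1.716, -0.002]
wrist_force: [-0.2, 0.0, -0.6]
width: 0.404
grip_force: 0.0
```

>>> drive_tool:
  rows:
    - [0, 0, 0, 0, 0, 0, 0]
    - [0, 0, 0, 0, 0, 0, 0]
    - [0, 0, 0, 0, 0, 0, 0]
    - [0, 0, 0, 0, 0, 0, 0]
    - [0, 0, 0, 0, 0, 0, 0]
    - [0, 0, 0, 0, 0, 0, 0]
    - [0, 0, 0, 0, 0, -0.03, 0]
    - [0, 0, 0, 0, 0, -0.04, 0]

```text
time: 40.67
tool_pos: [0.3755, 0.3823, 0.0767]
tcp_rot: [2.63, 1.715, -0.018]
wrist_force: [0.6, 1.0, -2.3]
width: 0.079
grip_force: 59.3
```

>>> drive_tool:
  rows:
    - [0, 0, 0, 0, 0, -0.03, 0]
    - [0, 0, 0, 0, 0, 0, 0]
    - [0, 0, 0, 0, 0, 0, 0]
    - [0, 0, 0, 0, 0, 0, 0]

```text
time: 41.0
tool_pos: [0.3784, 0.385, 0.1098]
tcp_rot: [2.631, 1.716, -0.003]
wrist_force: [-1.0, -0.8, -1.0]
width: 0.079
grip_force: 59.3
```

```bash
cat > mh.py <<'E'
from h import *
V=np.array([.4848,.1073]);ua=lambda a:np.array([np.cos(np.radians(a)),np.sin(np.radians(a))])
AA=11.7
def hole(i,a=AA): return V+(.052+.048*i)*ua(a)+.023*ua(a+90)
def tgt(i,a=AA,off=.032,ex=0): # TCP when bracket held by flange, flange inner side, bracket x = a-90
    return hole(i,a)+off*ua(a+90)+ex*ua(a)
if __name__=='__main__':
    T,S=avgpose(3);print(T[:3,3],ang(T[:3,1]),S[-1]['width'],S[-1]['time'])
    for i in range(3):print(i,hole(i).round(4),tgt(i).round(4))
    plan([(*tgt(0),.10,AA-90,0),('g',0,4)],start=(*T[:3,3],ang(T[:3,1])))
E
python3 mh.py
```

```text
[0.37798429 0.38462229 0.1090882 ] -23.793736787411543 0.07843539911342019 41.1
0 [0.5311 0.1404] [0.5246 0.1717]
1 [0.5781 0.1501] [0.5716 0.1814]
2 [0.6251 0.1598] [0.6186 0.1912]
[[0,0,6.8,-0.017,0.0275,0.0011,0],[0,0,6.8,-0.0135,0.0293,0.0012,0],[0,0,6.8,-0.0101,0.0307,0.0011,0],[0,0,6.9,-0.0063,0.0317,0.0011,0],[0,0,6.8,-0.0024,0.0322,0.0012,0],[0,0,6.8,0.0014,0.0323,0.0011,0],[0,0,6.8,0.0052,0.0319,0.0012,0],[0,0,6.8,0.0089,0.0311,0.0011,0]]
[[0,0,0,0,0,0,0],[0,0,0,0,0,0,0],[0,0,0,0,0,0,0],[0,0,0,0,0,0,0]]
end [0.5246 0.1717 0.1   ] -78.29 12
```

>>> drive_tool:
  rows:
    - [0, 0, 6.8, -0.017, 0.0275, 0.001, 0]
    - [0, 0, 6.8, -0.0135, 0.0295, 0.001, 0]
    - [0, 0, 6.8, -0.01, 0.0305, 0.001, 0]
    - [0, 0, 6.9, -0.0065, 0.0315, 0.001, 0]
    - [0, 0, 6.8, -0.0025, 0.032, 0.001, 0]
    - [0, 0, 6.8, 0.0015, 0.0325, 0.001, 0]
    - [0, 0, 6.8, 0.005, 0.032, 0.001, 0]
    - [0, 0, 6.8, 0.009, 0.031, 0.001, 0]

```text
time: 41.77
tool_pos: [0.5246, 0.171, 0.1006]
tcp_rot: [3.125, 0.311, -0.007]
wrist_force: [0.8, 0.7, -1.6]
width: 0.073
grip_force: 59.3
```

>>> drive_tool:
  rows:
    - [0, 0, 0, 0, 0, 0, 0]
    - [0, 0, 0, 0, 0, 0, 0]
    - [0, 0, 0, 0, 0, 0, 0]
    - [0, 0, 0, 0, 0, 0, 0]
    - [0, 0, 0, 0, 0, 0, 0]

```text
time: 42.18
tool_pos: [0.5245, 0.1737, 0.1023]
tcp_rot: [3.125, 0.323, -0.002]
wrist_force: [0.7, -0.3, -1.3]
width: 0.076
grip_force: 59.4
```

```bash
cat > mv.py <<'E'
from mh import *
def circ(p,X,z,r):
    """refine a hole centre near X at height z with Hough in an enlarged patch; r hole radius m"""
    h=proj(p,[*X,z])[0];e=proj(p,[X[0]+r,X[1],z])[0];R0=np.linalg.norm(e-h);k=6;w=int(R0*2.2)+4
    x0,y0=int(h[0])-w,int(h[1])-w
    if x0<0 or y0<0 or x0+2*w>640 or y0+2*w>480:return None
    g=p['color'][y0:y0+2*w,x0:x0+2*w].mean(2).astype(np.uint8);g=cv2.normalize(g,None,0,255,cv2.NORM_MINMAX)
    g=cv2.GaussianBlur(cv2.resize(g,None,fx=k,fy=k,interpolation=2),(0,0),2.5)
    c=cv2.HoughCircles(g,cv2.HOUGH_GRADIENT_ALT,1.5,20,param1=150,param2=.3,minRadius=int(R0*k*.75),maxRadius=int(R0*k*1.25))
    if c is None:return None
    c=min(c[0],key=lambda c:np.hypot(c[0]/k-w,c[1]/k-w));uv=(x0+(c[0]+.5)/k-.5,y0+(c[1]+.5)/k-.5)
    return atz(p,[uv],z)[0][:2],c[2]/k/R0
if __name__=='__main__':
    import sys
    p=wcam(4);save(p,sys.argv[1]+'.png');pickle.dump(p,open(sys.argv[1]+'.pkl','wb'))
    for i in range(3): print(i,hole(i).round(4),proj(p,[*hole(i),.02])[0].round(),circ(p,hole(i),.02,.0065))
E
python3 mv.py w20
```

```text
pose [0.5248 0.1738 0.1027] yaw -78.18 tilt [-0.0007 -0.0001] std [0.0002 0.     0.0002] t 42.3333
0 [0.5311 0.1404] [370. 249.] (array([0.5315289, 0.1400475]), np.float64(0.9735121494488974))
1 [0.5781 0.1501] [373. 181.] (array([0.57819663, 0.1498233 ]), np.float64(0.9672018205555994))
2 [0.6251 0.1598] [377. 103.] (array([0.62513207, 0.15922121]), np.float64(0.9542625347431841))
```

>>> drive_tool:
  rows:
    - [0, 0, 0, -0.0003, 0.0023, 0.015, 0]
    - [0, 0, 0, 0, 0, 0.015, 0]
    - [0, 0, 0, 0, 0, 0.015, 0]
    - [0, 0, 0, 0, 0, 0.01, 0]
    - [0, 0, 0, 0, 0, 0.008, 0]
    - [0, 0, 0, 0, 0, 0, 0]
    - [0, 0, 0, 0, 0, 0, 0]
    - [0, 0, 0, 0, 0, 0, 0]

```text
time: 43.05
tool_pos: [0.5265, 0.1709, 0.0408]
tcp_rot: [-3.125, -0.321, -0.002]
wrist_force: [0.4, -0.4, -1.9]
width: 0.079
grip_force: 59.4
```

>>> drive_tool:
  rows:
    - [0, 0, 0, 0, 0, 0, 0]
    - [0, 0, 0, 0, 0, 0, 0]
    - [0, 0, 0, 0, 0, 0, 0]

```text
time: 43.3
tool_pos: [0.5263, 0.1707, 0.0407]
tcp_rot: [-3.125, -0.32, -0.002]
wrist_force: [0.6, -0.3, -0.5]
width: 0.075
grip_force: 59.4
```

>>> drive_tool:
  rows:
    - [0, 0, 0, -0.0012, -0.001, 0.003, 0]
    - [0, 0, 0, 0, 0, 0.003, 0]
    - [0, 0, 0, 0, 0, 0.002, 0]
    - [0, 0, 0, 0, 0, 0, 0]
    - [0, 0, 0, 0, 0, 0, 0]
    - [0, 0, 0, 0, 0, 0, 0]

```text
time: 43.8
tool_pos: [0.5243, 0.1713, 0.0318]
tcp_rot: [3.125, 0.32, -0.0]
wrist_force: [0.3, 0.1, -1.5]
width: 0.078
grip_force: 59.4
```

>>> drive_tool:
  rows:
    - [0, 0, 0, 0, 0, 0.001, 0]
    - [0, 0, 0, 0, 0, 0, 0]
    - [0, 0, 0, 0, 0, 0, 0]

```text
time: 44.05
tool_pos: [0.5245, 0.1712, 0.0317]
tcp_rot: [3.125, 0.32, -0.0]
wrist_force: [-1.7, -0.6, 5.8]
width: 0.078
grip_force: 60.3
```

>>> drive_tool:
  rows:
    - [0, 0, 0, 0, 0, 0, 0.3]
    - [0, 0, 0, 0, 0, 0, 0.3]
    - [0, 0, 0, 0, 0, 0, 0.3]
    - [0, 0, 0, 0, 0, 0, 0.3]
    - [0, 0, 0, 0, 0, -0.02, 0.3]
    - [0, 0, 0, 0, 0, -0.025, 0.3]
    - [0, 0, 0, 0, 0, -0.03, 0.3]
    - [0, 0, 0, 0, 0, -0.01, 0.3]

```text
time: 44.72
tool_pos: [0.527, 0.1721, 0.1201]
tcp_rot: [-3.124, -0.32, -0.01]
wrist_force: [1.4, -0.3, 1.4]
width: 0.301
grip_force: 0.0
```

>>> drive_tool:
  rows:
    - [0, 0, 0, 0, 0, 0, 0.3]
    - [0, 0, 0, 0, 0, 0, 0.3]
    - [0, 0, 0, 0, 0, 0, 0.3]

```text
time: 44.97
tool_pos: [0.5232, 0.171, 0.1143]
tcp_rot: [3.125, 0.32, -0.004]
wrist_force: [0.2, 0.4, 0.0]
width: 0.302
grip_force: 0.0
```

```bash
cat > mc.py <<'E'
from mv import *
import sys
p=wcam(3);save(p,sys.argv[1]+'.png');pickle.dump(p,open(sys.argv[1]+'.pkl','wb'))
H=[np.array(x) for x in((.5313,.1402),(.5782,.1498),(.6251,.1592))]
for i in range(3): print(i,H[i],'brk',circ(p,H[i],.028,.007),'arm',circ(p,H[i],.02,.0065))
E
python3 mc.py w21; python3 - <<'E'
from h import *
T=pickle.load(open('w21.pkl','rb'))['T']
plan([(.4603,.3976,.075,-20.7,.3),('g',.3,4)],start=(*T[:3,3],ang(T[:3,1])))
E
```

```text
pose [0.5229 0.1709 0.114 ] yaw -78.29 tilt [-0.0032 -0.0009] std [0.0002 0.     0.0002] t 45.0667
0 [0.5313 0.1402] brk None arm (array([0.53077758, 0.14022297]), np.float64(0.8113562327499441))
1 [0.5782 0.1498] brk (array([0.57998406, 0.1502413 ]), np.float64(0.8767694971965124)) arm (array([0.57921456, 0.14893008]), np.float64(0.9757745619449262))
2 [0.6251 0.1592] brk (array([0.62551777, 0.15882619]), np.float64(0.824261089577785)) arm (array([0.62634067, 0.1578152 ]), np.float64(0.9210923984541967))
[[0,0,-6.4,-0.0017,-0.0261,0.0043,0.3],[0,0,-6.4,0.0012,-0.0261,0.0044,0.3],[0,0,-6.4,0.0041,-0.0258,0.0043,0.3],[0,0,-6.4,0.007,-0.0252,0.0043,0.3],[0,0,-6.4,0.0097,-0.0242,0.0044,0.3],[0,0,-6.4,0.0124,-0.023,0.0043,0.3],[0,0,-6.4,0.0148,-0.0215,0.0043,0.3],[0,0,-6.4,0.0172,-0.0197,0.0044,0.3]]
[[0,0,-6.4,0.0193,-0.0177,0.0043,0.3],[0,0,0,0,0,0,0.3],[0,0,0,0,0,0,0.3],[0,0,0,0,0,0,0.3],[0,0,0,0,0,0,0.3]]
end [0.4603 0.3976 0.075 ] -20.69 13
```

>>> drive_tool:
  rows:
    - [0, 0, -6.4, -0.0015, -0.026, 0.0045, 0.3]
    - [0, 0, -6.4, 0.001, -0.026, 0.0045, 0.3]
    - [0, 0, -6.4, 0.004, -0.026, 0.0045, 0.3]
    - [0, 0, -6.4, 0.007, -0.025, 0.0045, 0.3]
    - [0, 0, -6.4, 0.0095, -0.024, 0.0045, 0.3]
    - [0, 0, -6.4, 0.0125, -0.023, 0.0045, 0.3]
    - [0, 0, -6.4, 0.015, -0.0215, 0.0045, 0.3]
    - [0, 0, -6.4, 0.017, -0.0195, 0.0045, 0.3]

```text
time: 45.78
tool_pos: [0.4677, 0.3729, 0.0783]
tcp_rot: [2.675, 1.647, -0.004]
wrist_force: [0.8, -0.9, -0.5]
width: 0.302
grip_force: 0.0
```

>>> drive_tool:
  rows:
    - [0, 0, -6.4, 0.0195, -0.0175, 0.003, 0.3]
    - [0, 0, 0, 0, 0, 0, 0.3]
    - [0, 0, 0, 0, 0, 0, 0.3]
    - [0, 0, 0, 0, 0, 0, 0.3]
    - [0, 0, 0, 0, 0, 0, 0.3]
    - [0, 0, 0, 0, 0, 0, 0.3]

```text
time: 46.28
tool_pos: [0.4625, 0.3965, 0.0769]
tcp_rot: [2.586, 1.784, -0.001]
wrist_force: [1.0, 0.5, -0.5]
width: 0.298
grip_force: 0.0
```

```bash
python3 - <<'E'
from h import *
T,S=avgpose(4);print(T[:3,3],ang(T[:3,1]),T[:2,2],S[-1]['time'])
plan([(.4603,.3976,.0105,-20.7,.3,.013)],start=(*T[:3,3],ang(T[:3,1])))
E
```

```text
[0.4626154  0.39661337 0.07705275] -20.7932625896614 [ 2.03552710e-07 -1.37527705e-04] 46.4333
[[0,0,0,0,-0.0004,0.0111,0.3],[0,0,0,0,-0.0004,0.0111,0.3],[0,0,0,0.0001,-0.0005,0.0111,0.3],[0,0,-0.1,0,-0.0004,0.0111,0.3],[0,0,0,0,-0.0004,0.0111,0.3],[0,0,0,0,-0.0004,0.0111,0.3]]
end [0.4603 0.3976 0.0105] -20.69 6
```

>>> drive_tool:
  rows:
    - [0, 0, 0, 0, -0.0012, 0.011, 0.3]
    - [0, 0, 0, 0, -0.0012, 0.011, 0.3]
    - [0, 0, 0, 0, 0, 0.011, 0.3]
    - [0, 0, 0, 0, 0, 0.011, 0.3]
    - [0, 0, 0, 0, 0, 0.011, 0.3]
    - [0, 0, 0, 0, 0, 0.01, 0.3]
    - [0, 0, 0, 0, 0, 0, 0.3]
    - [0, 0, 0, 0, 0, 0, 0.3]

```text
time: 47.1
tool_pos: [0.4592, 0.3979, 0.0106]
tcp_rot: [2.584, 1.786, -0.004]
wrist_force: [0.0, -0.2, 1.1]
width: 0.3
grip_force: 0.0
```

>>> drive_tool:
  rows:
    - [0, 0, 0, 0, 0, 0, 0.3]
    - [0, 0, 0, 0, 0, 0, 0.3]

```text
time: 47.27
tool_pos: [0.4606, 0.3989, 0.0127]
tcp_rot: [-2.584, -1.786, -0.002]
wrist_force: [0.6, -0.0, 0.2]
width: 0.301
grip_force: 0.0
```

>>> drive_tool:
  rows:
    - [0, 0, 0, 0, 0, 0, 0]
    - [0, 0, 0, 0, 0, 0, 0]
    - [0, 0, 0, 0, 0, 0, 0]
    - [0, 0, 0, 0, 0, 0, 0]
    - [0, 0, 0, 0, 0, 0, 0]
    - [0, 0, 0, 0, 0, -0.03, 0]
    - [0, 0, 0, 0, 0, -0.04, 0]
    - [0, 0, 0, 0, 0, -0.03, 0]

```text
time: 47.93
tool_pos: [0.4592, 0.3978, 0.1125]
tcp_rot: [2.584, 1.786, -0.003]
wrist_force: [1.4, 2.1, -0.6]
width: 0.078
grip_force: 59.6
```

```bash
python3 - <<'E'
from h import *
T,S=avgpose(4);print(T[:3,3],ang(T[:3,1]),S[-1]['width'],S[-1]['time'],S[-1]['wrist_force'])
a=11.3;h=np.array([.5785,.1494]);t=h+.032*np.array([np.cos(np.radians(a+90)),np.sin(np.radians(a+90))]);print(t)
plan([(*t,.10,a-90,0),('g',0,4)],start=(*T[:3,3],ang(T[:3,1])))
E
```

```text
[0.46185937 0.40000784 0.1165293 ] -20.692591129574772 0.07743705660942778 48.0833 [-0.44553355 -0.09158189 -1.07142079]
[0.57222972 0.18077967]
[[0,0,6.4,-0.0185,0.0201,0.0018,0],[0,0,6.5,-0.0161,0.022,0.0019,0],[0,0,6.4,-0.0135,0.0237,0.0018,0],[0,0,6.5,-0.0107,0.025,0.0018,0],[0,0,6.4,-0.0079,0.0261,0.0019,0],[0,0,6.5,-0.0049,0.0269,0.0018,0],[0,0,6.4,-0.0019,0.0272,0.0019,0],[0,0,6.5,0.0012,0.0272,0.0018,0]]
[[0,0,6.4,0.0043,0.027,0.0018,0],[0,0,0,0,0,0,0],[0,0,0,0,0,0,0],[0,0,0,0,0,0,0],[0,0,0,0,0,0,0]]
end [0.5723 0.1807 0.1   ] -78.69 13
```

>>> drive_tool:
  rows:
    - [0, 0, 6.4, -0.0185, 0.02, 0.002, 0]
    - [0, 0, 6.5, -0.016, 0.022, 0.002, 0]
    - [0, 0, 6.4, -0.0135, 0.0235, 0.002, 0]
    - [0, 0, 6.5, -0.0105, 0.025, 0.002, 0]
    - [0, 0, 6.4, -0.008, 0.026, 0.002, 0]
    - [0, 0, 6.5, -0.005, 0.027, 0.002, 0]
    - [0, 0, 6.4, -0.002, 0.027, 0.002, 0]
    - [0, 0, 6.5, 0.0015, 0.027, 0.001, 0]

```text
time: 48.75
tool_pos: [0.5557, 0.2022, 0.0936]
tcp_rot: [3.105, 0.475, -0.009]
wrist_force: [0.6, 0.8, -2.4]
width: 0.075
grip_force: 59.6
```

>>> drive_tool:
  rows:
    - [0, 0, 6.4, 0.0055, 0.027, 0.001, 0]
    - [0, 0, 0, 0, 0, 0, 0]
    - [0, 0, 0, 0, 0, 0, 0]
    - [0, 0, 0, 0, 0, 0, 0]
    - [0, 0, 0, 0, 0, 0, 0]
    - [0, 0, 0, 0, 0, 0, 0]

```text
time: 49.25
tool_pos: [0.5702, 0.181, 0.0953]
tcp_rot: [3.126, 0.312, -0.002]
wrist_force: [-0.1, 0.5, -0.6]
width: 0.076
grip_force: 59.6
```

```bash
python3 mc.py w22
```

```text
pose [0.5705 0.181  0.0956] yaw -78.59 tilt [-0.0009 -0.0001] std [0.0002 0.     0.0002] t 49.35
0 [0.5313 0.1402] brk None arm None
1 [0.5782 0.1498] brk (array([0.58093308, 0.15057062]), np.float64(0.9082902825247997)) arm (array([0.57833559, 0.14879352]), np.float64(1.0111124174235842))
2 [0.6251 0.1592] brk (array([0.6262605 , 0.15996332]), np.float64(0.8659287090534875)) arm (array([0.6253854 , 0.15854312]), np.float64(0.9675893068901597))
```

>>> drive_tool:
  rows:
    - [0, 0, 0, 0.0026, 0.0008, 0.015, 0]
    - [0, 0, 0, 0, 0, 0.015, 0]
    - [0, 0, 0, 0, 0, 0.012, 0]
    - [0, 0, 0, 0, 0, 0.01, 0]
    - [0, 0, 0, 0, 0, 0, 0]
    - [0, 0, 0, 0, 0, 0, 0]
    - [0, 0, 0, 0, 0, 0, 0]
    - [0, 0, 0, 0, 0, 0, 0]

```text
time: 50.07
tool_pos: [0.5748, 0.1802, 0.045]
tcp_rot: [-3.126, -0.31, -0.003]
wrist_force: [0.9, 0.2, -1.5]
width: 0.07
grip_force: 59.5
```

>>> drive_tool:
  rows:
    - [0, 0, 0, 0, 0, 0, 0]
    - [0, 0, 0, 0, 0, 0, 0]

```text
time: 50.23
tool_pos: [0.5746, 0.18, 0.0448]
tcp_rot: [-3.126, -0.309, -0.002]
wrist_force: [-0.3, -0.3, -2.3]
width: 0.078
grip_force: 59.5
```

>>> drive_tool:
  rows:
    - [0, 0, 0, -0.001, -0.001, 0.004, 0]
    - [0, 0, 0, 0, 0, 0.003, 0]
    - [0, 0, 0, 0, 0, 0.002, 0]
    - [0, 0, 0, 0, 0, 0.002, 0]
    - [0, 0, 0, 0, 0, 0, 0]
    - [0, 0, 0, 0, 0, 0, 0]
    - [0, 0, 0, 0, 0, 0, 0]

```text
time: 50.82
tool_pos: [0.5728, 0.1806, 0.033]
tcp_rot: [3.126, 0.31, -0.0]
wrist_force: [-0.2, -0.9, 0.1]
width: 0.073
grip_force: 59.8
```

>>> drive_tool:
  rows:
    - [0, 0, 0, 0, 0, 0.001, 0]
    - [0, 0, 0, 0, 0, 0, 0]
    - [0, 0, 0, 0, 0, 0, 0]

```text
time: 51.07
tool_pos: [0.5729, 0.1805, 0.0329]
tcp_rot: [3.126, 0.309, -0.0]
wrist_force: [-2.8, -1.5, 5.7]
width: 0.075
grip_force: 60.7
```

Release, then go to bracket C.

>>> drive_tool:
  rows:
    - [0, 0, 0, 0, 0, 0, 0.3]
    - [0, 0, 0, 0, 0, 0, 0.3]
    - [0, 0, 0, 0, 0, 0, 0.3]
    - [0, 0, 0, 0, 0, 0, 0.3]
    - [0, 0, 0, 0, 0, -0.02, 0.3]
    - [0, 0, 0, 0, 0, -0.025, 0.3]
    - [0, 0, 0, 0, 0, -0.03, 0.3]
    - [0, 0, 0, 0, 0, -0.01, 0.3]

```text
time: 51.73
tool_pos: [0.5755, 0.1814, 0.1213]
tcp_rot: [-3.125, -0.309, -0.01]
wrist_force: [1.1, 0.3, 0.5]
width: 0.297
grip_force: 0.0
```

```bash
python3 - <<'E'
from h import *
T,S=avgpose(3);print(T[:3,3],ang(T[:3,1]))
plan([(.5513,.3495,.075,-17.3,.4),('g',.4,4)],start=(*T[:3,3],ang(T[:3,1])))
E
```

```text
[0.57570165 0.18151048 0.12123136] -78.69284791838068
[[0,0,-6.8,0.001,-0.0188,0.0051,0.4],[0,0,-6.8,0.0032,-0.0186,0.0052,0.4],[0,0,-6.9,0.0054,-0.0181,0.0051,0.4],[0,0,-6.8,0.0076,-0.0173,0.0051,0.4],[0,0,-6.8,0.0095,-0.0163,0.0052,0.4],[0,0,-6.8,0.0114,-0.015,0.0051,0.4],[0,0,-6.8,0.0131,-0.0136,0.0052,0.4],[0,0,-6.9,0.0146,-0.0119,0.0051,0.4]]
[[0,0,-6.8,0.0159,-0.0101,0.0051,0.4],[0,0,0,0,0,0,0.4],[0,0,0,0,0,0,0.4],[0,0,0,0,0,0,0.4],[0,0,0,0,0,0,0.4]]
end [0.5513 0.3495 0.075 ] -17.29 13
```

>>> drive_tool:
  rows:
    - [0, 0, -6.8, 0.001, -0.019, 0.005, 0.4]
    - [0, 0, -6.8, 0.003, -0.0185, 0.005, 0.4]
    - [0, 0, -6.9, 0.0055, -0.018, 0.005, 0.4]
    - [0, 0, -6.8, 0.0075, -0.0175, 0.005, 0.4]
    - [0, 0, -6.8, 0.0095, -0.0165, 0.005, 0.4]
    - [0, 0, -6.8, 0.0115, -0.015, 0.005, 0.4]
    - [0, 0, -6.8, 0.013, -0.0135, 0.005, 0.4]
    - [0, 0, -6.9, 0.0145, -0.012, 0.005, 0.4]

```text
time: 52.5
tool_pos: [0.5491, 0.3303, 0.074]
tcp_rot: [-2.631, -1.717, 0.006]
wrist_force: [-0.3, -0.2, 0.5]
width: 0.398
grip_force: 0.0
```

>>> drive_tool:
  rows:
    - [0, 0, -6.8, 0.016, -0.01, 0.004, 0.4]
    - [0, 0, 0, 0, 0, 0, 0.4]
    - [0, 0, 0, 0, 0, 0, 0.4]
    - [0, 0, 0, 0, 0, 0, 0.4]
    - [0, 0, 0, 0, 0, 0, 0.4]
    - [0, 0, 0, 0, 0, 0, 0.4]

```text
time: 53.0
tool_pos: [0.5483, 0.3479, 0.0729]
tcp_rot: [2.532, 1.86, -0.0]
wrist_force: [-0.4, -0.4, 0.9]
width: 0.403
grip_force: 0.0
```

```bash
python3 - <<'E'
from h import *
T,S=avgpose(4);print(T[:3,3],ang(T[:3,1]),T[:2,2],S[-1]['time'])
plan([(.5513,.3495,.0105,-17.3,.4,.013)],start=(*T[:3,3],ang(T[:3,1])))
E
```

```text
[0.54844803 0.34805198 0.07312253] -17.38911739357712 [ 1.92011245e-04 -3.57537950e-05] 53.15
[[0,0,0,0.0004,0.0005,0.0125,0.4],[0,0,0,0.0005,0.0004,0.0125,0.4],[0,0,-0.1,0.0004,0.0005,0.0126,0.4],[0,0,0,0.0005,0.0004,0.0125,0.4],[0,0,0,0.0004,0.0005,0.0125,0.4]]
end [0.5513 0.3495 0.0105] -17.29 5
```

>>> drive_tool:
  rows:
    - [0, 0, 0, 0.001, 0.001, 0.012, 0.4]
    - [0, 0, 0, 0.001, 0.001, 0.012, 0.4]
    - [0, 0, 0, 0, 0, 0.012, 0.4]
    - [0, 0, 0, 0, 0, 0.012, 0.4]
    - [0, 0, 0, 0, 0, 0.01, 0.4]
    - [0, 0, 0, 0, 0, 0.003, 0.4]
    - [0, 0, 0, 0, 0, 0, 0.4]
    - [0, 0, 0, 0, 0, 0, 0.4]

```text
time: 53.82
tool_pos: [0.5505, 0.3501, 0.0115]
tcp_rot: [-2.53, -1.862, 0.001]
wrist_force: [-0.1, 0.2, 0.1]
width: 0.398
grip_force: 0.0
```

>>> drive_tool:
  rows:
    - [0, 0, 0, 0, 0, 0, 0.4]
    - [0, 0, 0, 0, 0, 0, 0.4]

```text
time: 53.98
tool_pos: [0.5514, 0.3507, 0.0129]
tcp_rot: [2.53, 1.862, 0.003]
wrist_force: [-0.0, 0.3, 0.8]
width: 0.4
grip_force: 0.0
```

>>> drive_tool:
  rows:
    - [0, 0, 0, 0, 0, 0, 0]
    - [0, 0, 0, 0, 0, 0, 0]
    - [0, 0, 0, 0, 0, 0, 0]
    - [0, 0, 0, 0, 0, 0, 0]
    - [0, 0, 0, 0, 0, 0, 0]
    - [0, 0, 0, 0, 0, -0.03, 0]
    - [0, 0, 0, 0, 0, -0.04, 0]
    - [0, 0, 0, 0, 0, -0.03, 0]

```text
time: 54.65
tool_pos: [0.5497, 0.3497, 0.1123]
tcp_rot: [-2.53, -1.862, 0.004]
wrist_force: [1.7, 1.3, -1.1]
width: 0.077
grip_force: 59.6
```

```bash
python3 - <<'E'
from h import *
T,S=avgpose(4);print(T[:3,3],ang(T[:3,1]),S[-1]['width'],S[-1]['time'],S[-1]['wrist_force'])
a=11.5;U=lambda a:np.array([np.cos(np.radians(a)),np.sin(np.radians(a))]);h=np.array([.6254,.1587]);t=h+.032*U(a+90)+.0012*U(a);print(t)
plan([(*t,.10,a-90,0),('g',0,4)],start=(*T[:3,3],ang(T[:3,1])))
E
```

```text
[0.55268316 0.35149061 0.11668013] -17.294798172887067 0.07467480951760107 54.8 [ 0.19755755  0.3784307  -2.6356517 ]
[0.62019614 0.19029683]
[[0,0,6.8,-0.0149,0.0125,0.0019,0],[0,0,6.8,-0.0133,0.0141,0.0018,0],[0,0,6.8,-0.0115,0.0157,0.0019,0],[0,0,6.8,-0.0096,0.0169,0.0018,0],[0,0,6.8,-0.0075,0.0179,0.0019,0],[0,0,6.8,-0.0053,0.0186,0.0018,0],[0,0,6.8,-0.0031,0.0192,0.0019,0],[0,0,6.8,-0.0008,0.0194,0.0018,0]]
[[0,0,6.8,0.0015,0.0194,0.0019,0],[0,0,0,0,0,0,0],[0,0,0,0,0,0,0],[0,0,0,0,0,0,0],[0,0,0,0,0,0,0]]
end [0.6202 0.1903 0.1   ] -78.49 13
```

>>> drive_tool:
  rows:
    - [0, 0, 6.8, -0.015, 0.0125, 0.002, 0]
    - [0, 0, 6.8, -0.0135, 0.014, 0.002, 0]
    - [0, 0, 6.8, -0.0115, 0.0155, 0.002, 0]
    - [0, 0, 6.8, -0.0095, 0.017, 0.002, 0]
    - [0, 0, 6.8, -0.0075, 0.018, 0.002, 0]
    - [0, 0, 6.8, -0.0055, 0.0185, 0.002, 0]
    - [0, 0, 6.8, -0.003, 0.019, 0.002, 0]
    - [0, 0, 6.8, -0.001, 0.0195, 0.002, 0]

```text
time: 55.47
tool_pos: [0.608, 0.2052, 0.0925]
tcp_rot: [3.102, 0.491, -0.009]
wrist_force: [1.2, -0.2, -3.0]
width: 0.078
grip_force: 59.5
```

>>> drive_tool:
  rows:
    - [0, 0, 6.8, 0.0015, 0.0195, 0.001, 0]
    - [0, 0, 0, 0, 0, 0, 0]
    - [0, 0, 0, 0, 0, 0, 0]
    - [0, 0, 0, 0, 0, 0, 0]
    - [0, 0, 0, 0, 0, 0, 0]
    - [0, 0, 0, 0, 0, 0, 0]

```text
time: 55.97
tool_pos: [0.617, 0.1895, 0.0945]
tcp_rot: [-3.125, -0.318, 0.002]
wrist_force: [0.2, 0.2, -1.5]
width: 0.075
grip_force: 59.5
```

```bash
python3 mc.py w23
```

```text
pose [0.6172 0.1895 0.0947] yaw -78.4 tilt [-0.0005  0.    ] std [0.0001 0.     0.0002] t 56.0667
0 [0.5313 0.1402] brk None arm None
1 [0.5782 0.1498] brk None arm None
2 [0.6251 0.1592] brk (array([0.62882305, 0.15966449]), np.float64(0.8928719675479585)) arm (array([0.62626569, 0.15789406]), np.float64(0.9917114883184325))
```

>>> drive_tool:
  rows:
    - [0, 0, 0, 0.0025, 0, 0.015, 0]
    - [0, 0, 0, 0, 0, 0.015, 0]
    - [0, 0, 0, 0, 0, 0.012, 0]
    - [0, 0, 0, 0, 0, 0.01, 0]
    - [0, 0, 0, 0, 0, 0, 0]
    - [0, 0, 0, 0, 0, 0, 0]
    - [0, 0, 0, 0, 0, 0, 0]
    - [0, 0, 0, 0, 0, 0, 0]

```text
time: 56.78
tool_pos: [0.621, 0.1894, 0.044]
tcp_rot: [-3.125, -0.315, -0.003]
wrist_force: [-0.8, -0.6, -1.2]
width: 0.077
grip_force: 59.4
```

>>> drive_tool:
  rows:
    - [0, 0, 0, 0, 0, 0, 0]
    - [0, 0, 0, 0, 0, 0, 0]

```text
time: 56.95
tool_pos: [0.6208, 0.1893, 0.0439]
tcp_rot: [-3.126, -0.315, -0.002]
wrist_force: [-0.1, 0.0, -1.8]
width: 0.077
grip_force: 59.4
```

>>> drive_tool:
  rows:
    - [0, 0, 0, 0.0003, -0.0005, 0.004, 0]
    - [0, 0, 0, 0, 0, 0.003, 0]
    - [0, 0, 0, 0, 0, 0.002, 0]
    - [0, 0, 0, 0, 0, 0.001, 0]
    - [0, 0, 0, 0, 0, 0, 0]
    - [0, 0, 0, 0, 0, 0, 0]
    - [0, 0, 0, 0, 0, 0, 0]

```text
time: 57.53
tool_pos: [0.6202, 0.1897, 0.0329]
tcp_rot: [3.126, 0.315, -0.0]
wrist_force: [-0.5, -1.0, -0.4]
width: 0.075
grip_force: 59.6
```

>>> drive_tool:
  rows:
    - [0, 0, 0, 0, 0, 0.001, 0]
    - [0, 0, 0, 0, 0, 0, 0]
    - [0, 0, 0, 0, 0, 0, 0]

```text
time: 57.78
tool_pos: [0.6203, 0.1896, 0.0328]
tcp_rot: [3.126, 0.315, -0.0]
wrist_force: [-3.1, -2.3, 5.9]
width: 0.076
grip_force: 60.5
```

>>> drive_tool:
  rows:
    - [0, 0, 0, 0, 0, 0, 0.35]
    - [0, 0, 0, 0, 0, 0, 0.35]
    - [0, 0, 0, 0, 0, 0, 0.35]
    - [0, 0, 0, 0, 0, 0, 0.35]
    - [0, 0, 0, 0, 0, -0.02, 0.35]
    - [0, 0, 0, 0, 0, -0.03, 0.35]
    - [0, 0, 0, 0, 0.02, -0.038, 0.35]
    - [0, 0, 0, 0.01, 0.03, -0.038, 0.35]

```text
time: 58.45
tool_pos: [0.6359, 0.1488, 0.1517]
tcp_rot: [-3.125, -0.319, 0.003]
wrist_force: [0.5, 1.0, -0.0]
width: 0.351
grip_force: 0.0
```

>>> drive_tool:
  rows:
    - [0, 0, 0, 0.01, 0.03, -0.02, 0.35]
    - [0, 0, 0, 0.01, 0.02, 0, 0.35]
    - [0, 0, 0, 0, 0, 0, 0.35]
    - [0, 0, 0, 0, 0, 0, 0.35]
    - [0, 0, 0, 0, 0, 0, 0.35]
    - [0, 0, 0, 0, 0, 0, 0.35]

```text
time: 58.95
tool_pos: [0.6658, 0.1034, 0.1695]
tcp_rot: [-3.125, -0.316, 0.004]
wrist_force: [-0.5, -0.0, -0.1]
width: 0.351
grip_force: 0.0
```

```bash
cat > mpn.py <<'E'
from mv import *
p=wcam(4);save(p,'w24.png');pickle.dump(p,open('w24.pkl','wb'))
H=[np.array(x) for x in((.5313,.1402),(.5783,.1490),(.6260,.1582))]
ms=masks_of(p,'bracket0');print([(round(float(m['score']),2),np.round(m['bbox']).tolist()) for m in ms])
for i,h in enumerate(H):
    print(i,'brk hole',circ(p,h,.028,.007),'thru arm',circ(p,h,.02,.0065))
    q=proj(p,[*h,.028])[0]
    c=[m for m in ms if m['bbox'][0]-2<q[0]<m['bbox'][2]+2 and m['bbox'][1]-2<q[1]<m['bbox'][3]+2 and m['bbox'][2]-m['bbox'][0]<110]
    if c:
        M=cv2.morphologyEx(c[0]['mask'].astype(np.uint8),cv2.MORPH_CLOSE,np.ones((13,13)))
        v,s=fit(p,M,lambda v:Hbr(v,.02),[*h,np.radians(-78.5)],[.004,.004,.08]);print('  fit',v[:2].round(4),np.degrees(v[2]).round(1),round(s,3))
ps=masks_of(p,'pin0');print([(round(float(m['score']),2),np.round(m['bbox']).tolist()) for m in ps])
for P in((.698,-.135),(.696,-.087),(.695,-.040)): print(P,'head top px',proj(p,[*P,.064])[0].round(1),'top circle',circ(p,np.array(P),.064,.010))
E
python3 mpn.py
```

```text
pose [0.6659 0.1035 0.1697] yaw -78.43 tilt [-0.0022  0.    ] std [0.0001 0.0001 0.0002] t 59.1
[(0.91, [212.0, 320.0, 249.0, 353.0]), (0.85, [202.0, 225.0, 284.0, 289.0]), (0.69, [209.0, 282.0, 284.0, 335.0])]
0 brk hole None thru arm None
1 brk hole (array([0.57837928, 0.14916025]), np.float64(0.9827473740404107)) thru arm (array([0.57369852, 0.1499799 ]), np.float64(1.078922991154533))
  fit [0.5775 0.1482] -80.5 0.724
2 brk hole None thru arm None
  fit [0.6254 0.158 ] -78.9 0.982
[(0.79, [482.0, 216.0, 526.0, 250.0]), (0.75, [537.0, 226.0, 583.0, 258.0]), (0.58, [586.0, 236.0, 640.0, 267.0]), (0.55, [153.0, 217.0, 292.0, 375.0])]
(0.698, -0.135) head top px [620.4 257.3] top circle None
(0.696, -0.087) head top px [565.7 248.3] top circle (array([ 0.69839783, -0.08933095]), np.float64(0.9886464027642734))
(0.695, -0.04) head top px [510.3 238.1] top circle (array([ 0.70023431, -0.02411059]), np.float64(0.8848133191220916))
```

```bash
python3 - <<'E'
from h import *
T=pickle.load(open('w24.pkl','rb'))['T']
plan([(.69,-.10,.17,11.5,.5),('g',.5,5)],start=(*T[:3,3],ang(T[:3,1])))
E
```

```text
[[0,0,-6.9,-0.0013,0.0157,0,0.5],[0,0,-6.9,-0.0032,0.0154,0,0.5],[0,0,-7.0,-0.0051,0.015,-0.0001,0.5],[0,0,-6.9,-0.0068,0.0142,0,0.5],[0,0,-6.9,-0.0085,0.0133,0,0.5],[0,0,-6.9,-0.01,0.0122,0,0.5],[0,0,-6.9,-0.0114,0.0109,-0.0001,0.5],[0,0,-6.9,-0.0126,0.0094,0,0.5]]
[[0,0,-7.0,-0.0136,0.0079,0,0.5],[0,0,-6.9,-0.0146,0.0061,0,0.5],[0,0,-6.9,-0.0151,0.0043,-0.0001,0.5],[0,0,-6.9,-0.0156,0.0025,0,0.5],[0,0,-6.9,-0.0157,0.0006,0,0.5],[0,0,0,0,0,0,0.5],[0,0,0,0,0,0,0.5],[0,0,0,0,0,0,0.5]]
[[0,0,0,0,0,0,0.5],[0,0,0,0,0,0,0.5]]
end [ 0.69 -0.1   0.17] 11.47 18
```

>>> drive_tool:
  rows:
    - [0, 0, -6.9, -0.0015, 0.0155, 0, 0.5]
    - [0, 0, -6.9, -0.003, 0.0155, 0, 0.5]
    - [0, 0, -7, -0.005, 0.015, 0, 0.5]
    - [0, 0, -6.9, -0.007, 0.014, 0, 0.5]
    - [0, 0, -6.9, -0.0085, 0.0135, 0, 0.5]
    - [0, 0, -6.9, -0.01, 0.012, 0, 0.5]
    - [0, 0, -6.9, -0.0115, 0.011, 0, 0.5]
    - [0, 0, -6.9, -0.0125, 0.0095, 0, 0.5]

```text
time: 59.92
tool_pos: [0.6817, -0.0231, 0.1709]
tcp_rot: [2.617, 1.738, -0.0]
wrist_force: [-1.2, 0.0, 0.4]
width: 0.505
grip_force: 0.0
```

>>> drive_tool:
  rows:
    - [0, 0, -7, -0.0135, 0.008, 0, 0.5]
    - [0, 0, -6.9, -0.0145, 0.006, 0, 0.5]
    - [0, 0, -6.9, -0.015, 0.0045, 0, 0.5]
    - [0, 0, -6.9, -0.0155, 0.0025, 0, 0.5]
    - [0, 0, -6.9, -0.0155, 0.0005, 0, 0.5]
    - [0, 0, 0, 0, 0, 0, 0.5]
    - [0, 0, 0, 0, 0, 0, 0.5]
    - [0, 0, 0, 0, 0, 0, 0.5]

```text
time: 60.58
tool_pos: [0.6909, -0.0995, 0.1708]
tcp_rot: [-1.993, -2.428, -0.0]
wrist_force: [0.1, -0.2, -0.2]
width: 0.498
grip_force: 0.0
```

>>> drive_tool:
  rows:
    - [0, 0, 0, 0, 0, 0, 0.5]
    - [0, 0, 0, 0, 0, 0, 0.5]

```text
time: 60.75
tool_pos: [0.691, -0.0991, 0.1709]
tcp_rot: [-1.99, -2.431, -0.0]
wrist_force: [-0.2, -0.2, 0.1]
width: 0.501
grip_force: 0.0
```

```bash
cat > mq.py <<'E'
from h import *
import sys
p=wcam(4);save(p,'w25.png');pickle.dump(p,open('w25.pkl','wb'))
def cyl(v,z0=.03):
    a=np.linspace(0,2*np.pi,24,endpoint=False);c=np.c_[np.cos(a)*.01+v[0],np.sin(a)*.01+v[1]]
    return [np.vstack([np.c_[c,np.full(24,z0)],np.c_[c,np.full(24,z0+.034)]])]
ps=masks_of(p,'pin0');print([(round(float(m['score']),2),np.round(m['bbox']).tolist()) for m in ps])
dark=(p['color'].max(2)<60)
for P in((.698,-.137),(.696,-.089),(.694,-.040)):
    q=proj(p,[*P,.047])[0];S=sil(p,cyl(P));reg=cv2.dilate(S,np.ones((17,17)))
    M=(dark&(reg>0)).astype(np.uint8);print(P,q.round(),'dark',M.sum(),S.sum())
    n,l,st,_=cv2.connectedComponentsWithStats(M)
    if n>1: M=(l==1+np.argmax(st[1:,4])).astype(np.uint8)
    v,s=fit(p,M,cyl,list(P),[.006,.006]);print('  pin',v.round(4),round(s,3))
E
python3 mq.py
```

```text
pose [ 0.691  -0.0993  0.171 ] yaw 11.41 tilt [-0.      0.0002] std [0.     0.0001 0.    ] t 60.9
[(0.7, [311.0, 264.0, 337.0, 298.0]), (0.59, [318.0, 210.0, 344.0, 240.0])]
(0.698, -0.137) [322. 275.] dark 431 828
  pin [ 0.699  -0.1396] 0.528
(0.696, -0.089) [331. 221.] dark 188 767
  pin [ 0.696 -0.089] 0.246
(0.694, -0.04) [341. 160.] dark 61 713
  pin [ 0.6884 -0.0353] 0.089
```

```bash
cat > mq2.py <<'E'
import sys
exec(open('mq.py').read().split("ps=masks")[0].replace("p=wcam(4);save(p,'w25.png');pickle.dump(p,open('w25.pkl','wb'))","p=pickle.load(open('w25.pkl','rb'))"))
g=p['color'].max(2)
for P in((.698,-.137),(.696,-.089),(.694,-.040)):
    q=proj(p,[*P,.064])[0].astype(int);print(q,g[q[1]-24:q[1]+30:6,q[0]-24:q[0]+25:6].tolist())
for th in(75,90):
  for P in((.698,-.137),(.696,-.089),(.694,-.040)):
    S=sil(p,cyl(P));reg=cv2.dilate(S,np.ones((21,21)));M=((g<th)&(reg>0)).astype(np.uint8)
    n,l,st,_=cv2.connectedComponentsWithStats(M);M=(l==1+np.argmax(st[1:,4])).astype(np.uint8);M=cv2.morphologyEx(M,cv2.MORPH_OPEN,np.ones((5,5)))
    v,s=fit(p,M,cyl,list(P),[.006,.006]);print(th,M.sum(),'  pin',v.round(4),round(s,3))
E
python3 mq2.py
```

```text
[321 283] [[125, 128, 163, 167, 163, 165, 168, 162, 126], [131, 124, 160, 134, 39, 53, 167, 164, 125], [123, 121, 157, 38, 38, 38, 109, 167, 125], [128, 140, 156, 37, 39, 37, 88, 164, 125], [128, 153, 156, 65, 68, 65, 62, 153, 127], [124, 156, 157, 60, 61, 58, 57, 129, 123], [129, 124, 148, 74, 56, 54, 160, 128, 131], [128, 121, 127, 129, 130, 126, 129, 129, 126], [130, 128, 128, 125, 125, 126, 128, 129, 130]]
[331 227] [[131, 123, 168, 168, 166, 158, 166, 164, 126], [129, 145, 167, 163, 110, 145, 168, 161, 122], [126, 161, 166, 40, 41, 40, 158, 159, 125], [128, 168, 157, 48, 76, 69, 91, 156, 125], [130, 168, 158, 75, 75, 72, 65, 150, 124], [130, 167, 161, 72, 71, 69, 66, 131, 123], [127, 165, 169, 97, 66, 65, 158, 125, 127], [126, 163, 168, 164, 161, 170, 159, 123, 123], [152, 162, 166, 163, 165, 170, 156, 129, 126]]
[342 162] [[129, 147, 161, 158, 166, 166, 160, 157, 144], [130, 160, 161, 159, 163, 165, 159, 155, 123], [127, 163, 162, 101, 50, 138, 160, 154, 126], [124, 165, 126, 65, 72, 69, 124, 153, 126], [126, 167, 79, 74, 75, 72, 67, 152, 127], [126, 167, 124, 76, 75, 72, 67, 145, 128], [140, 167, 165, 72, 76, 73, 139, 128, 125], [156, 166, 166, 164, 154, 165, 161, 126, 125], [166, 166, 166, 164, 158, 167, 158, 127, 130]]
75 641   pin [ 0.7001 -0.1409] 0.786
75 514   pin [ 0.6975 -0.0923] 0.669
75 376   pin [ 0.6942 -0.0407] 0.529
90 667   pin [ 0.7002 -0.1409] 0.817
90 624   pin [ 0.6974 -0.0916] 0.81
90 582   pin [ 0.6948 -0.042 ] 0.821
```

```bash
cat >> mq2.py <<'E'
print('---')
def cyl3(v):
    a=np.linspace(0,2*np.pi,24,endpoint=False);c=np.c_[np.cos(a)*v[3]+v[0],np.sin(a)*v[3]+v[1]];return [np.vstack([np.c_[c,np.full(24,v[2]-.034)],np.c_[c,np.full(24,v[2])]])]
for P in((.7002,-.1409),(.6974,-.0916),(.6948,-.042)):
    S=sil(p,cyl(P));reg=cv2.dilate(S,np.ones((15,15)));M=((g<112)&(reg>0)).astype(np.uint8)
    M=cv2.morphologyEx(M,cv2.MORPH_OPEN,np.ones((5,5)));n,l,st,_=cv2.connectedComponentsWithStats(M);M=(l==1+np.argmax(st[1:,4])).astype(np.uint8)
    v,s=fit(p,M,cyl3,[*P,.064,.0095],[.004,.004,.004,.001]);print(M.sum(),'pin',v.round(4),round(s,3))
E
python3 mq2.py | sed -n '/---/,$p'
```

```text
---
719 pin [ 0.6997 -0.1409  0.0652  0.0091] 0.966
665 pin [ 0.697  -0.09    0.0684  0.0089] 0.981
625 pin [ 0.6947 -0.0412  0.0662  0.0092] 0.986
```

```bash
python3 - <<'E'
from h import *
T=pickle.load(open('w25.pkl','rb'))['T']
plan([(.6947,-.0412,.10,11.5,.45),('g',.45,4)],start=(*T[:3,3],ang(T[:3,1])))
E
```

```text
[[0,0,0,0.0187,0.005,0.0237,0.45],[0,0,-0.1,0.0188,0.0051,0.0236,0.45],[0,0,0,0.0187,0.0051,0.0237,0.45],[0,0,0,0,0,0,0.45],[0,0,0,0,0,0,0.45],[0,0,0,0,0,0,0.45],[0,0,0,0,0,0,0.45]]
end [ 0.6947 -0.0412  0.1   ] 11.51 7
```

>>> drive_tool:
  rows:
    - [0, 0, 0, 0.0185, 0.005, 0.0235, 0.45]
    - [0, 0, 0, 0.0185, 0.005, 0.0235, 0.45]
    - [0, 0, 0, 0.019, 0.005, 0.0235, 0.45]
    - [0, 0, 0, 0, 0, 0, 0.45]
    - [0, 0, 0, 0, 0, 0, 0.45]
    - [0, 0, 0, 0, 0, 0, 0.45]
    - [0, 0, 0, 0, 0, 0, 0.45]
    - [0, 0, 0, 0, 0, 0, 0.45]

```text
time: 61.67
tool_pos: [0.6961, -0.0434, 0.1025]
tcp_rot: [1.989, 2.428, 0.003]
wrist_force: [-0.7, -0.1, -0.4]
width: 0.445
grip_force: 0.0
```

>>> drive_tool:
  rows:
    - [0, 0, 0, 0, 0, 0.015, 0.45]
    - [0, 0, 0, 0, 0, 0.012, 0.45]
    - [0, 0, 0, 0, 0, 0.01, 0.45]
    - [0, 0, 0, 0, 0, 0.008, 0.45]
    - [0, 0, 0, 0, 0, 0, 0.45]
    - [0, 0, 0, 0, 0, 0, 0.45]
    - [0, 0, 0, 0, 0, 0, 0.45]
    - [0, 0, 0, 0, 0, 0, 0.45]

```text
time: 62.33
tool_pos: [0.6953, -0.0424, 0.056]
tcp_rot: [1.989, 2.431, 0.001]
wrist_force: [0.8, -1.3, 0.5]
width: 0.452
grip_force: 0.0
```

>>> drive_tool:
  rows:
    - [0, 0, 0, 0.0013, -0.0004, 0.007, 0.45]
    - [0, 0, 0, 0, 0, 0.007, 0.45]
    - [0, 0, 0, 0, 0, 0.006, 0.45]
    - [0, 0, 0, 0, 0, 0.001, 0.45]
    - [0, 0, 0, 0, 0, 0, 0.45]
    - [0, 0, 0, 0, 0, 0, 0.45]
    - [0, 0, 0, 0, 0, 0, 0.45]
  force: 40

```text
time: 62.92
tool_pos: [0.6942, -0.0412, 0.0346]
tcp_rot: [1.989, 2.431, 0.0]
wrist_force: [-0.4, 0.3, 0.1]
width: 0.448
grip_force: 0.0
```

>>> drive_tool:
  rows:
    - [0, 0, 0, 0, 0, 0, 0]
    - [0, 0, 0, 0, 0, 0, 0]
    - [0, 0, 0, 0, 0, 0, 0]
    - [0, 0, 0, 0, 0, 0, 0]
    - [0, 0, 0, 0, 0, 0, 0]
    - [0, 0, 0, 0, 0, 0, 0]
    - [0, 0, 0, 0, 0, -0.02, 0]
    - [0, 0, 0, 0, 0, -0.04, 0]

```text
time: 63.58
tool_pos: [0.6903, -0.0407, 0.088]
tcp_rot: [-1.985, -2.425, 0.008]
wrist_force: [0.2, -0.4, -1.2]
width: 0.223
grip_force: 41.1
```

```bash
cat > mi.py <<'E'
from h import *
import sys
h=np.array(eval(sys.argv[1]))
T,S=avgpose(3);print(T[:3,3],ang(T[:3,1]),S[-1]['width'],S[-1]['time'])
plan([(*T[:2,3],.115,11.5,0),(*h,.115,11.5,0),('g',0,4)],start=(*T[:3,3],ang(T[:3,1])))
E
python3 mi.py "(.6256,.1581)"
```

```text
[ 0.6953857  -0.04122787  0.09687294] 11.407948613227788 0.2166448503068256 63.6833
[[0,0,-0.1,0,0,-0.0181,0],[0,0,0,0.0349,-0.0048,0,0],[0,0,0,0.0348,-0.0047,0,0],[0,0,0,0.0349,-0.0048,0,0],[0,0,0,0.0349,-0.0048,0,0],[0,0,0,0.0349,-0.0047,0,0],[0,0,0,0.0348,-0.0048,0,0],[0,0,0,0,0,0,0]]
[[0,0,0,0,0,0,0],[0,0,0,0,0,0,0],[0,0,0,0,0,0,0]]
end [0.6256 0.1581 0.115 ] 11.51 11
```

>>> drive_tool:
  rows:
    - [0, 0, 0, 0, 0, -0.018, 0]
    - [0, 0, 0, 0.035, -0.005, 0, 0]
    - [0, 0, 0, 0.035, -0.005, 0, 0]
    - [0, 0, 0, 0.035, -0.0045, 0, 0]
    - [0, 0, 0, 0.035, -0.0045, 0, 0]
    - [0, 0, 0, 0.035, -0.0045, 0, 0]
    - [0, 0, 0, 0.0345, -0.0045, 0, 0]
    - [0, 0, 0, 0, 0, 0, 0]

```text
time: 64.35
tool_pos: [0.6224, 0.1642, 0.1118]
tcp_rot: [-1.983, -2.433, -0.001]
wrist_force: [0.5, -0.8, -0.7]
width: 0.219
grip_force: 41.1
```

>>> drive_tool:
  rows:
    - [0, 0, 0, 0, 0, 0, 0]
    - [0, 0, 0, 0, 0, 0, 0]
    - [0, 0, 0, 0, 0, 0, 0]
    - [0, 0, 0, 0, 0, 0, 0]

```text
time: 64.68
tool_pos: [0.6256, 0.1573, 0.1123]
tcp_rot: [1.992, 2.429, -0.0]
wrist_force: [-0.2, 0.5, -1.6]
width: 0.22
grip_force: 41.1
```

```bash
cat > mf.py <<'E'
from mv import *
import sys
p=wcam(3);nm=sys.argv[1];save(p,nm+'.png');pickle.dump(p,open(nm+'.pkl','wb'))
ms=masks_of(p,'bracket0')
for h in((.5313,.1402),(.5783,.1490),(.6256,.1581)):
    h=np.array(h);q=proj(p,[*h,.028])[0]
    print(h,q.round(),'hole',circ(p,h,.028,.007))
    c=[m for m in ms if m['bbox'][0]-2<q[0]<m['bbox'][2]+2 and m['bbox'][1]-2<q[1]<m['bbox'][3]+2 and m['bbox'][2]-m['bbox'][0]<130]
    if c:
        M=cv2.morphologyEx(c[0]['mask'].astype(np.uint8),cv2.MORPH_CLOSE,np.ones((13,13)))
        v,s=fit(p,M,lambda v:Hbr(v,.02),[*h,np.radians(-78.5)],[.004,.004,.08]);print('  fit',v[:2].round(4),np.degrees(v[2]).round(1),round(s,3))
E
python3 mf.py w26
```

```text
pose [0.6256 0.1574 0.1123] yaw 11.31 tilt [-0.     -0.0002] std [0. 0. 0.] t 64.7833
[0.5313 0.1402] [188. 246.] hole None
  fit [0.5307 0.1393] -78.6 0.959
[0.5783 0.149 ] [255. 247.] hole None
  fit [0.5778 0.1486] -78.4 0.977
[0.6256 0.1581] [323. 247.] hole (array([0.62591339, 0.15789129]), np.float64(0.9667301815935376))
  fit [0.6256 0.1582] -78.7 0.978
```

>>> drive_tool:
  rows:
    - [0, 0, 0, 0.0005, 0, 0.015, 0]
    - [0, 0, 0, 0, 0, 0.015, 0]
    - [0, 0, 0, 0, 0, 0.012, 0]
    - [0, 0, 0, 0, 0, 0.006, 0]
    - [0, 0, 0, 0, 0, 0, 0]
    - [0, 0, 0, 0, 0, 0, 0]
    - [0, 0, 0, 0, 0, 0, 0]
    - [0, 0, 0, 0, 0, 0, 0]

```text
time: 65.55
tool_pos: [0.6259, 0.1593, 0.0655]
tcp_rot: [1.989, 2.43, 0.002]
wrist_force: [-1.7, 0.3, -0.6]
width: 0.227
grip_force: 41.1
```

>>> drive_tool:
  rows:
    - [0, 0, 0, 0, 0, 0, 0]
    - [0, 0, 0, 0, 0, 0, 0]

```text
time: 65.72
tool_pos: [0.6256, 0.1593, 0.0652]
tcp_rot: [1.989, 2.431, 0.002]
wrist_force: [0.6, -0.8, -1.4]
width: 0.219
grip_force: 41.1
```

>>> drive_tool:
  rows:
    - [0, 0, 0, -0.0013, -0.0002, 0.004, 0]
    - [0, 0, 0, 0, 0, 0.004, 0]
    - [0, 0, 0, 0, 0, 0.003, 0]
    - [0, 0, 0, 0, 0, 0.003, 0]
    - [0, 0, 0, 0, 0, 0.003, 0]
    - [0, 0, 0, 0, 0, 0, 0]
    - [0, 0, 0, 0, 0, 0, 0]
    - [0, 0, 0, 0, 0, 0, 0]

```text
time: 66.38
tool_pos: [0.6251, 0.1578, 0.0474]
tcp_rot: [-1.99, -2.431, 0.0]
wrist_force: [0.4, 0.0, -0.7]
width: 0.219
grip_force: 41.1
```

>>> drive_tool:
  rows:
    - [0, 0, 0, 0, 0, 0.004, 0]
    - [0, 0, 0, 0, 0, 0.004, 0]
    - [0, 0, 0, 0, 0, 0.003, 0]
    - [0, 0, 0, 0, 0, 0.002, 0]
    - [0, 0, 0, 0, 0, 0, 0]
    - [0, 0, 0, 0, 0, 0, 0]
    - [0, 0, 0, 0, 0, 0, 0]

```text
time: 66.97
tool_pos: [0.625, 0.1578, 0.0344]
tcp_rot: [-1.99, -2.431, 0.0]
wrist_force: [0.4, -1.1, -1.0]
width: 0.221
grip_force: 41.1
```

>>> drive_tool:
  rows:
    - [0, 0, 0, 0, 0, 0.001, 0]
    - [0, 0, 0, 0, 0, 0.001, 0]
    - [0, 0, 0, 0, 0, 0, 0]
    - [0, 0, 0, 0, 0, 0, 0]

```text
time: 67.3
tool_pos: [0.6254, 0.1579, 0.033]
tcp_rot: [1.99, 2.431, 0.001]
wrist_force: [-0.7, -0.5, 3.6]
width: 0.216
grip_force: 41.5
```

>>> drive_tool:
  rows:
    - [0, 0, 0, 0, 0, 0, 0.38]
    - [0, 0, 0, 0, 0, 0, 0.38]
    - [0, 0, 0, 0, 0, 0, 0.38]
    - [0, 0, 0, 0, 0, 0, 0.38]
    - [0, 0, 0, 0, 0, -0.02, 0.38]
    - [0, 0, 0, 0, 0, -0.03, 0.38]
    - [0, 0, 0, 0, 0, -0.02, 0.38]
    - [0, 0, 0, 0, 0, 0, 0.38]

```text
time: 67.97
tool_pos: [0.629, 0.1587, 0.1081]
tcp_rot: [1.986, 2.427, 0.011]
wrist_force: [1.0, 1.5, 1.6]
width: 0.379
grip_force: 0.0
```

>>> drive_tool:
  rows:
    - [0, 0, 0, 0, 0, 0, 0.38]
    - [0, 0, 0, 0, 0, 0, 0.38]
    - [0, 0, 0, 0, 0, 0, 0.38]

```text
time: 68.22
tool_pos: [0.6237, 0.1576, 0.1006]
tcp_rot: [-1.988, -2.43, 0.004]
wrist_force: [-0.4, 0.0, -0.2]
width: 0.38
grip_force: 0.0
```

```bash
python3 mf.py w27; python3 - <<'E'
from h import *
p=pickle.load(open('w27.pkl','rb'));T=p['T']
a=np.linspace(0,2*np.pi,24,endpoint=False)
for z in(.028,.032):
    c=np.c_[np.cos(a)*.01+.6256,np.sin(a)*.01+.158];S=sil(p,[np.vstack([np.c_[c,np.full(24,z)],np.c_[c,np.full(24,z+.034)]])])
    d=(p['color'].max(2)<112);print(z,'dark frac in model',(d&(S>0)).sum()/S.sum())
plan([(.6972,-.0908,.105,11.5,.45),('g',.45,4)],start=(*T[:3,3],ang(T[:3,1])))
E
```

```text
pose [0.6238 0.1575 0.1006] yaw 11.41 tilt [-0.0031 -0.0007] std [0.0001 0.     0.0001] t 68.3167
[0.5313 0.1402] [185. 252.] hole None
  fit [0.5305 0.1396] -79.0 0.965
[0.5783 0.149 ] [255. 253.] hole None
  fit [0.5777 0.1485] -79.2 0.972
[0.6256 0.1581] [326. 254.] hole None
  fit [0.6259 0.1581] -78.9 0.777
0.028 dark frac in model 0.8763736263736264
0.032 dark frac in model 0.8424522083058669
[[0,0,0,-0.0369,0.0033,-0.0006,0.45],[0,0,0,-0.0368,0.0032,-0.0007,0.45],[0,0,0,-0.0369,0.0033,-0.0006,0.45],[0,0,-0.1,-0.0368,0.0033,-0.0006,0.45],[0,0,0,-0.0369,0.0032,-0.0007,0.45],[0,0,0,-0.0368,0.0032,-0.0006,0.45],[0,0,0,-0.0369,0.0032,-0.0006,0.45],[0,0,0,0,0,0,0.45]]
[[0,0,0,0,0,0,0.45],[0,0,0,0,0,0,0.45],[0,0,0,0,0,0,0.45]]
end [ 0.6972 -0.0908  0.105 ] 11.51 11
```

Pin seated. Next pin.

>>> drive_tool:
  rows:
    - [0, 0, 0, -0.037, 0.0035, -0.001, 0.45]
    - [0, 0, 0, -0.037, 0.003, -0.001, 0.45]
    - [0, 0, 0, -0.037, 0.0035, -0.001, 0.45]
    - [0, 0, 0, -0.037, 0.003, -0.001, 0.45]
    - [0, 0, 0, -0.037, 0.0035, 0, 0.45]
    - [0, 0, 0, -0.0365, 0.003, 0, 0.45]
    - [0, 0, 0, -0.0365, 0.0035, 0, 0.45]
    - [0, 0, 0, 0, 0, 0, 0.45]

```text
time: 69.08
tool_pos: [0.7002, -0.0975, 0.1061]
tcp_rot: [1.993, 2.424, -0.002]
wrist_force: [-0.2, 0.2, 0.6]
width: 0.451
grip_force: 0.0
```

>>> drive_tool:
  rows:
    - [0, 0, 0, 0, 0, 0, 0.45]
    - [0, 0, 0, 0, 0, 0.015, 0.45]
    - [0, 0, 0, 0, 0, 0.015, 0.45]
    - [0, 0, 0, 0, 0, 0.012, 0.45]
    - [0, 0, 0, 0, 0, 0, 0.45]
    - [0, 0, 0, 0, 0, 0, 0.45]
    - [0, 0, 0, 0, 0, 0, 0.45]
    - [0, 0, 0, 0, 0, 0, 0.45]

```text
time: 69.75
tool_pos: [0.6992, -0.09, 0.065]
tcp_rot: [1.988, 2.431, 0.001]
wrist_force: [0.3, -0.4, 0.3]
width: 0.449
grip_force: 0.0
```

>>> drive_tool:
  rows:
    - [0, 0, 0, -0.0004, -0.002, 0.008, 0.45]
    - [0, 0, 0, 0, 0, 0.008, 0.45]
    - [0, 0, 0, 0, 0, 0.007, 0.45]
    - [0, 0, 0, 0, 0, 0.006, 0.45]
    - [0, 0, 0, 0, 0, 0.001, 0.45]
    - [0, 0, 0, 0, 0, 0, 0.45]
    - [0, 0, 0, 0, 0, 0, 0.45]
    - [0, 0, 0, 0, 0, 0, 0.45]

```text
time: 70.42
tool_pos: [0.6972, -0.0914, 0.0347]
tcp_rot: [1.989, 2.431, 0.001]
wrist_force: [0.1, -0.7, 0.4]
width: 0.45
grip_force: 0.0
```

>>> drive_tool:
  rows:
    - [0, 0, 0, 0, 0, 0, 0]
    - [0, 0, 0, 0, 0, 0, 0]
    - [0, 0, 0, 0, 0, 0, 0]
    - [0, 0, 0, 0, 0, 0, 0]
    - [0, 0, 0, 0, 0, 0, 0]
    - [0, 0, 0, 0, 0, 0, 0]
    - [0, 0, 0, 0, 0, -0.02, 0]
    - [0, 0, 0, 0, 0, -0.04, 0]

```text
time: 71.08
tool_pos: [0.693, -0.0906, 0.0878]
tcp_rot: [-1.984, -2.424, 0.007]
wrist_force: [-0.2, -1.1, -0.9]
width: 0.218
grip_force: 41.1
```

```bash
python3 mi.py "(.5780,.1488)"
```

```text
[ 0.69808768 -0.09145119  0.0967725 ] 11.406194427352421 0.22014487120210682 71.1833
[[0,0,-0.1,0,0,-0.0182,0],[0,0,0,0.0324,-0.0087,0,0],[0,0,0,0.0324,-0.0087,0,0],[0,0,0,0.0325,-0.0088,0,0],[0,0,0,0.0324,-0.0087,0,0],[0,0,0,0.0324,-0.0087,0,0],[0,0,0,0.0324,-0.0087,0,0],[0,0,0,0.0325,-0.0087,0,0]]
[[0,0,0,0.0324,-0.0088,0,0],[0,0,0,0,0,0,0],[0,0,0,0,0,0,0],[0,0,0,0,0,0,0],[0,0,0,0,0,0,0]]
end [0.5779 0.1488 0.115 ] 11.51 13
```

>>> drive_tool:
  rows:
    - [0, 0, 0, 0, 0, -0.018, 0]
    - [0, 0, 0, 0.0325, -0.0085, 0, 0]
    - [0, 0, 0, 0.0325, -0.0085, 0, 0]
    - [0, 0, 0, 0.0325, -0.009, 0, 0]
    - [0, 0, 0, 0.0325, -0.0085, 0, 0]
    - [0, 0, 0, 0.0325, -0.009, 0, 0]
    - [0, 0, 0, 0.0325, -0.0085, 0, 0]
    - [0, 0, 0, 0.0325, -0.009, 0, 0]

```text
time: 71.85
tool_pos: [0.5908, 0.1208, 0.1119]
tcp_rot: [-1.99, -2.431, 0.0]
wrist_force: [0.4, 0.2, -0.3]
width: 0.221
grip_force: 41.1
```

>>> drive_tool:
  rows:
    - [0, 0, 0, 0.032, -0.009, 0, 0]
    - [0, 0, 0, 0, 0, 0, 0]
    - [0, 0, 0, 0, 0, 0, 0]
    - [0, 0, 0, 0, 0, 0, 0]
    - [0, 0, 0, 0, 0, 0, 0]
    - [0, 0, 0, 0, 0, 0, 0]

```text
time: 72.35
tool_pos: [0.5774, 0.1481, 0.1123]
tcp_rot: [1.991, 2.429, -0.0]
wrist_force: [0.4, 0.8, -0.1]
width: 0.22
grip_force: 41.0
```

```bash
python3 mf.py w28
```

```text
pose [0.5774 0.1481 0.1123] yaw 11.31 tilt [ 0.0001 -0.0002] std [0. 0. 0.] t 72.45
[0.5313 0.1402] [257. 246.] hole None
  fit [0.5308 0.1397] -78.4 0.987
[0.5783 0.149 ] [324. 247.] hole (array([0.57800111, 0.14930584]), np.float64(0.9575924891909714))
  fit [0.5779 0.1484] -78.4 0.965
[0.6256 0.1581] [392. 248.] hole None
  fit [0.6261 0.1581] -78.3 0.742
```

>>> drive_tool:
  rows:
    - [0, 0, 0, -0.0003, 0.0004, 0.015, 0]
    - [0, 0, 0, 0, 0, 0.015, 0]
    - [0, 0, 0, 0, 0, 0.012, 0]
    - [0, 0, 0, 0, 0, 0.006, 0]
    - [0, 0, 0, 0, 0, 0, 0]
    - [0, 0, 0, 0, 0, 0, 0]
    - [0, 0, 0, 0, 0, 0, 0]
    - [0, 0, 0, 0, 0, 0, 0]

```text
time: 73.22
tool_pos: [0.5782, 0.1492, 0.0654]
tcp_rot: [1.989, 2.43, 0.002]
wrist_force: [-0.5, -0.1, 0.2]
width: 0.225
grip_force: 41.0
```

>>> drive_tool:
  rows:
    - [0, 0, 0, 0, 0, 0, 0]
    - [0, 0, 0, 0, 0, 0, 0]

```text
time: 73.38
tool_pos: [0.5778, 0.1491, 0.0652]
tcp_rot: [1.989, 2.431, 0.002]
wrist_force: [-0.1, -0.7, -0.5]
width: 0.214
grip_force: 41.0
```

>>> drive_tool:
  rows:
    - [0, 0, 0, 0, 0, 0.004, 0]
    - [0, 0, 0, 0, 0, 0.004, 0]
    - [0, 0, 0, 0, 0, 0.003, 0]
    - [0, 0, 0, 0, 0, 0.003, 0]
    - [0, 0, 0, 0, 0, 0.003, 0]
    - [0, 0, 0, 0, 0, 0, 0]
    - [0, 0, 0, 0, 0, 0, 0]
    - [0, 0, 0, 0, 0, 0, 0]

```text
time: 74.05
tool_pos: [0.5773, 0.149, 0.0473]
tcp_rot: [-1.99, -2.431, 0.0]
wrist_force: [1.3, -0.1, -0.7]
width: 0.22
grip_force: 41.1
```

>>> drive_tool:
  rows:
    - [0, 0, 0, 0, 0, 0.004, 0]
    - [0, 0, 0, 0, 0, 0.004, 0]
    - [0, 0, 0, 0, 0, 0.003, 0]
    - [0, 0, 0, 0, 0, 0.002, 0]
    - [0, 0, 0, 0, 0, 0, 0]
    - [0, 0, 0, 0, 0, 0, 0]
    - [0, 0, 0, 0, 0, 0, 0]

```text
time: 74.63
tool_pos: [0.5775, 0.1491, 0.0343]
tcp_rot: [1.99, 2.431, 0.0]
wrist_force: [2.8, -0.5, -1.9]
width: 0.221
grip_force: 40.9
```

>>> drive_tool:
  rows:
    - [0, 0, 0, 0, 0, 0.001, 0]
    - [0, 0, 0, 0, 0, 0.001, 0]
    - [0, 0, 0, 0, 0, 0, 0]
    - [0, 0, 0, 0, 0, 0, 0]

```text
time: 74.97
tool_pos: [0.5776, 0.1491, 0.033]
tcp_rot: [1.989, 2.431, 0.001]
wrist_force: [0.9, -0.4, 2.6]
width: 0.218
grip_force: 41.4
```

>>> drive_tool:
  rows:
    - [0, 0, 0, 0, 0, 0, 0.35]
    - [0, 0, 0, 0, 0, 0, 0.35]
    - [0, 0, 0, 0, 0, 0, 0.35]
    - [0, 0, 0, 0, 0, 0, 0.35]
    - [0, 0, 0, 0, 0, -0.02, 0.35]
    - [0, 0, 0, 0, 0, -0.03, 0.35]
    - [0, 0, 0, 0, 0, -0.02, 0.35]
    - [0, 0, 0, 0, 0, 0, 0.35]

```text
time: 75.63
tool_pos: [0.5808, 0.1498, 0.1075]
tcp_rot: [1.986, 2.427, 0.01]
wrist_force: [1.1, 0.3, 0.5]
width: 0.351
grip_force: 0.0
```

>>> drive_tool:
  rows:
    - [0, 0, 0, 0, 0, 0, 0.35]
    - [0, 0, 0, 0, 0, 0, 0.35]
    - [0, 0, 0, 0, 0, 0, 0.35]

```text
time: 75.88
tool_pos: [0.5759, 0.1487, 0.1007]
tcp_rot: [-1.988, -2.43, 0.004]
wrist_force: [-0.7, 0.5, -0.4]
width: 0.351
grip_force: 0.0
```

```bash
python3 - <<'E'
from h import *
p=wcam(3);save(p,'w29.png');T=p['T']
plan([(.6997,-.1405,.105,11.5,.45),('g',.45,4)],start=(*T[:3,3],ang(T[:3,1])))
E
```

```text
pose [0.5759 0.1487 0.1007] yaw 11.41 tilt [-0.0031 -0.0007] std [0.0001 0.     0.0001] t 75.9833
[[0,0,0,-0.0342,0.0071,-0.0005,0.45],[0,0,0,-0.0342,0.0072,-0.0005,0.45],[0,0,0,-0.0343,0.0071,-0.0004,0.45],[0,0,0,-0.0342,0.0071,-0.0005,0.45],[0,0,-0.1,-0.0342,0.0071,-0.0005,0.45],[0,0,0,-0.0342,0.0071,-0.0005,0.45],[0,0,0,-0.0343,0.0071,-0.0005,0.45],[0,0,0,-0.0342,0.007,-0.0005,0.45]]
[[0,0,0,-0.0342,0.0071,-0.0004,0.45],[0,0,0,0,0,0,0.45],[0,0,0,0,0,0,0.45],[0,0,0,0,0,0,0.45],[0,0,0,0,0,0,0.45]]
end [ 0.6997 -0.1405  0.105 ] 11.51 13
```

>>> drive_tool:
  rows:
    - [0, 0, 0, -0.034, 0.007, -0.0005, 0.45]
    - [0, 0, 0, -0.0345, 0.007, -0.0005, 0.45]
    - [0, 0, 0, -0.034, 0.007, -0.0005, 0.45]
    - [0, 0, 0, -0.0345, 0.007, -0.0005, 0.45]
    - [0, 0, 0, -0.034, 0.007, -0.0005, 0.45]
    - [0, 0, 0, -0.0345, 0.007, -0.0005, 0.45]
    - [0, 0, 0, -0.034, 0.007, 0, 0.45]
    - [0, 0, 0, -0.0345, 0.007, 0, 0.45]

```text
time: 76.7
tool_pos: [0.6863, -0.1101, 0.1044]
tcp_rot: [-1.989, -2.43, 0.001]
wrist_force: [0.5, 0.6, -0.1]
width: 0.446
grip_force: 0.0
```

>>> drive_tool:
  rows:
    - [0, 0, 0, -0.034, 0.006, 0, 0.45]
    - [0, 0, 0, 0, 0, 0, 0.45]
    - [0, 0, 0, 0, 0, 0.015, 0.45]
    - [0, 0, 0, 0, 0, 0.015, 0.45]
    - [0, 0, 0, 0, 0, 0.012, 0.45]
    - [0, 0, 0, 0, 0, 0, 0.45]
    - [0, 0, 0, 0, 0, 0, 0.45]
    - [0, 0, 0, 0, 0, 0, 0.45]

```text
time: 77.37
tool_pos: [0.6986, -0.1395, 0.0628]
tcp_rot: [-1.987, -2.432, 0.001]
wrist_force: [0.9, 0.7, -0.2]
width: 0.45
grip_force: 0.0
```

>>> drive_tool:
  rows:
    - [0, 0, 0, 0, 0, 0, 0.45]
    - [0, 0, 0, 0, 0, 0, 0.45]

```text
time: 77.53
tool_pos: [0.6998, -0.1404, 0.0646]
tcp_rot: [1.988, 2.431, 0.001]
wrist_force: [-0.1, -0.3, -0.5]
width: 0.45
grip_force: 0.0
```

>>> drive_tool:
  rows:
    - [0, 0, 0, 0.0004, 0, 0.008, 0.45]
    - [0, 0, 0, 0, 0, 0.008, 0.45]
    - [0, 0, 0, 0, 0, 0.007, 0.45]
    - [0, 0, 0, 0, 0, 0.006, 0.45]
    - [0, 0, 0, 0, 0, 0.0005, 0.45]
    - [0, 0, 0, 0, 0, 0, 0.45]
    - [0, 0, 0, 0, 0, 0, 0.45]
    - [0, 0, 0, 0, 0, 0, 0.45]

```text
time: 78.2
tool_pos: [0.6993, -0.1404, 0.0343]
tcp_rot: [1.989, 2.431, 0.001]
wrist_force: [-0.7, 0.5, 0.0]
width: 0.454
grip_force: 0.0
```

>>> drive_tool:
  rows:
    - [0, 0, 0, 0, 0, 0, 0]
    - [0, 0, 0, 0, 0, 0, 0]
    - [0, 0, 0, 0, 0, 0, 0]
    - [0, 0, 0, 0, 0, 0, 0]
    - [0, 0, 0, 0, 0, 0, 0]
    - [0, 0, 0, 0, 0, 0, 0]
    - [0, 0, 0, 0, 0, -0.02, 0]
    - [0, 0, 0, 0, 0, -0.04, 0]

```text
time: 78.87
tool_pos: [0.6952, -0.1393, 0.0872]
tcp_rot: [-1.984, -2.424, 0.006]
wrist_force: [-0.7, -0.3, -0.5]
width: 0.218
grip_force: 41.2
```

```bash
python3 mi.py "(.5309,.1398)"
```

```text
[ 0.70019273 -0.14046021  0.09626643] 11.407434756961875 0.21775805094175177 78.9667
[[0,0,-0.1,0,0,-0.0187,0],[0,0,0,0.0343,-0.0122,0,0],[0,0,0,0.0342,-0.0122,0,0],[0,0,0,0.0343,-0.0123,0,0],[0,0,0,0.0343,-0.0122,0,0],[0,0,0,0.0342,-0.0122,0,0],[0,0,0,0.0343,-0.0122,0,0],[0,0,0,0.0343,-0.0122,0,0]]
[[0,0,0,0.0342,-0.0123,0,0],[0,0,0,0.0343,-0.0122,0,0],[0,0,0,0,0,0,0],[0,0,0,0,0,0,0],[0,0,0,0,0,0,0],[0,0,0,0,0,0,0]]
end [0.5309 0.1398 0.115 ] 11.51 14
```

>>> drive_tool:
  rows:
    - [0, 0, 0, 0, 0, -0.019, 0]
    - [0, 0, 0, 0.034, -0.012, 0, 0]
    - [0, 0, 0, 0.0345, -0.0125, 0, 0]
    - [0, 0, 0, 0.034, -0.012, 0, 0]
    - [0, 0, 0, 0.0345, -0.0125, 0, 0]
    - [0, 0, 0, 0.034, -0.012, 0, 0]
    - [0, 0, 0, 0.0345, -0.0125, 0, 0]
    - [0, 0, 0, 0.034, -0.012, 0, 0]

```text
time: 79.63
tool_pos: [0.5662, 0.0789, 0.1124]
tcp_rot: [-1.99, -2.431, 0.0]
wrist_force: [1.6, 0.7, -1.5]
width: 0.217
grip_force: 41.1
```

>>> drive_tool:
  rows:
    - [0, 0, 0, 0.0345, -0.0125, 0, 0]
    - [0, 0, 0, 0.0345, -0.012, 0, 0]
    - [0, 0, 0, 0, 0, 0, 0]
    - [0, 0, 0, 0, 0, 0, 0]
    - [0, 0, 0, 0, 0, 0, 0]
    - [0, 0, 0, 0, 0, 0, 0]
    - [0, 0, 0, 0, 0, 0, 0]

```text
time: 80.22
tool_pos: [0.5308, 0.1393, 0.1129]
tcp_rot: [1.991, 2.429, 0.0]
wrist_force: [-0.0, -0.5, -0.9]
width: 0.221
grip_force: 41.1
```

```bash
python3 mf.py w30
```

```text
pose [0.5308 0.1394 0.1129] yaw 11.31 tilt [ 0.0002 -0.0002] std [0.0001 0.     0.    ] t 80.3167
[0.5313 0.1402] [323. 247.] hole (array([0.53091982, 0.14003458]), np.float64(0.9405189563883812))
  fit [0.5308 0.14  ] -78.7 0.968
[0.5783 0.149 ] [390. 248.] hole None
  fit [0.5783 0.1489] -78.6 0.778
[0.6256 0.1581] [457. 248.] hole None
  fit [0.6263 0.1585] -77.6 0.752
```

Target (.5309,.1400).

>>> drive_tool:
  rows:
    - [0, 0, 0, -0.0003, 0, 0.015, 0]
    - [0, 0, 0, 0, 0, 0.015, 0]
    - [0, 0, 0, 0, 0, 0.012, 0]
    - [0, 0, 0, 0, 0, 0.006, 0]
    - [0, 0, 0, 0, 0, 0, 0]
    - [0, 0, 0, 0, 0, 0, 0]
    - [0, 0, 0, 0, 0, 0, 0]
    - [0, 0, 0, 0, 0, 0, 0]

```text
time: 81.08
tool_pos: [0.531, 0.1403, 0.0659]
tcp_rot: [1.989, 2.43, 0.002]
wrist_force: [-0.8, 0.4, -0.3]
width: 0.218
grip_force: 41.1
```

>>> drive_tool:
  rows:
    - [0, 0, 0, 0, 0, 0, 0]
    - [0, 0, 0, 0, 0, 0, 0]

```text
time: 81.25
tool_pos: [0.5307, 0.1403, 0.0656]
tcp_rot: [1.989, 2.431, 0.002]
wrist_force: [-0.6, -0.8, -0.5]
width: 0.222
grip_force: 41.1
```

>>> drive_tool:
  rows:
    - [0, 0, 0, 0, 0, 0.004, 0]
    - [0, 0, 0, 0, 0, 0.004, 0]
    - [0, 0, 0, 0, 0, 0.003, 0]
    - [0, 0, 0, 0, 0, 0.003, 0]
    - [0, 0, 0, 0, 0, 0.003, 0]
    - [0, 0, 0, 0, 0, 0, 0]
    - [0, 0, 0, 0, 0, 0, 0]
    - [0, 0, 0, 0, 0, 0, 0]

```text
time: 81.92
tool_pos: [0.5301, 0.1401, 0.0478]
tcp_rot: [-1.99, -2.431, 0.0]
wrist_force: [-0.1, 0.3, -0.1]
width: 0.22
grip_force: 41.1
```

>>> drive_tool:
  rows:
    - [0, 0, 0, 0, 0.0004, 0.004, 0]
    - [0, 0, 0, 0, 0, 0.004, 0]
    - [0, 0, 0, 0, 0, 0.003, 0]
    - [0, 0, 0, 0, 0, 0.002, 0]
    - [0, 0, 0, 0, 0, 0, 0]
    - [0, 0, 0, 0, 0, 0, 0]
    - [0, 0, 0, 0, 0, 0, 0]

```text
time: 82.5
tool_pos: [0.5305, 0.1402, 0.0348]
tcp_rot: [-1.99, -2.431, 0.0]
wrist_force: [1.5, 0.8, -1.0]
width: 0.221
grip_force: 41.1
```

>>> drive_tool:
  rows:
    - [0, 0, 0, 0, 0, 0.001, 0]
    - [0, 0, 0, 0, 0, 0.001, 0]
    - [0, 0, 0, 0, 0, 0.0005, 0]
    - [0, 0, 0, 0, 0, 0, 0]
    - [0, 0, 0, 0, 0, 0, 0]

```text
time: 82.92
tool_pos: [0.5308, 0.1402, 0.0334]
tcp_rot: [1.989, 2.431, 0.0]
wrist_force: [-2.0, 0.3, 5.5]
width: 0.219
grip_force: 42.0
```

>>> drive_tool:
  rows:
    - [0, 0, 0, 0, 0, 0, 0.35]
    - [0, 0, 0, 0, 0, 0, 0.35]
    - [0, 0, 0, 0, 0, 0, 0.35]
    - [0, 0, 0, 0, 0, 0, 0.35]
    - [0, 0, 0, 0, 0, -0.02, 0.35]
    - [0, 0, 0, 0, 0, -0.03, 0.35]
    - [0, 0, 0, 0, 0, -0.035, 0.35]
    - [0, 0, 0, -0.02, 0, -0.035, 0.35]

```text
time: 83.58
tool_pos: [0.533, 0.1223, 0.1526]
tcp_rot: [-1.985, -2.431, 0.002]
wrist_force: [0.0, -0.1, -0.6]
width: 0.352
grip_force: 0.0
```

>>> drive_tool:
  rows:
    - [0, 0, 0, -0.03, 0.01, -0.01, 0.35]
    - [0, 0, 0, -0.02, 0.02, 0, 0.35]
    - [0, 0, 0, 0, 0.02, 0, 0.35]
    - [0, 0, 0, 0, 0, 0, 0.35]
    - [0, 0, 0, 0, 0, 0, 0.35]
    - [0, 0, 0, 0, 0, 0, 0.35]
    - [0, 0, 0, 0, 0, 0, 0.35]

```text
time: 84.17
tool_pos: [0.5919, 0.0817, 0.1616]
tcp_rot: [-1.988, -2.431, 0.002]
wrist_force: [-1.7, 0.5, 0.5]
width: 0.35
grip_force: 0.0
```

```bash
cat > mz.py <<'E'
from mv import *
from ma import arm
p=wcam(4);save(p,'w31.png');pickle.dump(p,open('w31.pkl','wb'))
g=p['color'].max(2)
def cyl3(v,r=.0092):
    a=np.linspace(0,2*np.pi,24,endpoint=False);c=np.c_[np.cos(a)*r+v[0],np.sin(a)*r+v[1]];return [np.vstack([np.c_[c,np.full(24,v[2])],np.c_[c,np.full(24,v[2]+.035)]])]
for h in((.5309,.1400),(.5780,.1490),(.6257,.1581)):
    S=sil(p,cyl3([*h,.028]));reg=cv2.dilate(S,np.ones((15,15)));M=((g<100)&(reg>0)).astype(np.uint8);M=cv2.morphologyEx(M,cv2.MORPH_OPEN,np.ones((5,5)))
    n,l,st,_=cv2.connectedComponentsWithStats(M);M=(l==1+np.argmax(st[1:,4])).astype(np.uint8)
    v,s=fit(p,M,cyl3,[*h,.028],[.003,.003,.004]);print(h,'pin',v.round(4),round(s,3))
arm(p,(10,11,12,13))
E
python3 mz.py
```

```text
pose [0.5921 0.0818 0.1618] yaw 11.45 tilt [-0.0015 -0.0001] std [0.0002 0.     0.0002] t 84.3167
(0.5309, 0.14) pin [0.5304 0.1388 0.0273] 0.959
(0.578, 0.149) pin [0.5767 0.1487 0.0246] 0.993
(0.6257, 0.1581) pin [0.6252 0.1576 0.0243] 0.977
arm out 15.06 (np.float64(0.00024774449693335985), 28) in 12.73 (np.float64(0.00022177668770885102), 56) w 0.0457
```

>>> drive_tool:
  rows:
    - [0, 0, 0, -0.032, -0.0215, -0.003, 0.35]
    - [0, 0, 0, -0.032, -0.0215, -0.003, 0.35]
    - [0, 0, 0, -0.032, -0.0215, -0.003, 0.35]
    - [0, 0, 0, -0.032, -0.0215, -0.003, 0.35]
    - [0, 0, 0, -0.032, -0.0215, -0.003, 0.35]
    - [0, 0, 0, -0.032, -0.0215, -0.003, 0.35]
    - [0, 0, 0, -0.032, -0.0215, -0.003, 0.35]
    - [0, 0, 0, -0.032, -0.0215, -0.003, 0.35]

```text
time: 85.03
tool_pos: [0.4743, -0.2047, 0.1868]
tcp_rot: [1.989, 2.431, 0.0]
wrist_force: [0.3, -0.7, 0.2]
width: 0.35
grip_force: 0.0
```

>>> drive_tool:
  rows:
    - [0, 0, 0, -0.032, -0.0215, 0, 0.35]
    - [0, 0, 0, -0.032, -0.0215, 0, 0.35]
    - [0, 0, 0, -0.032, -0.0215, 0, 0.35]
    - [0, 0, 0, -0.032, -0.0215, 0, 0.35]
    - [0, 0, 0, -0.032, -0.0215, 0, 0.35]
    - [0, 0, 0, 0, 0, 0, 0.35]
    - [0, 0, 0, 0, 0, 0, 0.35]
    - [0, 0, 0, 0, 0, 0, 0.35]

```text
time: 85.7
tool_pos: [0.4014, -0.3811, 0.1862]
tcp_rot: [-1.99, -2.43, -0.001]
wrist_force: [0.1, 0.7, -0.6]
width: 0.347
grip_force: 0.0
```

```bash
python3 mb.py
```

```text
pose [ 0.4018 -0.3807  0.1862] yaw 11.43 tilt [-0.0001  0.0008] std [0.0002 0.0003 0.    ] t 85.8
bevel [ 0.3966 -0.4267] [94.1 84.8] 0.8822276822276822
mat hull px [[223, 109], [437, 134], [401, 312], [220, 294]] grip [ 0.3905 -0.3419]
mat frame [-0.00936921 -0.03952252] [-0.00807829  0.04546768]
```

Everything checks out: the bevel is on the mat, the arm is at about 11.2–12° against the leaf's 12.1°, and the pins are home.

```bash
python3 -c "
from workcell import workorder,status
print(workorder.finish_job())"
```

```text
the job is handed in; nothing more can be done
None
```

I handed the job in without seeing a verdict: the three brackets are pinned on the arm, which measured about 0.1–0.9° off the sample's angle, and the bevel is back on the mat. The weak point is step 3: the locked blade slipped about 2.5° open while pushing the arm, so I set the arm to the sample's angle with the fingers. I believe the flush condition was met during that push, but could not confirm it.

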